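Lock the key blocks into the rack

ROBOT

A 7-joint arm with a two-finger parallel gripper is mounted at the origin on the work surface. World frame = base frame: x ahead of the robot, y to its left, z up, the work surface at z = 0. Lengths are in m, angles in rad, forces in N, time in s.
With the tool pointing down it reaches from about 0.425 to 0.875 m from the base axis. Payload 4.7 kg.
Tool frame: the origin (TCP) lies on the centre line of the jaws, within the pads' length; the fingertips stand 8 mm ahead of it and the grasp point (between the pads) lies 11 mm behind it; z points along the fingers, y is the direction in which the jaws open and shut (so a half turn about z gives the same grasp; the last joint's range is limited). The gripper opens to 87 mm and grips with 3 to 60 N. Pads are 19 mm wide; open, the fingers measure 117 mm over their backs; the gripper's body (75 mm by 190 mm) begins 51 mm behind the grasp point.
Start: joints at [-1.211, 0.321, -0.07, 1.45, 0.023, 1.371, -0.057], TCP at [0.22, 0.612, 0.231] pointing down, gripper open.
Joint ranges: [-2.86, 2.86], [-0.3, 2.09], [-1.38, 1.24], [0.06, 2.45], [-1.56, 4.7], [0.09, 2.05], [-2.69, 2.69]. Speed limits (rad/s): [2.57, 2.57, 3.14, 3.14, 3.14, 3.14, 3.14].

INTERFACE

Orientations are given as a rotation vector (axis times angle).
In Python, from bench import ctrl, cams, workorder gives the robot as it stands. The module is installed in compiled form; this text tells all that it offers.
- The arm moves only by the tool carry_out, never from a script. Its argument "rows" is a list of rows, each an object with "offset": the shift along the tool's x, y, z in m, a list of three; "rot": the turn, a rotation vector about the tool's x, y, z in degrees, a list of three; "gripper": the opening, from 0 (shut) to 1 (fully open). In form: [{"offset": [dx, dy, dz], "rot": [rx, ry, rz], "gripper": gripper}, ...]. A call has 1 to 10 rows; each row shifts and turns the commanded pose from where the row before left it, along the tool's axes as they then stand; what a row does not reach is not made up. A row lasts 1/8 s, in which the tool goes at most 62.5 mm and 10.7 degrees, less where a joint would pass 70% of its speed; a pose out of reach is approached as far as the arm can. A call is refused whole if a number of a shift passes 0.0625 or a number of a turn 10.7, either way. A call with a gripper value outside its range is refused whole. The fingers move at their own pace and stop on an object; "grip_force" is the grip in N (left out, the last holds). Time passes only in rows, so rows that do not move let the fingers close. It gives the time, the measured TCP pose, the force and the opening at its end, in the units of the state.
- ctrl.get_state(): the state, without advancing time (a new reading comes with each control period).
- cams.get_image(name): name is "scene" or "top"; returns a dict with "img" (420x560x3 uint8, red, green, blue), "vfov" (degrees; the focal length in pixels is half the picture's height over the tangent of half this angle, whatever the lens; pixels are square), "cx", "cy" (the principal point, pixels), "R" (3x3) and "t" (3): a world point X has camera coordinates R X + t. Camera axes: x right, y down, z forward; pixel columns grow to the right and rows downward; lengths in m; the calibration is good to about 2 mm. A picture is of the moment at which its call begins. There is no depth.
- workorder.close_job(): hands the job in, once; it reports no verdict.
The state is a dict: "time": time; "joint_positions": joint angles; "qd": joint speeds; "joint_torque": joint torques, N m; "position": TCP position; "tool_rot": TCP orientation; "ft_force": force on the tool from outside, world axes, zero at the start; "torque": the same for the moment, N m; "grip_width": opening from 0.0 (shut) to 1.0 (fully open).
Only numpy, scipy, OpenCV 4.12 (cv2) and the standard library are available. Lean on these libraries where they do the work, as an engineer would, in place of code of your own. Each camera call takes 0.05 s, during which the arm holds its last target.

TASK

Stand every birch key block that is on the table upright in the dark key rack, each down in a bay of its own (any bay, either way round). Then lock them all in by threading the wooden-headed steel bar through the holes from the rack end that has the hole, through all the blocks, until its head is right up against that end, and let go. Leave the dish, doorstop, torch, spectacle case and jar where they are.

Things in the scene. Friction and masses are not known exactly. Their poses are not given: they have to be found in the camera images.
- rack: Dark wooden key rack fixed to the table. Origin: centre of underside; y runs lengthwise through the bays, z up. Base 66 (x) by 148 mm (y). Four bays, each 56 mm (x) by 32 mm (y): a block has 3 mm of play every way. Lips at x = +-28 mm rise 24 mm above the table; 4 mm ribs between bays at y = +-40 mm rise 22 mm. End cheeks (separate entries) close it at y = +-74 mm.
- bracket_hole (a point): Centre of the 22 mm square hole along y in the rack's fixed centre bracket, 70 mm above the table, in line with the open cheek's hole and those of seated blocks. The bracket, at rack y = 0, is 12 mm thick, 50 mm wide, its top 96 mm above the table.
- open_cheek: The rack's end cheek with a hole: fixed upright wooden plate 50 mm wide (x), 16 mm thick (y), 96 mm high. Its centre is at rack y = +82 or -82 mm: which end differs from start to start. Origin: centre of underside, on the table.
- open_hole (a point): Centre of the 22 mm square hole that runs along y right through the open cheek, 70 mm above the table.
- solid_cheek: The end cheek without a hole, at the rack's other end, +-82 mm from the rack's centre: fixed plate 50 mm wide, 16 mm thick and taller (124 mm, with a 66 by 22 mm cap on top). Origin: centre of underside, on the table.
- rod: Loose locking bar, 0.15 kg, 194 mm long: a square dark wooden head, 30 by 30 mm and 36 mm long, and a steel rod, 14 mm across and 158 mm long with a round tip, along the body's +x. Origin: centre of the head, 15 mm above the table as it lies, the tip resting on the table; balance point some 80 mm from the origin. Fully home, the shoulder touches the open cheek and the tip stops 6 mm short of the solid one.
- rod_tip (a point): The rod's free tip, 176 mm from the head's centre along the bar's x.
- rod_shoulder (a point): Centre of the head's face from which the rod starts, 18 mm from the head's centre.
- bay1 (a point): Centre of a bay's floor, 12 mm above the table, at rack y = -58 mm. The bay takes one block, standing with its y along the rack's y.
- bay2 (a point): Centre of a bay's floor, 12 mm above the table, at rack y = -22 mm. The bay takes one block, standing with its y along the rack's y.
- bay3 (a point): Centre of a bay's floor, 12 mm above the table, at rack y = +22 mm. The bay takes one block, standing with its y along the rack's y.
- bay4 (a point): Centre of a bay's floor, 12 mm above the table, at rack y = +58 mm. The bay takes one block, standing with its y along the rack's y.
- block1: Loose upright birch key block, may be absent: 50 mm deep (own x), 26 mm thick (own y), 92 mm high, 0.12 kg. Origin: centre of underside. A 24 mm square hole runs through it along its y, centred 58 mm above the underside. A small steel key hook sticks out 17 mm from its -x face, 24 to 37 mm up; either way round fits. Starts standing beyond the rack.
- block2: Loose upright birch key block, may be absent: 50 mm deep (own x), 26 mm thick (own y), 92 mm high, 0.12 kg. Origin: centre of underside. A 24 mm square hole runs through it along its y, centred 58 mm above the underside. A small steel key hook sticks out 17 mm from its -x face, 24 to 37 mm up; either way round fits. Starts standing beyond the rack.
- block3: Loose upright birch key block, may be absent: 50 mm deep (own x), 26 mm thick (own y), 92 mm high, 0.12 kg. Origin: centre of underside. A 24 mm square hole runs through it along its y, centred 58 mm above the underside. A small steel key hook sticks out 17 mm from its -x face, 24 to 37 mm up; either way round fits. Starts standing beyond the rack.
- block4: Loose upright birch key block, may be absent: 50 mm deep (own x), 26 mm thick (own y), 92 mm high, 0.12 kg. Origin: centre of underside. A 24 mm square hole runs through it along its y, centred 58 mm above the underside. A small steel key hook sticks out 17 mm from its -x face, 24 to 37 mm up; either way round fits. Starts standing beyond the rack.
- dish: Bystander: blue ceramic dish, 110 mm across, 32 mm high, on the left. Origin: centre of underside.
- doorstop: Bystander: hard silicone wedge doorstop, 120 by 40 mm, up to 35 mm high. Origin: centre of underside.
- torch: Bystander: black aluminium torch standing on its 42 mm head, 145 mm high, at the far left. Origin: centre of underside.
- case: Bystander: grey spectacle case, 60 by 155 mm, 40 mm high, at the near left. Origin: centre of underside.
- jar: Bystander: glass jar with cork lid, 64 mm across, 90 mm high, beyond the blocks. Origin: centre of underside.
Not all that is in view belongs to the job. Leave any turquoise look-alike of the block1 alone.

How it is judged:
By the outcome, as a careful person would: the job done as asked, in the order asked, and still so for the second after the job is handed in, with the robot touching nothing.
Of block1, block2, block3, block4 only 3 to 4 are there at a start; the rules pass over those that are not, and their reading is None.
At some moment in a run one of rod may be knocked a few centimetres aside while the robot is not near it.
Once in a run the grip may slacken for a moment while it holds something.
It also fails if it takes over 208 s, if anything falls off the work surface, if the arm or the gripper's body presses on something with over 40 N, if the wrist force passes 120 N, or if a joint passes its speed limit or range.

## Working session

There is one attempt and no reset: what is moved stays moved. The work goes in short steps, Python scripts to look and compute and a tool call to move; the robot and the scene stay as the last step left them, time stands still between calls to the robot, and variables do not carry over. Pictures are saved under pics/ and viewed, and the job is handed in when it is done.

Besides the shell and the picture viewer there is one more tool, called after "Call:" in YAML: its name, and indented under it one key for each argument. carry_out: Moves the arm, as the interface text tells. Its arguments: {"type":"object","properties":{"rows":{"type":"array"},"grip_force":{"type":"number"}},"required":["rows"]}

```bash
mkdir -p pics; python3 - <<'E'
from bench import ctrl,cams
import cv2,numpy as np
s=ctrl.get_state(); print(s)
for n in("scene","top"):
    d=cams.get_image(n); cv2.imwrite(f"pics/{n}0.png",cv2.resize(d["img"][:,:,::-1],None,fx=1.42,fy=1.42,interpolation=cv2.INTER_CUBIC))
    print(n,d["vfov"],d["cx"],d["cy"],np.round(d["R"],4).tolist(),d["t"], [k for k in d])
E
```

```text
{'time': 0.0, 'joint_positions': array([-1.21092063,  0.32180675, -0.07006644,  1.45171156,  0.02260384,
        1.37078812, -0.05692476]), 'qd': array([-3.00538391e-04,  2.63370196e-04, -2.18779289e-04, -5.88437794e-04,
        2.37838445e-04,  8.56135499e-05, -4.00035895e-04]), 'joint_torque': array([ 3.09953816e-05, -4.91286063e+01, -4.03533652e-01, -3.12527275e+01,
       -6.38065115e-02,  4.37069067e-02,  1.76980120e-04]), 'position': array([0.22017368, 0.61098726, 0.22945356]), 'tool_rot': array([-5.40418296e-01, -3.09453437e+00,  3.00668095e-03]), 'ft_force': array([ 0.62792825, -0.4957298 , -0.52892955]), 'torque': array([0.03164819, 0.04422439, 0.06129844]), 'grip_width': 0.999327252630681}
scene 50.29678128315398 273.0600809404541 207.25804799730128 [[0.1596, 0.9872, -0.0014], [0.84, -0.1365, -0.5251], [-0.5185, 0.0826, -0.851]] [-0.07673525 -0.4397381   1.42568205] ['img', 'vfov', 'cx', 'cy', 'R', 't']
top 48.19862189407404 284.9850476834715 204.93393844180716 [[-0.0285, -0.9995, 0.0128], [-0.9965, 0.0274, -0.0788], [0.0784, -0.015, -0.9968]] [-0.02528099  0.58594297  1.36218521] ['img', 'vfov', 'cx', 'cy', 'R', 't']
```

View pics/scene0.png

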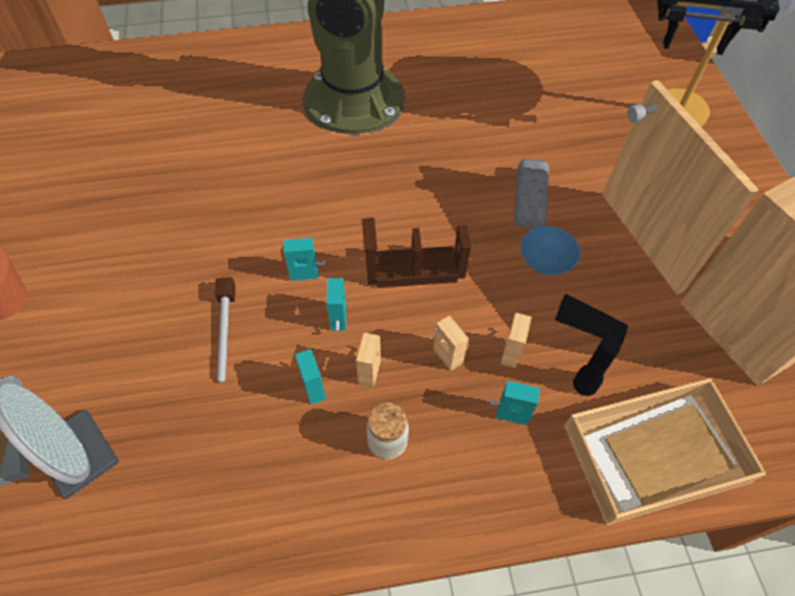

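View pics/top0.png

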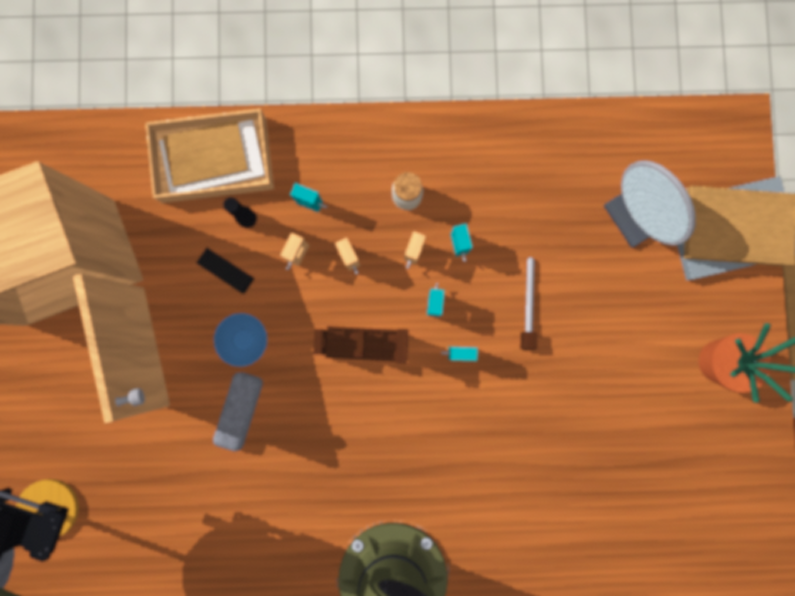

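```bash
cat > h.py <<'E'
import numpy as np,cv2
from bench import ctrl,cams
def cam(n):
    d=cams.get_image(n); f=210/np.tan(np.radians(d["vfov"])/2); return d,f
def proj(d,X):
    f=210/np.tan(np.radians(d["vfov"])/2)
    c=np.atleast_2d(X)@np.array(d["R"]).T+d["t"]; return np.c_[d["cx"]+f*c[:,0]/c[:,2],d["cy"]+f*c[:,1]/c[:,2]]
def unproj(d,u,v,z):
    f=210/np.tan(np.radians(d["vfov"])/2); R=np.array(d["R"]); t=np.array(d["t"])
    C=-R.T@t; r=R.T@np.array([(u-d["cx"])/f,(v-d["cy"])/f,1.]); s=(z-C[2])/r[2]; return C+s*r
def crop(d,x0,y0,x1,y1,k,fn,pts=None):
    im=cv2.resize(d["img"][y0:y1,x0:x1,::-1].copy(),None,fx=k,fy=k,interpolation=cv2.INTER_CUBIC)
    if pts is not None:
        for p in pts: cv2.circle(im,(int((p[0]-x0+.5)*k),int((p[1]-y0+.5)*k)),2,(0,255,0),-1)
    cv2.imwrite("pics/"+fn,im)
E
python3 - <<'E'
from h import *
d,f=cam("scene"); crop(d,140,130,400,330,3,"s1.png")
d,f=cam("top"); crop(d,150,120,400,270,3.2,"t1.png")
for n in("scene","top"):
    d,f=cam(n); print(n,proj(d,[[0,0,0],[.5,0,0],[.22,.612,.23]]))
print(ctrl.get_state()["time"])
E
```

```text
scene [[248.98383568  69.28701611]
 [274.23302287 199.69298895]
 [488.66387449  31.13351222]]
top [[276.27197482 406.87870591]
 [271.74572245 234.30942095]
 [ 21.52372782 355.25751359]]
0.3
```

View pics/s1.png

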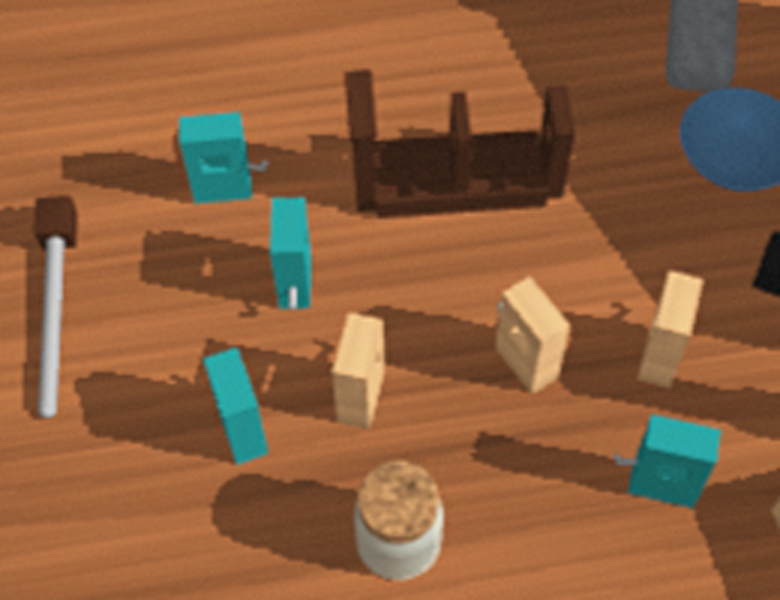

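View pics/t1.png

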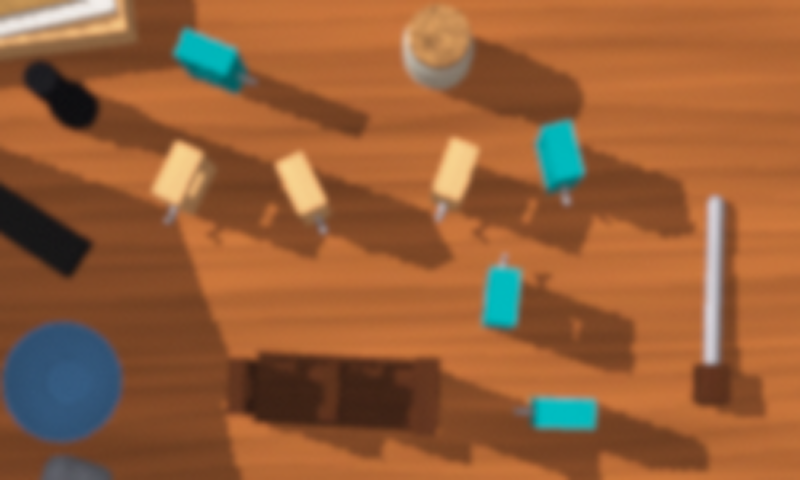

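```bash
cat >> h.py <<'E'
from scipy.optimize import minimize
def boxc(x,y,a,sx,sy,z0,z1):
    c,s=np.cos(a),np.sin(a); P=[]
    for z in(z0,z1):
        for i,j in((-1,-1),(1,-1),(1,1),(-1,1)): P.append([x+c*i*sx/2-s*j*sy/2,y+s*i*sx/2+c*j*sy/2,z])
    return np.array(P)
K=8
def hullmask(d,P,shape,off,blur):
    q=(proj(d,P)-off+.5)*K
    h=cv2.convexHull(np.round(q*16).astype(np.int32))
    m=np.zeros((shape[0]*K,shape[1]*K),np.uint8); cv2.fillConvexPoly(m,h,255,shift=4)
    m=cv2.resize(m,(shape[1],shape[0]),interpolation=cv2.INTER_AREA).astype(float)/255
    return cv2.GaussianBlur(m,(0,0),blur) if blur else m
def birch(im):
    h=cv2.cvtColor(im,cv2.COLOR_RGB2HSV).astype(int); 
    return ((h[...,0]>10)&(h[...,0]<28)&(h[...,1]<150)&(h[...,1]>50)&(h[...,2]>110)).astype(np.uint8)
E
python3 - <<'E'
from h import *
for n in("scene","top"):
    d,f=cam(n); m=birch(d["img"]); k,l,s,c=cv2.connectedComponentsWithStats(m)
    for i in range(1,k):
        if s[i,4]>30: print(n,s[i],c[i], np.round(unproj(d,*c[i],.06),3))
    cv2.imwrite(f"pics/m{n}.png",m*255)
    # sample colours
d,f=cam("top"); im=d["img"]
for (u,v) in[(57,55),(93,57),(141,54)]: print(im[120+v-2:120+v+3,150+u].tolist())
E
```

```text
scene [270   1  70   8  74] [304.66216216   4.78378378] [-0.213  0.22   0.06 ]
scene [ 70   4  81  25 111] [102.          21.32432432] [-0.234 -0.449  0.06 ]
scene [494  14  14  22  63] [500.33333333  25.58730159] [-0.004  0.822  0.06 ]
scene [152  16  48   5  49] [175.7755102   17.93877551] [-0.213 -0.211  0.06 ]
scene [500  19  12  23  41] [504.31707317  32.09756098] [0.029 0.821 0.06 ]
scene [ 423   56  112  152 8730] [475.53573883 132.79507446] [0.414 0.564 0.06 ]
scene [523  75  23  34  51] [533.78431373  91.8627451 ] [0.294 0.79  0.06 ]
scene [ 479  110   81  162 7144] [530.42413214 202.62919933] [0.646 0.608 0.06 ]
scene [352 220  23  39 517] [363.15087041 238.90522244] [0.678 0.18  0.06 ]
scene [305 222  26  39 690] [316.62173913 240.96521739] [0.666 0.072 0.06 ]
scene [250 234  19  39 572] [259.18356643 252.89685315] [ 0.675 -0.063  0.06 ]
scene [ 397  266  143  104 7867] [468.65946358 316.49294521] [0.892 0.351 0.06 ]
scene [ 15 270  30  26  40] [ 30.6 282.4] [ 0.665 -0.569  0.06 ]
scene [257 283  31  33 643] [271.90979782 297.09642302] [ 0.783 -0.051  0.06 ]
scene [261 305
[... 631 characters left out ...]
63  15  25 219] [291.5890411  173.91324201] [ 0.671 -0.063  0.06 ]
top [198 164  19  24 287] [206.91289199 175.03832753] [0.675 0.181 0.06 ]
top [236 168  17  23 225] [244.30666667 178.47555556] [0.662 0.074 0.06 ]
top [314 243  24   8  35] [326.51428571 244.22857143] [ 0.466 -0.157  0.06 ]
top [556 244   4  13  38] [558.         249.89473684] [ 0.431 -0.821  0.06 ]
top [244 367  39  21  92] [258.20652174 374.48913043] [0.11  0.047 0.06 ]
[[244, 204, 138], [244, 203, 137], [244, 202, 137], [242, 199, 134], [240, 194, 131]]
[[246, 207, 140], [246, 207, 140], [246, 208, 141], [246, 209, 142], [246, 209, 142]]
[[246, 209, 141], [246, 207, 140], [246, 207, 140], [245, 206, 140], [245, 205, 139]]
```

```bash
cat >> h.py <<'E'
def soft(d):
    return birch(d["img"]).astype(float)
def fitblock(views,x,y,zb=0.,sx=.05,sy=.026,hh=.092,mask=soft,w=45):
    data=[]
    for n,d in views.items():
        u,v=proj(d,[[x,y,zb+hh/2]])[0].astype(int)
        x0,y0,x1,y1=max(0,u-w//2),max(0,v-w//2),u+w//2,v+w//2
        m=mask(d)
        k,l,s,c=cv2.connectedComponentsWithStats((m>0.5).astype(np.uint8))
        # keep components near the projected block only
        sub=l[v-6:v+7,u-6:u+7].ravel(); ids=[i for i in np.unique(sub) if i>0]
        mm=np.isin(l,ids).astype(float)[y0:y1,x0:x1]
        data.append((d,mm,np.array([x0,y0])))
    def cost(p):
        P=boxc(p[0],p[1],p[2],sx,sy,zb,zb+hh); c=0
        for d,mm,off in data:
            c+=np.abs(hullmask(d,P,mm.shape,off,0)-mm).sum()
        return c
    best=None
    for a in np.arange(0,np.pi,np.pi/6):
        r=minimize(cost,[x,y,a],method="Nelder-Mead",options=dict(initial_simplex=[[x,y,a],[x+.01,y,a],[x,y+.01,a],[x,y,a+.3]],xatol=1e-4,fatol=.05))
        if best is None or r.fun<best.fun: best=r
    return best
E
python3 - <<'E'
from h import *
V={n:cam(n)[0] for n in("scene","top")}
pts={n:[] for n in V}
for x,y in[(.678,.181),(.664,.073),(.673,-.063)]:
    r=fitblock(V,x,y); print(np.round(r.x[:2],4),np.degrees(r.x[2])%180,r.fun)
    for n in V:
        r1=fitblock({n:V[n]},*r.x[:2]); print("   ",n,np.round(r1.x[:2],4),np.degrees(r1.x[2])%180,r1.fun)
        pts[n]+=proj(V[n],boxc(*r.x,.05,.026,0,.092)).tolist()
crop(V["scene"],230,200,400,290,4.5,"fs.png",pts["scene"])
crop(V["top"],180,140,320,220,5.5,"ft.png",pts["top"])
E
```

```text
[0.6739 0.1825] 155.1135869421212 83.95686274509805
    scene [0.6721 0.183 ] 155.10304595354702 43.741176470588236
    top [0.6758 0.1827] 155.6782117303388 25.305882352941175
[0.6614 0.0742] 25.42895781384573 84.00392156862745
    scene [0.6604 0.0743] 26.12981037232726 47.52156862745098
    top [0.6628 0.0745] 25.38556704093755 28.392156862745097
[ 0.6703 -0.0627] 156.19826326411913 78.34117647058824
    scene [ 0.669  -0.0627] 155.61555460278657 43.67843137254902
    top [ 0.6729 -0.063 ] 157.27938528029935 20.490196078431374
```

View pics/fs.png

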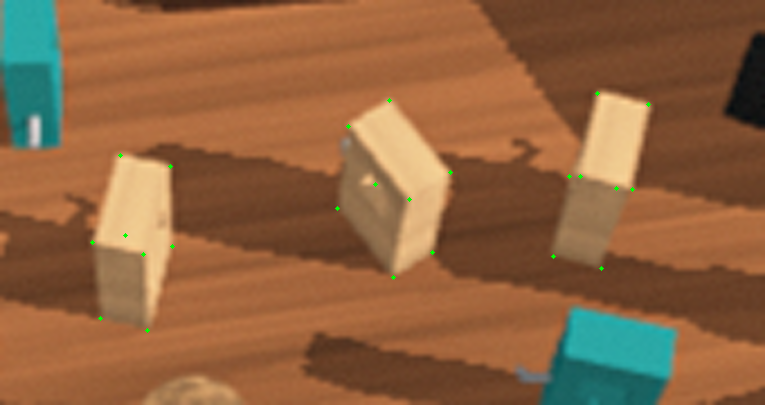

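View pics/ft.png

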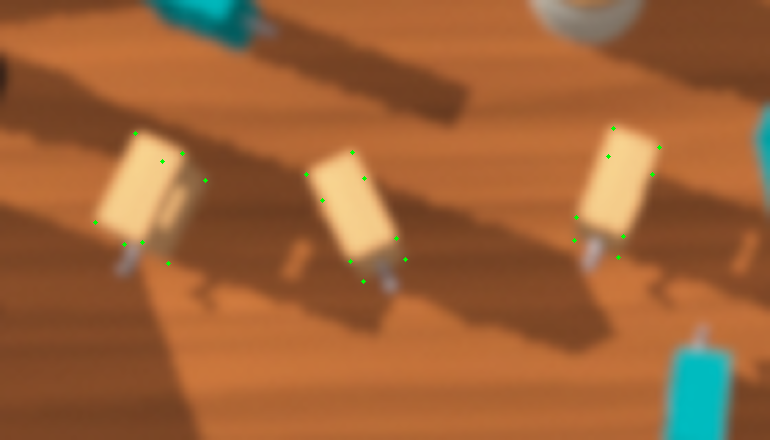

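```bash
python3 - <<'E'
from h import *
d,f=cam("scene"); crop(d,250,148,336,206,9,"s2.png")
d,f=cam("top"); crop(d,216,222,296,260,9.5,"t2.png")
E
```

```text
(no output)
```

View pics/s2.png

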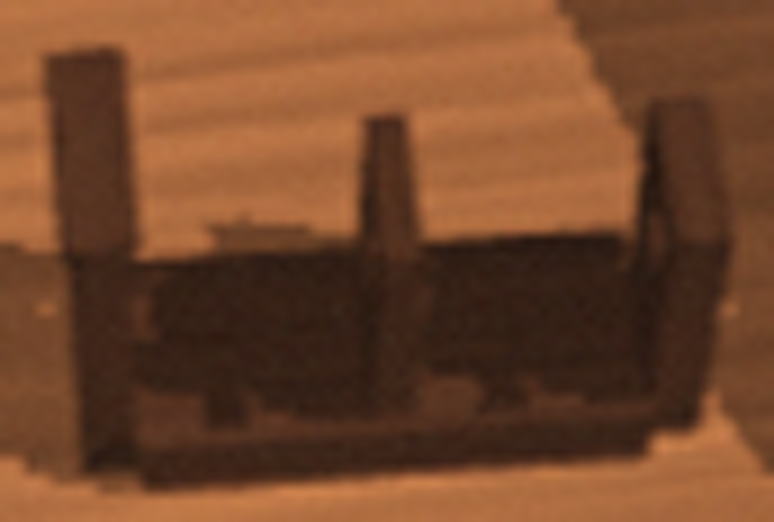

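View pics/t2.png

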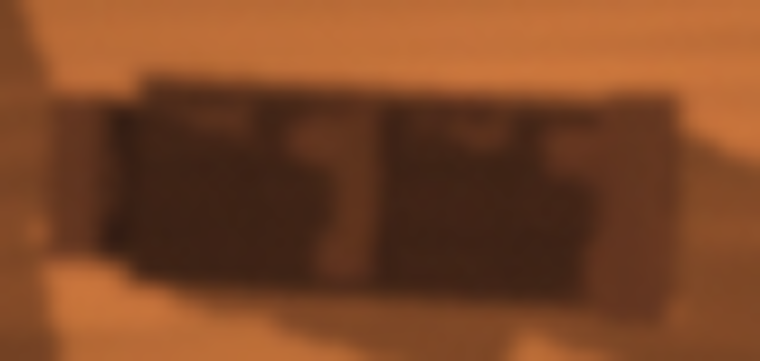

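```bash
cat > rackfit.py <<'E'
from h import *
from scipy.optimize import least_squares
V={n:cam(n)[0] for n in("scene","top")}
C={"scene":(250,148,9),"top":(216,222,9.5)}
# local (x,y,z) ; local +x away from robot, +y left
H="cap"
obs=[("scene",(708,98),(-25,90,96)),("scene",(730,242),(25,90,96)),
("scene",(366,118),(-25,-6,96)),("scene",(407,117),(-25,6,96)),("scene",(416,245),(25,6,96)),("scene",(362,247),(25,-6,96)),
("scene",(45,55),(-33,-93,H)),("scene",(122,48),(-33,-71,H)),("scene",(135,250),(33,-71,H)),("scene",(65,255),(33,-93,H)),
("scene",(145,488),(33,-74,0)),("scene",(645,455),(33,74,0)),
("top",(145,78),(33,74,24)),("top",(135,280),(-33,74,24)),
("top",(50,97),(25,90,96)),("top",(45,258),(-25,90,96)),
("top",(682,95),(33,-93,H)),("top",(607,95),(33,-71,H)),("top",(665,318),(-33,-93,H)),("top",(590,315),(-33,-71,H))]
def world(p,P):
    c,s=np.cos(p[2]),np.sin(p[2]); x,y,z=P
    if z==H: z=p[3]*1000
    return np.array([p[0]+(c*x-s*y)/1000,p[1]+(s*x+c*y)/1000,z/1000])
def res(p,which=None,full=False):
    r=[]
    for n,(X,Y),P in obs:
        if which and n!=which: continue
        x0,y0,k=C[n]; q=np.array([(X+.5)/k-.5+x0,(Y+.5)/k-.5+y0])
        r.append(proj(V[n],world(p,P))[0]-q)
    return np.array(r).ravel()
for w in(None,"scene","top"):
    s=least_squares(res,[.46,.04,0,.124],args=(w,),loss="soft_l1",f_scale=.5)
    print(w,np.round(s.x,4),np.degrees(s.x[2]),s.cost); 
    if w is None: print(np.round(s.fun.reshape(-1,2),1).tolist()); p=s.x
pts={n:[] for n in V}
for n in V:
    L=[]
    for b in[(0,82,50,16,0,96),(0,0,50,12,12,96),(0,-82,50,16,0,102),(0,-82,66,22,102,124),(0,0,66,148,0,24)]:
        for P in boxc(b[0],b[1],0,b[2],b[3],b[4],b[5]): L.append(proj(V[n],world(p,P))[0])
    pts[n]=L
crop(V["scene"],250,148,336,206,9,"s3.png",pts["scene"]);crop(V["top"],216,222,296,260,9.5,"t3.png",pts["top"])
E
python3 rackfit.py
```

```text
None [ 0.4783  0.0507 -0.083   0.1216] -4.757562111119875 6.2690534959897475
[[-0.2, -0.2], [0.3, -0.0], [-0.4, -0.1], [-0.2, -0.3], [0.9, 1.8], [2.0, 1.9], [-0.2, 0.1], [0.2, 0.3], [0.6, -0.2], [-0.9, -0.2], [-0.9, 0.9], [0.1, 0.8], [-0.9, -0.3], [-1.2, 1.0], [0.5, -0.5], [-0.1, 0.6], [0.1, 0.3], [-0.1, -0.2], [0.5, 1.1], [0.3, 1.0]]
scene [ 0.4765  0.0508 -0.0987  0.1175] -5.65456564657074 3.4291862941817177
top [ 0.4793  0.0504 -0.0803  0.0665] -4.602868626645175 1.5372683314742641
```

```bash
python3 -c "
import cv2,numpy as np
a=cv2.imread('pics/s3.png');b=cv2.imread('pics/t3.png');a=cv2.resize(a,None,fx=.6,fy=.6);b=cv2.resize(b,None,fx=.6,fy=.6)
w=max(a.shape[1],b.shape[1]);f=lambda i:cv2.copyMakeBorder(i,0,0,0,w-i.shape[1],0)
cv2.imwrite('pics/st3.png',np.vstack([f(a),f(b)]))"
```

```text
(no output)
```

View pics/st3.png

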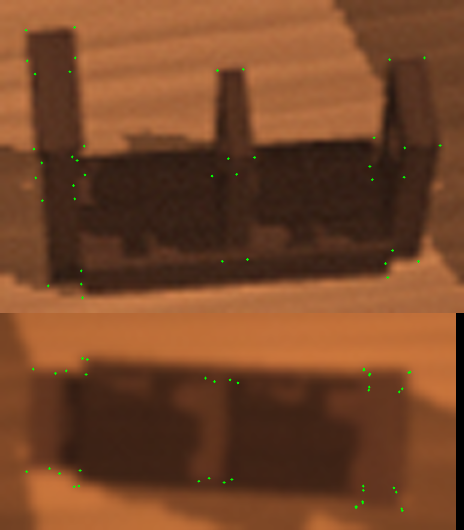

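```bash
cat > rackmask.py <<'E'
from h import *
B=[(0,82,50,16,0,96),(0,0,50,12,12,96),(0,-82,50,16,0,102),(0,-82,66,22,102,124),(0,0,66,148,0,12),(30.5,0,5,148,0,24),(-30.5,0,5,148,0,24)]
def boxes(p):
    c,s=np.cos(p[2]),np.sin(p[2])
    return [boxc(p[0]+(c*b[0]-s*b[1])/1e3,p[1]+(s*b[0]+c*b[1])/1e3,p[2],b[2]/1e3,b[3]/1e3,b[4]/1e3,b[5]/1e3) for b in B]
C={"scene":(250,148,336,206),"top":(216,222,296,260)}
T={"scene":98,"top":112}
def rmask(d,n):
    x0,y0,x1,y1=C[n]; im=d["img"][y0:y1,x0:x1]; m=(im[...,0]<T[n]).astype(np.uint8)
    k,l,s,c=cv2.connectedComponentsWithStats(m); i=1+np.argmax(s[1:,4]); return (l==i).astype(float)
def model(d,n,p):
    x0,y0,x1,y1=C[n]; M=np.zeros((y1-y0,x1-x0))
    for P in boxes(p): M=np.maximum(M,hullmask(d,P,M.shape,np.array([x0,y0]),0))
    return M
if __name__=="__main__":
    V={n:cam(n)[0] for n in C}
    for n in C:
        m=rmask(V[n],n); cv2.imwrite(f"pics/rm_{n}.png",cv2.resize(np.uint8(m*255),None,fx=5,fy=5))
    for use in(("scene","top"),("scene",),("top",)):
        f=lambda p:sum(np.abs(rmask(V[n],n)-model(V[n],n,p)).sum() for n in use)
        b=min((minimize(f,[.478,.051,a],method="Nelder-Mead",options=dict(initial_simplex=[[.478,.051,a],[.484,.051,a],[.478,.057,a],[.478,.051,a+.05]],xatol=1e-4,fatol=.1)) for a in(-.11,-.08)),key=lambda r:r.fun)
        print(use,np.round(b.x,4),np.degrees(b.x[2]),b.fun)
        if len(use)==2: 
            for n in C:
                x0,y0,x1,y1=C[n]; im=V[n]["img"][y0:y1,x0:x1,::-1].copy(); k=6
                im=cv2.resize(im,None,fx=k,fy=k,interpolation=cv2.INTER_CUBIC); M=cv2.resize(model(V[n],n,b.x),None,fx=k,fy=k)
                cs,_=cv2.findContours(np.uint8(M>.5),0,1); cv2.drawContours(im,cs,-1,(0,255,0),1); cv2.imwrite(f"pics/rc_{n}.png",im)
E
python3 rackmask.py
python3 -c "
import cv2,numpy as np
L=[cv2.imread('pics/'+n) for n in('rc_scene.png','rc_top.png')]
w=max(a.shape[1] for a in L);f=lambda i:cv2.copyMakeBorder(i,0,0,0,w-i.shape[1],0)
cv2.imwrite('pics/rc.png',np.vstack([f(a) for a in L]))"
```

```text
('scene', 'top') [ 0.4773  0.0512 -0.0795] -4.556946766056994 258.3764705882353
('scene',) [ 0.4769  0.0513 -0.075 ] -4.297666671350872 155.2
('top',) [ 0.4774  0.0512 -0.0829] -4.74854487894481 101.59215686274509
```

View pics/rc.png

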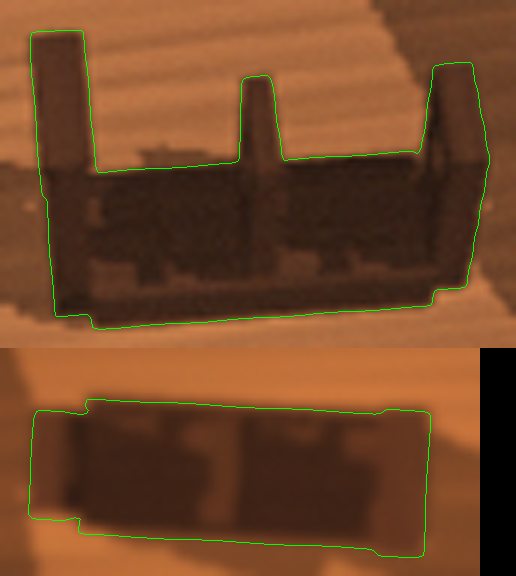

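```bash
cat >> h.py <<'E'
from scipy.spatial.transform import Rotation as Ro
def Rdown(psi):  # tool y at world yaw psi (deg), z down
    p=np.radians(psi); y=np.array([np.cos(p),np.sin(p),0]); z=np.array([0,0,-1.]); x=np.cross(y,z); return Ro.from_matrix(np.c_[x,y,z])
def st():
    s=ctrl.get_state(); R=Ro.from_rotvec(s["tool_rot"]); M=R.as_matrix()
    print("t %.2f pos %s psi %.1f tilt(zx,zy) %s F %s grip %.3f q %s"%(s["time"],np.round(s["position"],4),np.degrees(np.arctan2(M[1,1],M[0,1])),np.round(M[:2,2],3),np.round(s["ft_force"],1),s["grip_width"],np.round(s["joint_positions"],2)))
    return s,R
def go(xyz,psi,R2=None):
    s,R=st(); R2=R2 or Rdown(psi); d=np.array(xyz)-s["position"]
    print(" rot(tool,deg)",np.round(np.degrees((R.inv()*R2).as_rotvec()),1)," offset now-axes",np.round(R.inv().apply(d)*1e3,1)," after-rot axes",np.round(R2.inv().apply(d)*1e3,1),"mm")
RK=(.4773,.0512,-.0795)
def rack(lx,ly):
    c,s=np.cos(RK[2]),np.sin(RK[2]); return np.array([RK[0]+c*lx-s*ly,RK[1]+s*lx+c*ly])
E
python3 - <<'E'
from h import *
go([.674,.1825,.20],-25)
E
```

```text
t 0.85 pos [0.2203 0.6115 0.2306] psi 70.2 tilt(zx,zy) [0. 0.] F [-0.8  0.7 -0.2] grip 1.000 q [-1.21  0.32 -0.07  1.45  0.02  1.37 -0.06]
 rot(tool,deg) [ 0.  -0.  95.2]  offset now-axes [-572.2 -249.9   30.6]  after-rot axes [-197.1  592.5   30.6] mm
```

```bash
python3 - <<'E'
from h import *
V={n:cam(n)[0] for n in("scene","top")}
def tri(a,b):
    A=[];
    for n,(u,v) in(("scene",a),("top",b)):
        d=V[n]; f=210/np.tan(np.radians(d["vfov"])/2); P=np.array([[f,0,d["cx"]],[0,f,d["cy"]],[0,0,1]])@np.c_[d["R"],d["t"]]; A.append(P)
    X=cv2.triangulatePoints(A[0],A[1],np.array(a,float).reshape(2,1),np.array(b,float).reshape(2,1)).ravel(); X=X[:3]/X[3]
    print(np.round(X,3),proj(V["scene"],X)[0]-a,proj(V["top"],X)[0]-b)
s=1.42
for a,b in[((635,112),(133,397)),((655,83),(108,420)),((752,187),(77,276)),((752,187),(90,275)),((605,193),(168,407)),((680,292),(148,290)),((655,83),(168,407))]:
    print(a,b); tri(np.array(a)/s,np.array(b)/s)
d=V["top"]; crop(d,0,180,130,320,4.2,"t4.png"); d=V["scene"]; crop(d,400,0,560,280,2.1,"s4.png")
E
```

```text
(635, 112) (133, 397)
[0.398 0.426 0.255] [ 1.28436841 -0.03707698] [1.07737728 0.38124535]
(655, 83) (108, 420)
[0.364 0.46  0.282] [-0.29051305  0.00526396] [-0.24932974 -0.09554502]
(752, 187) (77, 276)
[0.604 0.509 0.289] [ 0.1920919  -0.00335417] [0.14144292 0.06799554]
(752, 187) (90, 275)
[0.609 0.492 0.297] [-4.6711332  -0.03722801] [-3.43463594 -1.73524557]
(605, 193) (168, 407)
[0.361 0.457 0.007] [-1.13962029  0.01686512] [-0.96993273 -0.32421857]
(680, 292) (148, 290)
[0.607 0.502 0.011] [-3.93454872 -0.00569986] [-2.96114273 -1.263026  ]
(655, 83) (168, 407)
[0.406 0.38  0.332] [-19.70018819  -2.19354482] [-16.65829253  -8.07593521]
```

View pics/t4.png

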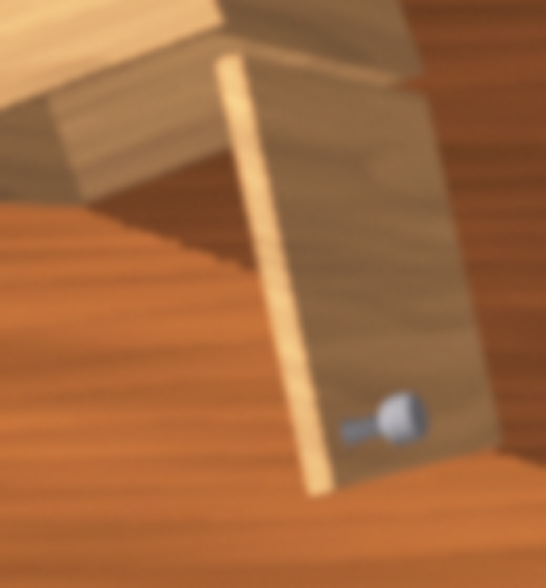

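View pics/s4.png

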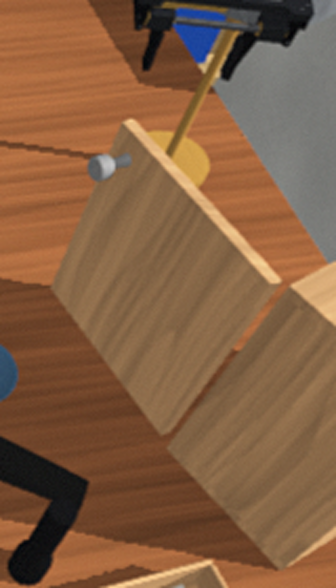

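```bash
python3 - <<'E'
from h import *
V={n:cam(n)[0] for n in("scene","top")}
crop(V["top"],0,300,130,420,5,"t5.png"); crop(V["scene"],430,0,560,110,5,"s5.png")
E
```

```text
(no output)
```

View pics/t5.png

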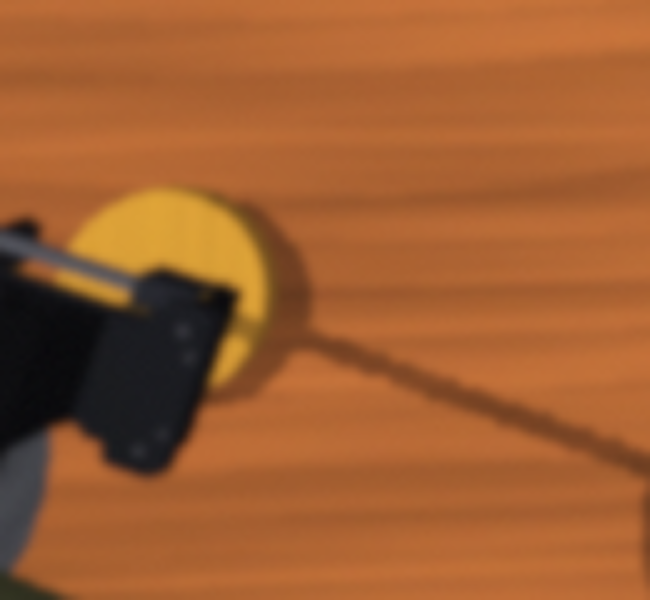

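View pics/s5.png

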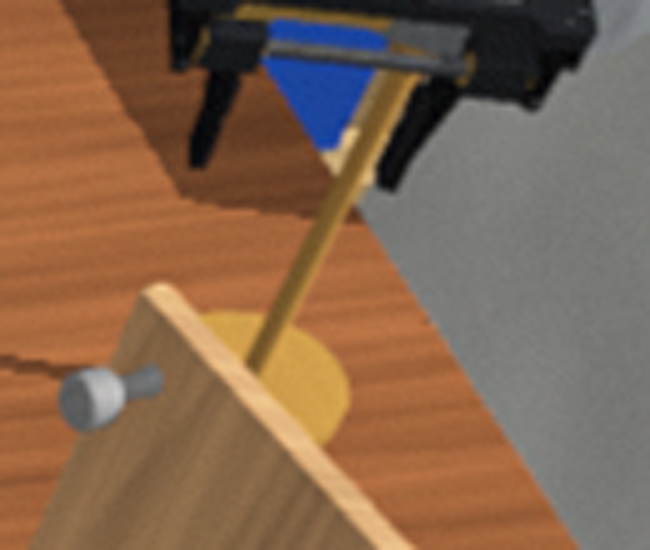

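```bash
python3 - <<'E'
from h import *
V={n:cam(n)[0] for n in("scene","top")}
b=unproj(V["top"],34,359,0.01); print(b, unproj(V["scene"],430+280/5,380/5,0.01))
for z in(0.01,.1,.2,.3,.4,.5): print(z,proj(V["scene"],[b[0],b[1],z])[0],(proj(V["scene"],[b[0],b[1],z])[0]-[430,0])*5,(proj(V["top"],[b[0],b[1],z])[0]-[0,300])*5)
st()
E
```

```text
[0.16028297 0.69466544 0.01      ] [0.16053775 0.72387879 0.01      ]
0.01 [477.06514385  76.99821792] [235.32571927 384.99108959] [170. 295.]
0.1 [488.90642249  53.33302644] [294.53211244 266.66513222] [ 83.12010589 336.47665936]
0.2 [503.79338617  23.58093152] [368.96693084 117.90465759] [-29.10702511 390.05414737]
0.3 [520.89403077 -10.59527878] [454.47015385 -52.9763939 ] [-162.33691729  453.6584014 ]
0.4 [540.74177495 -50.26165948] [ 553.70887474 -251.30829742] [-323.07405904  530.39467904]
0.5 [564.05638509 -96.85668779] [ 670.28192545 -484.28343894] [-520.81802041  624.79809668]
t 1.15 pos [0.2203 0.6115 0.2306] psi 70.2 tilt(zx,zy) [0. 0.] F [-0.6 -0.4 -0.4] grip 1.000 q [-1.21  0.32 -0.07  1.45  0.02  1.37 -0.06]
```

Call:
carry_out:
  rows:
    - {"offset": [0, -0.02, 0], "rot": [0, 0, 0], "gripper": 0.8}
    - {"offset": [0, -0.04, 0], "rot": [0, 0, 0], "gripper": 0.8}
    - {"offset": [0, -0.04, 0], "rot": [0, 0, 0], "gripper": 0.8}
    - {"offset": [0, -0.03, 0], "rot": [0, 0, 0], "gripper": 0.8}
    - {"offset": [0, -0.01, 0], "rot": [0, 0, 0], "gripper": 0.8}
  grip_force: 30

```text
time: 1.78
position: [0.1726, 0.4788, 0.231]
tool_rot: [0.54, 3.094, 0.001]
ft_force: [0.5, 0.3, -0.9]
grip_width: 0.802
```

```bash
python3 - <<'E'
from h import *
V={n:cam(n)[0] for n in("scene","top")}
crop(V["top"],0,200,200,420,2.7,"t6.png"); crop(V["scene"],360,0,560,160,4,"s6.png")
st()
E
```

```text
t 1.88 pos [0.1729 0.4797 0.2311] psi 70.2 tilt(zx,zy) [0.001 0.001] F [0.3 0.8 0.5] grip 0.801 q [-1.19  0.03 -0.08  1.79  0.    1.32 -0.05]
```

View pics/t6.png

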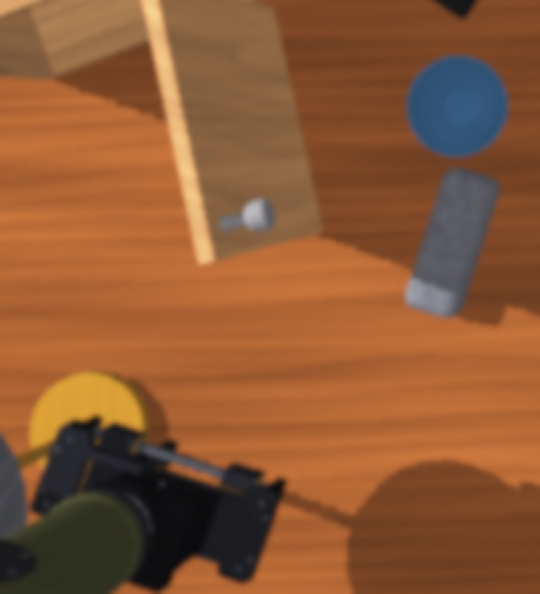

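View pics/s6.png

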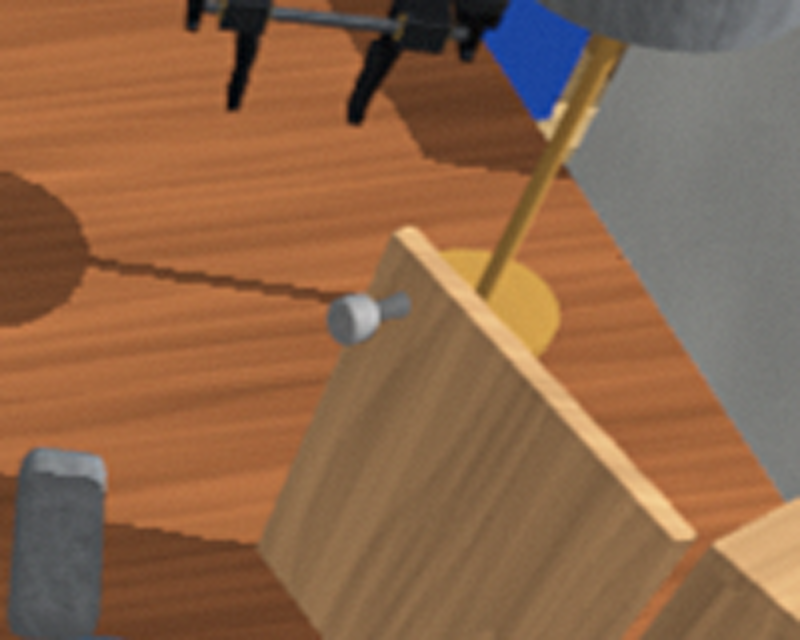

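Call:
carry_out:
  rows:
    - {"offset": [-0.02, -0.015, -0.02], "rot": [0, 0, 0], "gripper": 0.8}
    - {"offset": [-0.034, -0.02, -0.02], "rot": [0, 0, 0], "gripper": 0.8}
    - {"offset": [-0.034, -0.02, -0.02], "rot": [0, 0, 0], "gripper": 0.8}
    - {"offset": [-0.034, -0.02, -0.01], "rot": [0, 0, 0], "gripper": 0.8}
    - {"offset": [-0.013, -0.005, 0], "rot": [0, 0, 5], "gripper": 0.8}
    - {"offset": [0, 0, 0], "rot": [0, 0, 10], "gripper": 0.8}
    - {"offset": [0, 0, 0], "rot": [0, 0, 10], "gripper": 0.8}
    - {"offset": [0, 0, 0], "rot": [0, 0, 10], "gripper": 0.8}
    - {"offset": [0, 0, 0], "rot": [0, 0, 10], "gripper": 0.8}
    - {"offset": [0, 0, 0], "rot": [0, 0, 5], "gripper": 0.8}

```text
time: 3.12
position: [0.2735, 0.3598, 0.3006]
tool_rot: [1.802, 2.573, 0.001]
ft_force: [-1.1, -0.5, 0.4]
grip_width: 0.798
```

```bash
python3 - <<'E'
from h import *
go([.674,.1825,.26],20)
go([.674,.1825,.26],-25)
E
```

```text
t 3.12 pos [0.2735 0.3598 0.3006] psi 20.0 tilt(zx,zy) [0. 0.] F [-1.1 -0.5  0.4] grip 0.798 q [-1.   -0.13  0.02  1.8   0.    1.47 -0.63]
 rot(tool,deg) [ 0. -0. -0.]  offset now-axes [-303.5  315.7   40.7]  after-rot axes [-303.6  315.6   40.6] mm
t 3.12 pos [0.2735 0.3598 0.3006] psi 20.0 tilt(zx,zy) [0. 0.] F [-1.1 -0.5  0.4] grip 0.798 q [-1.   -0.13  0.02  1.8   0.    1.47 -0.63]
 rot(tool,deg) [ 0. -0. 45.]  offset now-axes [-303.5  315.7   40.7]  after-rot axes [  8.5 437.9  40.6] mm
```

Call:
carry_out:
  rows:
    - {"offset": [-0.02, 0.018, 0], "rot": [0, 0, 0], "gripper": 0.8}
    - {"offset": [-0.04, 0.04, 0], "rot": [0, 0, 0], "gripper": 0.8}
    - {"offset": [-0.04, 0.042, 0], "rot": [0, 0, 0], "gripper": 0.8}
    - {"offset": [-0.04, 0.042, 0], "rot": [0, 0, 0], "gripper": 0.8}
    - {"offset": [-0.04, 0.042, 0], "rot": [0, 0, 0], "gripper": 0.8}
    - {"offset": [-0.04, 0.042, 0.01], "rot": [0, 0, 0], "gripper": 0.8}
    - {"offset": [-0.04, 0.042, 0.01], "rot": [0, 0, 0], "gripper": 0.8}
    - {"offset": [-0.03, 0.032, 0.02], "rot": [0, 0, 0], "gripper": 0.8}
    - {"offset": [-0.013, 0.015, 0.02], "rot": [0, 0, 5], "gripper": 0.8}
    - {"offset": [0, 0, 0], "rot": [0, 0, 10], "gripper": 0.8}

```text
time: 4.38
position: [0.6745, 0.1814, 0.2367]
tool_rot: [2.127, 2.311, -0.008]
ft_force: [-0.4, 0.5, -0.7]
grip_width: 0.797
```

Call:
carry_out:
  rows:
    - {"offset": [0, 0, 0], "rot": [0, 0, 10], "gripper": 0.8}
    - {"offset": [0, 0, 0], "rot": [0, 0, 10], "gripper": 0.8}
    - {"offset": [0, 0, 0], "rot": [0, 0, 10], "gripper": 0.8}
    - {"offset": [0, 0, 0], "rot": [0, 0, 0], "gripper": 0.8}

```text
time: 4.88
position: [0.6738, 0.1837, 0.2398]
tool_rot: [2.644, 1.695, -0.001]
ft_force: [-0.0, -0.3, 0.0]
grip_width: 0.799
```

```bash
python3 - <<'E'
from h import *
go([.674,.1825,.061],-25)
V={n:cam(n)[0] for n in("scene","top")}
crop(V["top"],150,110,330,260,4,"t7.png"); crop(V["scene"],240,100,440,250,3.5,"s7.png")
E
```

```text
t 4.88 pos [0.6738 0.1837 0.2398] psi -24.7 tilt(zx,zy) [ 0.    -0.001] F [-0.  -0.3  0. ] grip 0.799 q [-0.66  0.45  0.51  1.32 -0.22  1.43 -0.59]
 rot(tool,deg) [0.1 0.1 0.3]  offset now-axes [ -0.8   0.5 178.8]  after-rot axes [ -1.    0.6 178.8] mm
```

View pics/t7.png

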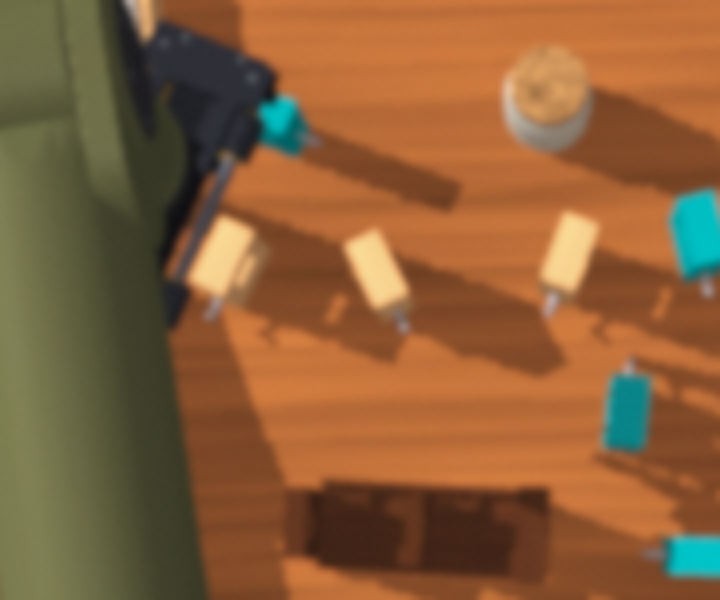

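View pics/s7.png

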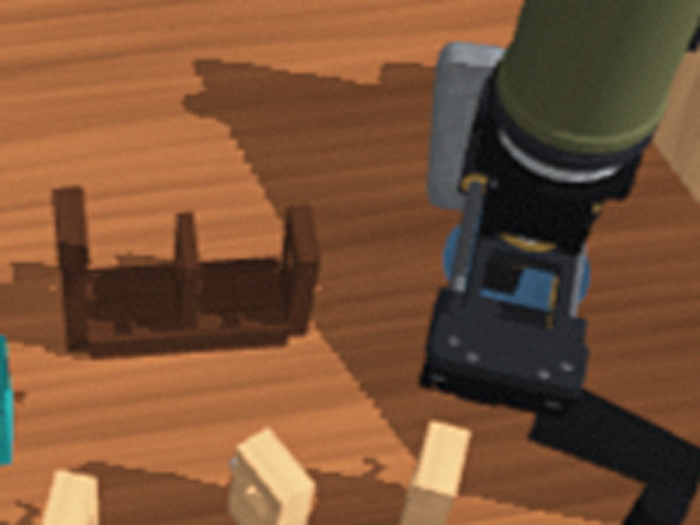

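Call:
carry_out:
  rows:
    - {"offset": [-0.001, 0.0005, 0.03], "rot": [0, 0, 0.3], "gripper": 0.8}
    - {"offset": [0, 0, 0.04], "rot": [0, 0, 0], "gripper": 0.8}
    - {"offset": [0, 0, 0.03], "rot": [0, 0, 0], "gripper": 0.8}
    - {"offset": [0, 0, 0.025], "rot": [0, 0, 0], "gripper": 0.8}
    - {"offset": [0, 0, 0], "rot": [0, 0, 0], "gripper": 0.8}

```text
time: 5.6
position: [0.6716, 0.1818, 0.113]
tool_rot: [-2.649, -1.687, 0.007]
ft_force: [-0.8, -0.1, 0.8]
grip_width: 0.797
```

```bash
python3 - <<'E'
from h import *
go([.674,.1825,.061],-25)
V={n:cam(n)[0] for n in("scene","top")}
crop(V["top"],170,120,270,200,6,"t8.png"); crop(V["scene"],310,170,420,270,5,"s8.png")
E
```

```text
t 5.60 pos [0.6716 0.1818 0.113 ] psi -25.0 tilt(zx,zy) [-0.004 -0.002] F [-0.8 -0.1  0.8] grip 0.797 q [-0.65  0.52  0.49  1.47 -0.25  1.21 -0.57]
 rot(tool,deg) [-0.2  0.2  0. ]  offset now-axes [ 1.8  2.1 52. ]  after-rot axes [ 1.6  1.9 52. ] mm
```

View pics/t8.png

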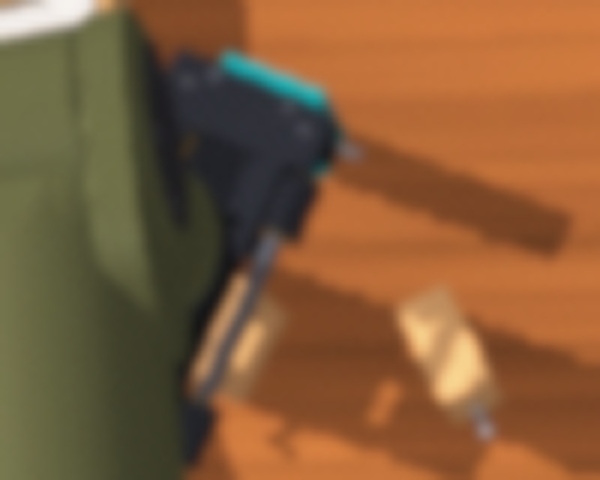

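View pics/s8.png

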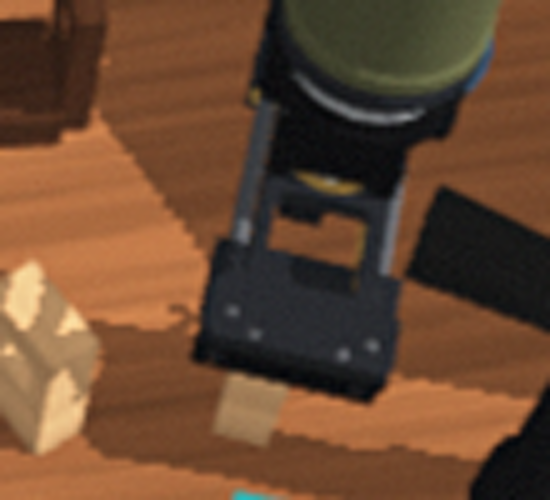

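Call:
carry_out:
  rows:
    - {"offset": [0.0017, 0.002, 0.015], "rot": [0, 0, 0], "gripper": 0.8}
    - {"offset": [0, 0, 0.015], "rot": [0, 0, 0], "gripper": 0.8}
    - {"offset": [0, 0, 0.015], "rot": [0, 0, 0], "gripper": 0.8}
    - {"offset": [0, 0, 0.005], "rot": [0, 0, 0], "gripper": 0.8}
    - {"offset": [0, 0, 0], "rot": [0, 0, 0], "gripper": 0.8}

```text
time: 6.32
position: [0.6752, 0.1826, 0.0649]
tool_rot: [-2.651, -1.685, 0.002]
ft_force: [-0.1, -0.2, 0.6]
grip_width: 0.804
```

```bash
python3 - <<'E'
from h import *
go([.674,.1825,.061],-25)
E
```

```text
t 6.33 pos [0.6752 0.1826 0.0649] psi -25.1 tilt(zx,zy) [-0.001 -0.   ] F [-0.1 -0.2  0.6] grip 0.804 q [-0.64  0.57  0.47  1.51 -0.28  1.13 -0.55]
 rot(tool,deg) [-0.   0.  -0.1]  offset now-axes [-0.6 -1.1  3.9]  after-rot axes [-0.6 -1.1  3.9] mm
```

Call:
carry_out:
  rows:
    - {"offset": [0, 0, 0.003], "rot": [0, 0, 0], "gripper": 0.8}
    - {"offset": [0, 0, 0], "rot": [0, 0, 0], "gripper": 0.4}
    - {"offset": [0, 0, 0], "rot": [0, 0, 0], "gripper": 0.4}
    - {"offset": [0, 0, 0], "rot": [0, 0, 0], "gripper": 0.4}
    - {"offset": [0, 0, 0], "rot": [0, 0, 0], "gripper": 0.4}
  grip_force: 40

```text
time: 6.95
position: [0.6755, 0.1829, 0.0628]
tool_rot: [-2.651, -1.686, -0.0]
ft_force: [-0.2, 0.3, 1.2]
grip_width: 0.571
```

```bash
python3 - <<'E'
from h import *
b4=rack(0,.058); print(b4)
go([b4[0],b4[1],.073],-4.6)
E
```

```text
[0.48190614 0.10901681]
t 6.95 pos [0.6755 0.1829 0.0628] psi -25.1 tilt(zx,zy) [0. 0.] F [-0.2  0.3  1.2] grip 0.571 q [-0.64  0.57  0.47  1.51 -0.28  1.13 -0.55]
 rot(tool,deg) [ -0.   -0.  -20.5]  offset now-axes [-149.1 -144.   -10.2]  after-rot axes [ -89.2 -187.1  -10.2] mm
```

Call:
carry_out:
  rows:
    - {"offset": [0, 0, -0.01], "rot": [0, 0, 0], "gripper": 0.4}
    - {"offset": [0, 0, -0.03], "rot": [0, 0, 0], "gripper": 0.4}
    - {"offset": [0, 0, -0.04], "rot": [0, 0, 0], "gripper": 0.4}
    - {"offset": [0, 0, -0.04], "rot": [0, 0, 0], "gripper": 0.4}
    - {"offset": [0, 0, -0.02], "rot": [0, 0, -5], "gripper": 0.4}
    - {"offset": [0, 0, 0], "rot": [0, 0, -8], "gripper": 0.4}
    - {"offset": [0, 0, 0], "rot": [0, 0, -7.5], "gripper": 0.4}
    - {"offset": [-0.01, -0.02, 0], "rot": [0, 0, 0], "gripper": 0.4}
    - {"offset": [-0.02, -0.04, 0], "rot": [0, 0, 0], "gripper": 0.4}
    - {"offset": [-0.02, -0.04, 0], "rot": [0, 0, 0], "gripper": 0.4}

```text
time: 8.2
position: [0.5709, 0.14, 0.2028]
tool_rot: [2.309, 2.129, 0.0]
ft_force: [0.1, 0.2, -0.4]
grip_width: 0.572
```

Call:
carry_out:
  rows:
    - {"offset": [-0.02, -0.04, 0], "rot": [0, 0, 0], "gripper": 0.4}
    - {"offset": [-0.015, -0.03, 0], "rot": [0, 0, 0], "gripper": 0.4}
    - {"offset": [-0.004, -0.017, 0], "rot": [0, 0, 0], "gripper": 0.4}
    - {"offset": [0, 0, 0], "rot": [0, 0, 0], "gripper": 0.4}

```text
time: 8.7
position: [0.4815, 0.1088, 0.2033]
tool_rot: [-2.309, -2.13, -0.003]
ft_force: [0.4, -0.3, -2.1]
grip_width: 0.572
```

```bash
python3 - <<'E'
from h import *
b4=rack(0,.058)
go([b4[0],b4[1],.073],-4.6)
V={n:cam(n)[0] for n in("scene","top")}
crop(V["top"],190,200,310,280,6,"t9.png"); crop(V["scene"],240,100,350,210,5,"s9.png")
E
```

```text
t 8.70 pos [0.4815 0.1088 0.2033] psi -4.6 tilt(zx,zy) [0.001 0.002] F [ 0.4 -0.3 -2.1] grip 0.572 q [-0.72 -0.01  0.45  1.88  0.    1.27 -0.36]
 rot(tool,deg) [ 0.  -0.1 -0. ]  offset now-axes [  0.    0.3 130.3]  after-rot axes [  0.3   0.4 130.3] mm
```

View pics/t9.png

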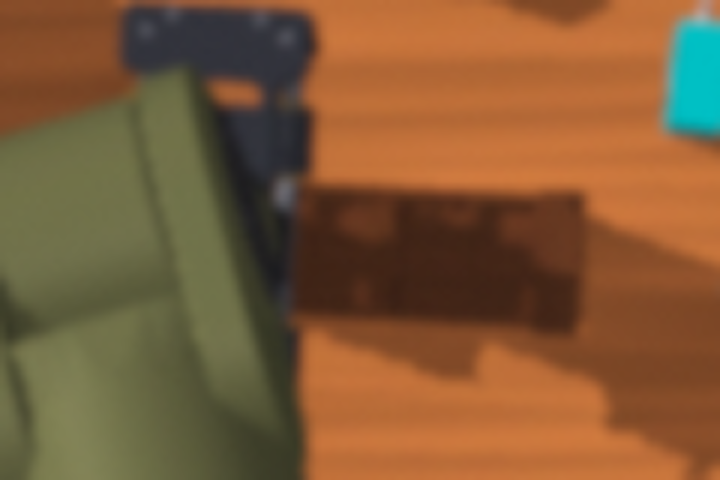

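View pics/s9.png

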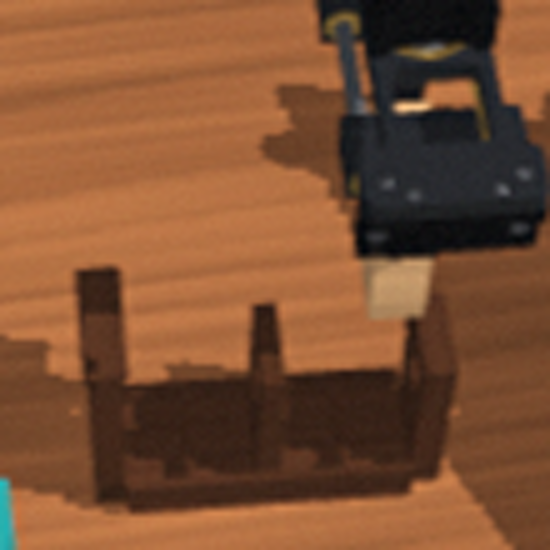

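```bash
cat >> h.py <<'E'
def held(tag,zoff=.0628,box=(240,100,350,210),k=5,n="scene"):
    s,R=st(); M=R.as_matrix(); a=np.arctan2(M[1,1],M[0,1]); p=s["position"]; d=cam(n)[0]
    crop(d,*box,k,tag,proj(d,boxc(p[0],p[1],a,.05,.026,p[2]-zoff,p[2]-zoff+.092)))
E
python3 -c "
from h import *
held('s10.png')"
```

```text
t 8.80 pos [0.4827 0.1091 0.2032] psi -4.6 tilt(zx,zy) [0.002 0.001] F [-0.7  0.5 -0.6] grip 0.571 q [-0.72 -0.01  0.45  1.88  0.    1.27 -0.36]
```

View pics/s10.png

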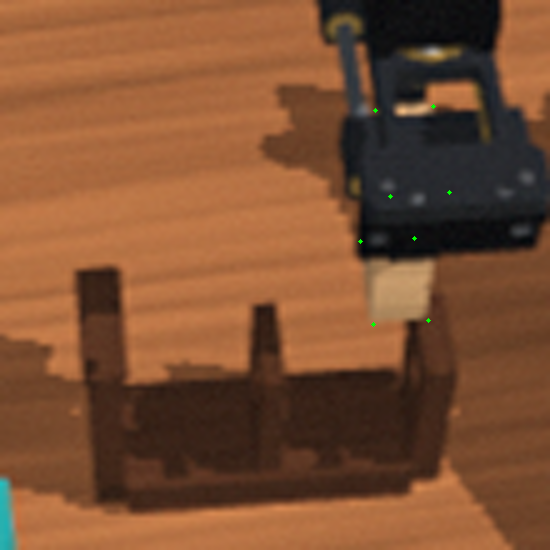

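Call:
carry_out:
  rows:
    - {"offset": [0, 0, 0.02], "rot": [0, 0, 0], "gripper": 0.4}
    - {"offset": [0, 0, 0.03], "rot": [0, 0, 0], "gripper": 0.4}
    - {"offset": [0, 0, 0.03], "rot": [0, 0, 0], "gripper": 0.4}
    - {"offset": [0, 0, 0.02], "rot": [0, 0, 0], "gripper": 0.4}
    - {"offset": [0, 0, 0.005], "rot": [0, 0, 0], "gripper": 0.4}
    - {"offset": [0, 0, 0], "rot": [0, 0, 0], "gripper": 0.4}

```text
time: 9.6
position: [0.4826, 0.109, 0.0977]
tool_rot: [2.309, 2.13, -0.0]
ft_force: [0.3, -1.0, -0.6]
grip_width: 0.572
```

```bash
python3 - <<'E'
from h import *
b4=rack(0,.058)
go([b4[0],b4[1],.073],-4.6)
held('s11.png')
E
```

```text
t 9.60 pos [0.4826 0.109  0.0977] psi -4.6 tilt(zx,zy) [ 0. -0.] F [ 0.3 -1.  -0.6] grip 0.572 q [-0.71  0.1   0.46  2.   -0.05  1.05 -0.31]
 rot(tool,deg) [ 0.  0. -0.]  offset now-axes [-0.  -0.7 24.7]  after-rot axes [-0.1 -0.7 24.7] mm
t 9.60 pos [0.4826 0.109  0.0977] psi -4.6 tilt(zx,zy) [ 0. -0.] F [ 0.3 -1.  -0.6] grip 0.572 q [-0.71  0.1   0.46  2.   -0.05  1.05 -0.31]
```

View pics/s11.png

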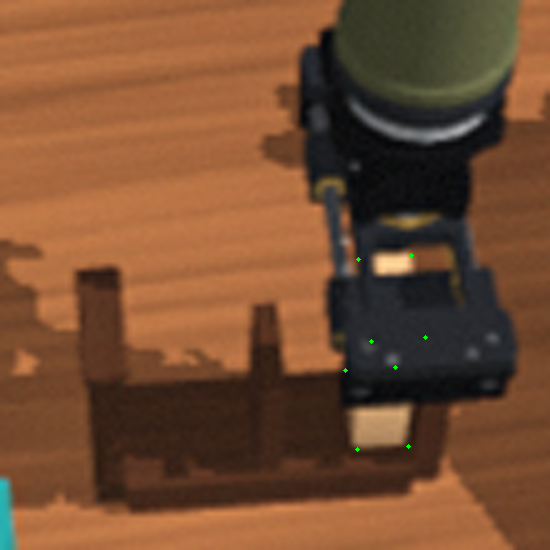

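Call:
carry_out:
  rows:
    - {"offset": [0, -0.0005, 0.008], "rot": [0, 0, 0], "gripper": 0.4}
    - {"offset": [0, 0, 0.006], "rot": [0, 0, 0], "gripper": 0.4}
    - {"offset": [0, 0, 0.005], "rot": [0, 0, 0], "gripper": 0.4}
    - {"offset": [0, 0, 0.003], "rot": [0, 0, 0], "gripper": 0.4}
    - {"offset": [0, 0, 0.001], "rot": [0, 0, 0], "gripper": 0.4}
    - {"offset": [0, 0, 0], "rot": [0, 0, 0], "gripper": 0.4}

```text
time: 10.4
position: [0.4816, 0.1091, 0.0748]
tool_rot: [-2.309, -2.13, -0.0]
ft_force: [-1.1, -0.3, 0.8]
grip_width: 0.572
```

```bash
python3 - <<'E'
from h import *
b4=rack(0,.058)
go([b4[0],b4[1],.073],-4.6)
held('s12.png')
E
```

```text
t 10.40 pos [0.4816 0.1091 0.0748] psi -4.6 tilt(zx,zy) [0. 0.] F [-1.1 -0.3  0.8] grip 0.572 q [-0.7   0.13  0.46  2.03 -0.07  1.   -0.29]
 rot(tool,deg) [ 0. -0. -0.]  offset now-axes [-0.   0.3  1.8]  after-rot axes [-0.   0.3  1.8] mm
t 10.40 pos [0.4816 0.1091 0.0748] psi -4.6 tilt(zx,zy) [0. 0.] F [-1.1 -0.3  0.8] grip 0.572 q [-0.7   0.13  0.46  2.03 -0.07  1.   -0.29]
```

View pics/s12.png

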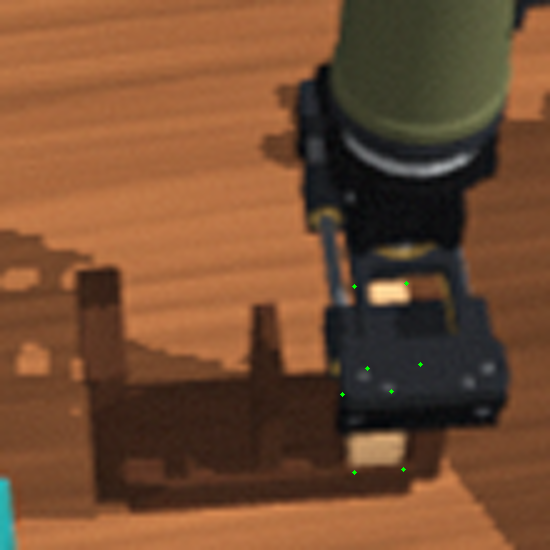

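Call:
carry_out:
  rows:
    - {"offset": [0, 0, 0.001], "rot": [0, 0, 0], "gripper": 0.4}
    - {"offset": [0, 0, 0], "rot": [0, 0, 0], "gripper": 0.8}
    - {"offset": [0, 0, 0], "rot": [0, 0, 0], "gripper": 0.8}
    - {"offset": [0, 0, -0.005], "rot": [0, 0, 0], "gripper": 0.8}
    - {"offset": [0, 0, -0.025], "rot": [0, 0, 0], "gripper": 0.8}
    - {"offset": [0, 0, -0.04], "rot": [0, 0, 0], "gripper": 0.8}
    - {"offset": [0, 0, -0.04], "rot": [0, 0, 0], "gripper": 0.8}
    - {"offset": [0, 0, -0.02], "rot": [0, 0, 0], "gripper": 0.8}

```text
time: 11.45
position: [0.4827, 0.1093, 0.2063]
tool_rot: [2.308, 2.129, 0.006]
ft_force: [-0.2, 0.2, -0.6]
grip_width: 0.795
```

```bash
python3 - <<'E'
from h import *
go([.6614,.0742,.061],25.5)
d=cam("scene")[0]; crop(d,150,130,420,330,2.9,"s13.png")
E
```

```text
t 11.45 pos [0.4827 0.1093 0.2063] psi -4.6 tilt(zx,zy) [0.004 0.002] F [-0.2  0.2 -0.6] grip 0.795 q [-0.73 -0.01  0.45  1.88  0.    1.27 -0.36]
 rot(tool,deg) [  0.2  -0.1 -30.1]  offset now-axes [-20.8 180.5 145.9]  after-rot axes [-108.6  146.2  145.3] mm
```

View pics/s13.png

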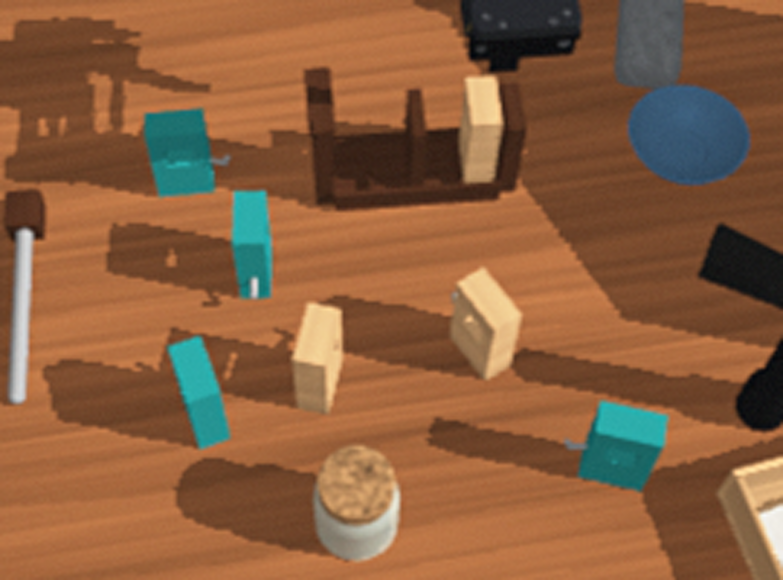

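Call:
carry_out:
  rows:
    - {"offset": [-0.002, 0.02, 0], "rot": [0, 0, 0], "gripper": 0.8}
    - {"offset": [-0.005, 0.04, 0], "rot": [0, 0, 0], "gripper": 0.8}
    - {"offset": [-0.005, 0.045, 0], "rot": [0, 0, 0], "gripper": 0.8}
    - {"offset": [-0.005, 0.045, 0], "rot": [0, 0, 0], "gripper": 0.8}
    - {"offset": [-0.004, 0.03, 0.02], "rot": [0, 0, -5], "gripper": 0.8}
    - {"offset": [0, 0, 0.03], "rot": [0, 0, -10], "gripper": 0.8}
    - {"offset": [0, 0, 0.03], "rot": [0, 0, -10], "gripper": 0.8}
    - {"offset": [0, 0, 0], "rot": [0, 0, -5], "gripper": 0.8}
    - {"offset": [0, 0, 0], "rot": [0, 0, 0], "gripper": 0.8}

```text
time: 12.62
position: [0.6589, 0.0735, 0.1225]
tool_rot: [-1.68, -2.654, 0.001]
ft_force: [-0.0, 0.2, -0.0]
grip_width: 0.798
```

```bash
python3 - <<'E'
from h import *
go([.6625,.0742,.061],25.5)
E
```

```text
t 12.62 pos [0.6589 0.0735 0.1225] psi 25.3 tilt(zx,zy) [-0.001 -0.   ] F [-0.   0.2 -0. ] grip 0.798 q [-0.48  0.44  0.43  1.56 -0.19  1.19  0.43]
 rot(tool,deg) [-0.1 -0.  -0.2]  offset now-axes [-0.9  3.6 61.5]  after-rot axes [-0.9  3.6 61.5] mm
```

Call:
carry_out:
  rows:
    - {"offset": [-0.001, 0.003, 0.015], "rot": [0, 0, 0], "gripper": 0.8}
    - {"offset": [0, 0, 0.02], "rot": [0, 0, 0], "gripper": 0.8}
    - {"offset": [0, 0, 0.016], "rot": [0, 0, 0], "gripper": 0.8}
    - {"offset": [0, 0, 0.008], "rot": [0, 0, 0], "gripper": 0.8}
    - {"offset": [0, 0, 0], "rot": [0, 0, 0], "gripper": 0.8}

```text
time: 13.25
position: [0.6618, 0.074, 0.0636]
tool_rot: [-1.679, -2.654, 0.002]
ft_force: [0.0, -0.3, 0.5]
grip_width: 0.799
```

```bash
python3 - <<'E'
from h import *
go([.6625,.0742,.061],25.5)
E
```

```text
t 13.25 pos [0.6618 0.074  0.0636] psi 25.4 tilt(zx,zy) [-0.001 -0.   ] F [ 0.  -0.3  0.5] grip 0.799 q [-0.47  0.5   0.41  1.6  -0.22  1.09  0.45]
 rot(tool,deg) [-0.1 -0.  -0.1]  offset now-axes [-0.1  0.7  2.6]  after-rot axes [-0.1  0.7  2.6] mm
```

Call:
carry_out:
  rows:
    - {"offset": [0, 0, 0.001], "rot": [0, 0, 0], "gripper": 0.4}
    - {"offset": [0, 0, 0], "rot": [0, 0, 0], "gripper": 0.4}
    - {"offset": [0, 0, 0], "rot": [0, 0, 0], "gripper": 0.4}
    - {"offset": [0, 0, 0], "rot": [0, 0, 0], "gripper": 0.4}
    - {"offset": [0, 0, 0], "rot": [0, 0, 0], "gripper": 0.4}

```text
time: 13.88
position: [0.6627, 0.074, 0.0642]
tool_rot: [1.679, 2.655, 0.001]
ft_force: [0.2, -0.4, 2.7]
grip_width: 0.571
```

```bash
python3 - <<'E'
from h import *
b=rack(0,.022);print(b)
go([b[0],b[1],.073],-4.6)
E
```

```text
[0.47904716 0.07313051]
t 13.88 pos [0.6627 0.074  0.0642] psi 25.4 tilt(zx,zy) [0.001 0.   ] F [ 0.2 -0.4  2.7] grip 0.571 q [-0.47  0.5   0.41  1.6  -0.22  1.09  0.45]
 rot(tool,deg) [ 0. -0. 30.]  offset now-axes [  77.9 -166.3   -9. ]  after-rot axes [ -15.6 -183.    -8.8] mm
```

Call:
carry_out:
  rows:
    - {"offset": [0, 0, -0.01], "rot": [0, 0, 0], "gripper": 0.4}
    - {"offset": [0, 0, -0.03], "rot": [0, 0, 0], "gripper": 0.4}
    - {"offset": [0, 0, -0.04], "rot": [0, 0, 0], "gripper": 0.4}
    - {"offset": [0, 0, -0.04], "rot": [0, 0, 5], "gripper": 0.4}
    - {"offset": [0, 0, -0.02], "rot": [0, 0, 10], "gripper": 0.4}
    - {"offset": [0, 0, 0], "rot": [0, 0, 10], "gripper": 0.4}
    - {"offset": [0, 0, 0], "rot": [0, 0, 5], "gripper": 0.4}
    - {"offset": [-0.002, -0.02, 0], "rot": [0, 0, 0], "gripper": 0.4}
    - {"offset": [-0.003, -0.04, 0], "rot": [0, 0, 0], "gripper": 0.4}
    - {"offset": [-0.004, -0.045, 0], "rot": [0, 0, 0], "gripper": 0.4}

```text
time: 15.12
position: [0.5559, 0.0734, 0.2035]
tool_rot: [2.309, 2.13, -0.001]
ft_force: [-1.4, -0.0, 0.2]
grip_width: 0.574
```

Call:
carry_out:
  rows:
    - {"offset": [-0.004, -0.04, 0], "rot": [0, 0, 0], "gripper": 0.4}
    - {"offset": [-0.002, -0.028, 0], "rot": [0, 0, 0], "gripper": 0.4}
    - {"offset": [-0.0006, -0.01, 0], "rot": [0, 0, 0], "gripper": 0.4}
    - {"offset": [0, 0, 0], "rot": [0, 0, 0], "gripper": 0.4}

```text
time: 15.62
position: [0.479, 0.0734, 0.204]
tool_rot: [2.309, 2.131, 0.002]
ft_force: [0.7, 0.3, -2.0]
grip_width: 0.575
```

```bash
python3 - <<'E'
from h import *
b=rack(0,.022)
go([b[0],b[1],.073],-4.6)
held("s14.png",.063)
E
```

```text
t 15.62 pos [0.479  0.0734 0.204 ] psi -4.6 tilt(zx,zy) [0.001 0.001] F [ 0.7  0.3 -2. ] grip 0.575 q [-0.72 -0.04  0.51  1.9   0.02  1.27 -0.3 ]
 rot(tool,deg) [ 0.1 -0.1  0. ]  offset now-axes [-4.00e-01 -1.00e-01  1.31e+02]  after-rot axes [-2.00e-01  1.00e-01  1.31e+02] mm
t 15.62 pos [0.479  0.0734 0.204 ] psi -4.6 tilt(zx,zy) [0.001 0.001] F [ 0.7  0.3 -2. ] grip 0.575 q [-0.72 -0.04  0.51  1.9   0.02  1.27 -0.3 ]
```

View pics/s14.png

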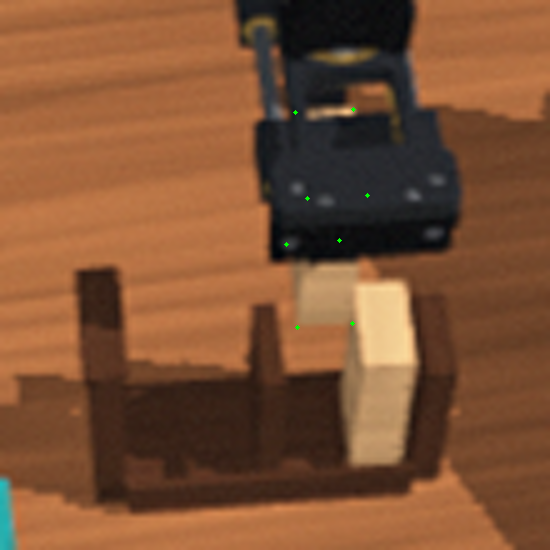

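Call:
carry_out:
  rows:
    - {"offset": [0, 0, 0.02], "rot": [0, 0, 0], "gripper": 0.4}
    - {"offset": [0, 0, 0.03], "rot": [0, 0, 0], "gripper": 0.4}
    - {"offset": [0, 0, 0.03], "rot": [0, 0, 0], "gripper": 0.4}
    - {"offset": [0, 0, 0.02], "rot": [0, 0, 0], "gripper": 0.4}
    - {"offset": [0, 0, 0.005], "rot": [0, 0, 0], "gripper": 0.4}
    - {"offset": [0, 0, 0], "rot": [0, 0, 0], "gripper": 0.4}

```text
time: 16.42
position: [0.4795, 0.073, 0.0987]
tool_rot: [2.309, 2.129, -0.0]
ft_force: [-0.1, 0.3, -0.0]
grip_width: 0.569
```

```bash
python3 - <<'E'
from h import *
b=rack(0,.022)
go([b[0],b[1],.073],-4.6)
held("s15.png",.063)
E
```

```text
t 16.43 pos [0.4795 0.073  0.0987] psi -4.6 tilt(zx,zy) [ 0.    -0.001] F [-0.1  0.3 -0. ] grip 0.569 q [-0.7   0.08  0.52  2.03 -0.05  1.05 -0.24]
 rot(tool,deg) [ 0.  0. -0.]  offset now-axes [ 0.1 -0.5 25.7]  after-rot axes [ 0.1 -0.4 25.7] mm
t 16.43 pos [0.4795 0.073  0.0987] psi -4.6 tilt(zx,zy) [ 0.    -0.001] F [-0.1  0.3 -0. ] grip 0.569 q [-0.7   0.08  0.52  2.03 -0.05  1.05 -0.24]
```

View pics/s15.png

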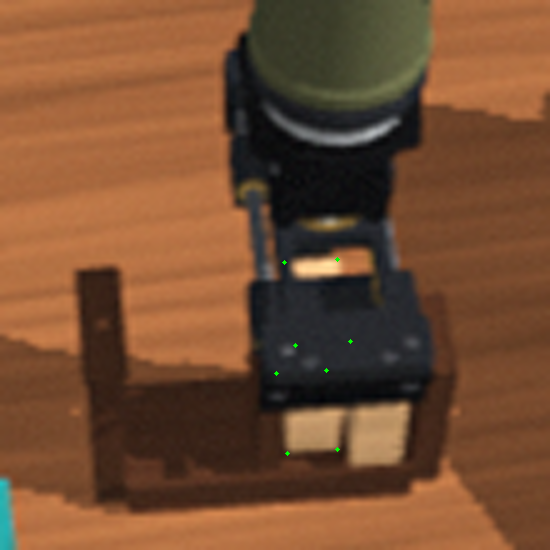

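Call:
carry_out:
  rows:
    - {"offset": [0, 0, 0.008], "rot": [0, 0, 0], "gripper": 0.4}
    - {"offset": [0, 0, 0.006], "rot": [0, 0, 0], "gripper": 0.4}
    - {"offset": [0, 0, 0.006], "rot": [0, 0, 0], "gripper": 0.4}
    - {"offset": [0, 0, 0.004], "rot": [0, 0, 0], "gripper": 0.4}
    - {"offset": [0, 0, 0.001], "rot": [0, 0, 0], "gripper": 0.4}
    - {"offset": [0, 0, 0], "rot": [0, 0, 0], "gripper": 0.4}

```text
time: 17.23
position: [0.4786, 0.0733, 0.076]
tool_rot: [-2.308, -2.129, 0.001]
ft_force: [-9.3, -2.2, 20.2]
grip_width: 0.574
```

```bash
python3 - <<'E'
from h import *
b=rack(0,.022)
go([b[0],b[1],.073],-4.6)
held("s16.png",.063)
E
```

```text
t 17.23 pos [0.4786 0.0733 0.076 ] psi -4.6 tilt(zx,zy) [-0.002  0.001] F [-9.3 -2.2 20.2] grip 0.574 q [-0.7   0.11  0.52  2.05 -0.07  1.   -0.22]
 rot(tool,deg) [-0.1 -0.1 -0. ]  offset now-axes [-0.1  0.5  3. ]  after-rot axes [-0.1  0.5  3. ] mm
t 17.23 pos [0.4786 0.0733 0.076 ] psi -4.6 tilt(zx,zy) [-0.002  0.001] F [-9.3 -2.2 20.2] grip 0.574 q [-0.7   0.11  0.52  2.05 -0.07  1.   -0.22]
```

View pics/s16.png

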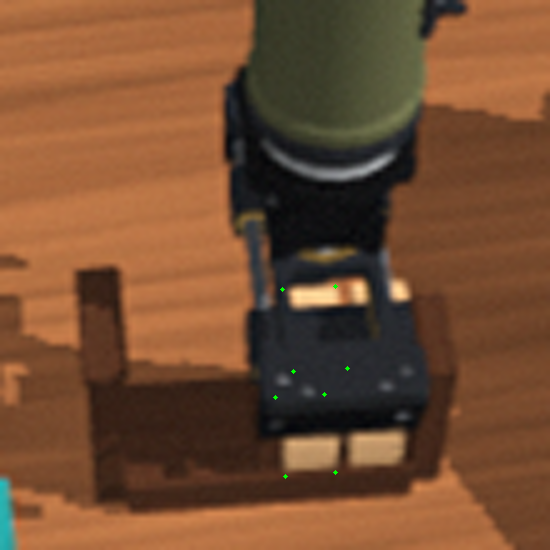

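Call:
carry_out:
  rows:
    - {"offset": [0, 0, -0.001], "rot": [0, 0, 0], "gripper": 0.4}
    - {"offset": [0, 0, 0], "rot": [0, 0, 0], "gripper": 0.8}
    - {"offset": [0, 0, 0], "rot": [0, 0, 0], "gripper": 0.8}
    - {"offset": [0, 0, -0.005], "rot": [0, 0, 0], "gripper": 0.8}
    - {"offset": [0, 0, -0.025], "rot": [0, 0, 0], "gripper": 0.8}
    - {"offset": [0, 0, -0.04], "rot": [0, 0, 0], "gripper": 0.8}
    - {"offset": [0, 0, -0.04], "rot": [0, 0, 0], "gripper": 0.8}
    - {"offset": [0, 0, -0.02], "rot": [0, 0, 0], "gripper": 0.8}

```text
time: 18.27
position: [0.4798, 0.0734, 0.2072]
tool_rot: [2.308, 2.129, 0.005]
ft_force: [0.5, -0.9, -1.4]
grip_width: 0.8
```

```bash
python3 - <<'E'
from h import *
V={n:cam(n)[0] for n in("scene","top")}
r=fitblock(V,.671,-.063); print(r.x,np.degrees(r.x[2]),r.fun)
go([.672,-.0628,.062],-23.5)
crop(V["scene"],150,130,420,330,2.9,"s17.png")
E
```

```text
[ 0.67048411 -0.06286184 -0.41099692] -23.5483891751149 76.02745098039216
t 18.38 pos [0.4804 0.0735 0.2072] psi -4.6 tilt(zx,zy) [0.005 0.002] F [0.3 1.5 0.4] grip 0.801 q [-0.73 -0.04  0.51  1.9   0.02  1.27 -0.3 ]
 rot(tool,deg) [ 0.2 -0.2 18.9]  offset now-axes [-120.9  201.2  145.8]  after-rot axes [-48.7 230.  145.2] mm
```

View pics/s17.png

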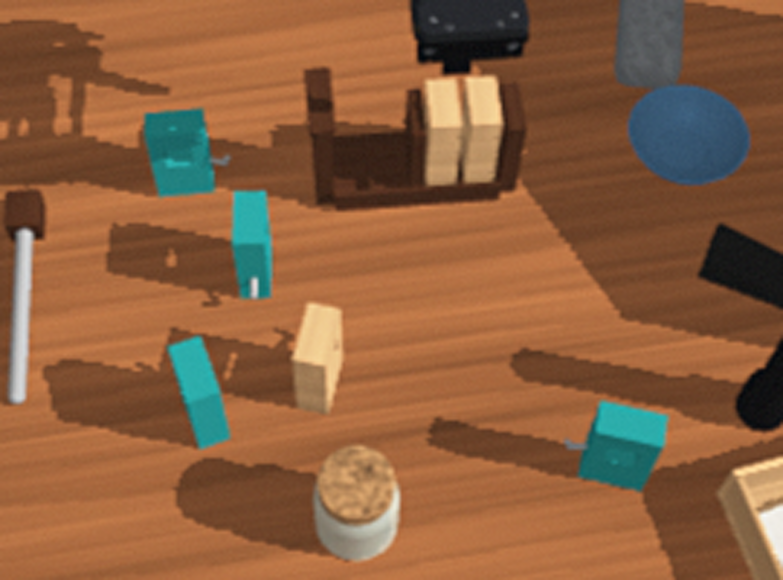

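Call:
carry_out:
  rows:
    - {"offset": [-0.012, 0.02, 0], "rot": [0, 0, 0], "gripper": 0.8}
    - {"offset": [-0.025, 0.04, 0], "rot": [0, 0, 0], "gripper": 0.8}
    - {"offset": [-0.025, 0.041, 0], "rot": [0, 0, 0], "gripper": 0.8}
    - {"offset": [-0.025, 0.04, 0], "rot": [0, 0, 0], "gripper": 0.8}
    - {"offset": [-0.022, 0.04, 0], "rot": [0, 0, 0], "gripper": 0.8}
    - {"offset": [-0.012, 0.02, 0.01], "rot": [0, 0, 4], "gripper": 0.8}
    - {"offset": [0, 0, 0.03], "rot": [0, 0, 8], "gripper": 0.8}
    - {"offset": [0, 0, 0.03], "rot": [0, 0, 7], "gripper": 0.8}
    - {"offset": [0, 0, 0.01], "rot": [0, 0, 0], "gripper": 0.8}
    - {"offset": [0, 0, 0], "rot": [0, 0, 0], "gripper": 0.8}

```text
time: 19.62
position: [0.6687, -0.0634, 0.1236]
tool_rot: [-2.626, -1.722, 0.003]
ft_force: [0.3, -0.3, -0.2]
grip_width: 0.799
```

```bash
python3 - <<'E'
from h import *
go([.672,-.0628,.062],-23.5)
E
```

```text
t 19.62 pos [ 0.6687 -0.0634  0.1236] psi -23.5 tilt(zx,zy) [-0.002 -0.   ] F [ 0.3 -0.3 -0.2] grip 0.799 q [-0.45  0.5   0.68  1.54 -0.33  1.22 -0.12]
 rot(tool,deg) [-0.1  0.1  0. ]  offset now-axes [ 1.9  2.8 61.5]  after-rot axes [ 1.9  2.7 61.6] mm
```

Call:
carry_out:
  rows:
    - {"offset": [0.001, 0.002, 0.015], "rot": [0, 0, 0], "gripper": 0.8}
    - {"offset": [0, 0, 0.02], "rot": [0, 0, 0], "gripper": 0.8}
    - {"offset": [0, 0, 0.016], "rot": [0, 0, 0], "gripper": 0.8}
    - {"offset": [0, 0, 0.009], "rot": [0, 0, 0], "gripper": 0.8}
    - {"offset": [0, 0, 0], "rot": [0, 0, 0], "gripper": 0.8}

```text
time: 20.25
position: [0.671, -0.0634, 0.0635]
tool_rot: [-2.628, -1.719, 0.002]
ft_force: [0.2, 0.4, 0.2]
grip_width: 0.802
```

```bash
python3 - <<'E'
from h import *
go([.672,-.0628,.062],-23.5)
E
```

```text
t 20.25 pos [ 0.671  -0.0634  0.0635] psi -23.6 tilt(zx,zy) [-0.002 -0.   ] F [0.2 0.4 0.2] grip 0.802 q [-0.43  0.57  0.66  1.59 -0.37  1.12 -0.1 ]
 rot(tool,deg) [-0.1  0.  -0.1]  offset now-axes [1.  0.7 1.5]  after-rot axes [1.  0.7 1.5] mm
```

Call:
carry_out:
  rows:
    - {"offset": [0, 0, 0.001], "rot": [0, 0, 0], "gripper": 0.4}
    - {"offset": [0, 0, 0], "rot": [0, 0, 0], "gripper": 0.4}
    - {"offset": [0, 0, 0], "rot": [0, 0, 0], "gripper": 0.4}
    - {"offset": [0, 0, 0], "rot": [0, 0, 0], "gripper": 0.4}
    - {"offset": [0, 0, 0], "rot": [0, 0, 0], "gripper": 0.4}

```text
time: 20.88
position: [0.6718, -0.0633, 0.0641]
tool_rot: [2.629, 1.72, 0.001]
ft_force: [-1.6, 0.4, 3.5]
grip_width: 0.573
```

```bash
python3 - <<'E'
from h import *
b=rack(0,-.022);print(b)
go([b[0],b[1],.074],-4.6)
E
```

```text
[0.47555284 0.02926949]
t 20.88 pos [ 0.6718 -0.0633  0.0641] psi -23.6 tilt(zx,zy) [0.001 0.   ] F [-1.6  0.4  3.5] grip 0.573 q [-0.43  0.56  0.66  1.58 -0.37  1.12 -0.1 ]
 rot(tool,deg) [  0.  -0. -19.]  offset now-axes [   6.3 -216.9  -10. ]  after-rot axes [  76.5 -203.    -9.9] mm
```

Call:
carry_out:
  rows:
    - {"offset": [0, 0, -0.01], "rot": [0, 0, 0], "gripper": 0.4}
    - {"offset": [0, 0, -0.03], "rot": [0, 0, 0], "gripper": 0.4}
    - {"offset": [0, 0, -0.04], "rot": [0, 0, 0], "gripper": 0.4}
    - {"offset": [0, 0, -0.04], "rot": [0, 0, -4], "gripper": 0.4}
    - {"offset": [0, 0, -0.02], "rot": [0, 0, -8], "gripper": 0.4}
    - {"offset": [0, 0, 0], "rot": [0, 0, -7], "gripper": 0.4}
    - {"offset": [0.007, -0.02, 0], "rot": [0, 0, 0], "gripper": 0.4}
    - {"offset": [0.015, -0.04, 0], "rot": [0, 0, 0], "gripper": 0.4}
    - {"offset": [0.016, -0.043, 0], "rot": [0, 0, 0], "gripper": 0.4}
    - {"offset": [0.016, -0.043, 0], "rot": [0, 0, 0], "gripper": 0.4}

```text
time: 22.12
position: [0.5291, 0.0023, 0.2036]
tool_rot: [2.31, 2.129, 0.0]
ft_force: [0.3, -0.2, -1.4]
grip_width: 0.57
```

Call:
carry_out:
  rows:
    - {"offset": [0.014, -0.037, 0], "rot": [0, 0, 0], "gripper": 0.4}
    - {"offset": [0.0085, -0.015, 0], "rot": [0, 0, 0], "gripper": 0.4}
    - {"offset": [0, -0.005, 0], "rot": [0, 0, 0], "gripper": 0.4}
    - {"offset": [0, 0, 0], "rot": [0, 0, 0], "gripper": 0.4}

```text
time: 22.62
position: [0.4758, 0.0284, 0.2039]
tool_rot: [2.309, 2.129, 0.001]
ft_force: [0.3, 0.4, -0.3]
grip_width: 0.574
```

```bash
python3 - <<'E'
from h import *
b=rack(0,-.022)
go([b[0],b[1],.074],-4.6)
held("s18.png",.0635)
E
```

```text
t 22.62 pos [0.4758 0.0284 0.2039] psi -4.7 tilt(zx,zy) [0.001 0.   ] F [ 0.3  0.4 -0.3] grip 0.574 q [-0.73 -0.06  0.59  1.92  0.04  1.27 -0.22]
 rot(tool,deg) [ 0.1 -0.  -0.1]  offset now-axes [  0.8  -0.4 129.9]  after-rot axes [  0.8  -0.3 129.9] mm
t 22.62 pos [0.4758 0.0284 0.2039] psi -4.7 tilt(zx,zy) [0.001 0.   ] F [ 0.3  0.4 -0.3] grip 0.574 q [-0.73 -0.06  0.59  1.92  0.04  1.27 -0.22]
```

View pics/s18.png

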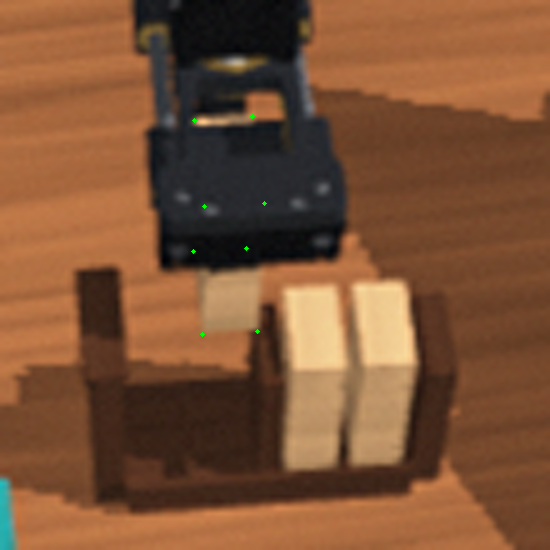

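Call:
carry_out:
  rows:
    - {"offset": [0.0008, -0.0004, 0.02], "rot": [0, 0, 0], "gripper": 0.4}
    - {"offset": [0, 0, 0.03], "rot": [0, 0, 0], "gripper": 0.4}
    - {"offset": [0, 0, 0.03], "rot": [0, 0, 0], "gripper": 0.4}
    - {"offset": [0, 0, 0.02], "rot": [0, 0, 0], "gripper": 0.4}
    - {"offset": [0, 0, 0.005], "rot": [0, 0, 0], "gripper": 0.4}
    - {"offset": [0, 0, 0], "rot": [0, 0, 0], "gripper": 0.4}

```text
time: 23.42
position: [0.4756, 0.0295, 0.0987]
tool_rot: [2.309, 2.129, -0.001]
ft_force: [1.1, 0.0, -1.3]
grip_width: 0.566
```

```bash
python3 - <<'E'
from h import *
b=rack(0,-.022)
go([b[0],b[1],.074],-4.6)
held("s19.png",.0635)
E
```

```text
t 23.43 pos [0.4756 0.0295 0.0987] psi -4.7 tilt(zx,zy) [ 0.    -0.001] F [ 1.1  0.  -1.3] grip 0.566 q [-0.71  0.06  0.61  2.05 -0.04  1.05 -0.16]
 rot(tool,deg) [ 0.   0.  -0.1]  offset now-axes [-0.2 -0.1 24.7]  after-rot axes [-0.2 -0.1 24.7] mm
t 23.43 pos [0.4756 0.0295 0.0987] psi -4.7 tilt(zx,zy) [ 0.    -0.001] F [ 1.1  0.  -1.3] grip 0.566 q [-0.71  0.06  0.61  2.05 -0.04  1.05 -0.16]
```

View pics/s19.png

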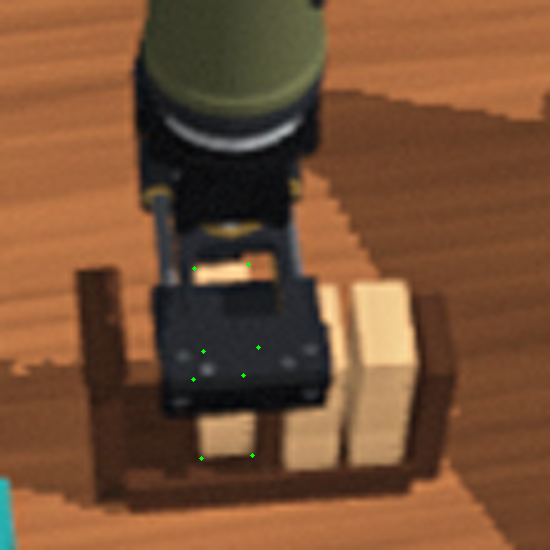

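Call:
carry_out:
  rows:
    - {"offset": [0, 0, 0.008], "rot": [0, 0, 0], "gripper": 0.4}
    - {"offset": [0, 0, 0.006], "rot": [0, 0, 0], "gripper": 0.4}
    - {"offset": [0, 0, 0.005], "rot": [0, 0, 0], "gripper": 0.4}
    - {"offset": [0, 0, 0.003], "rot": [0, 0, 0], "gripper": 0.4}
    - {"offset": [0, 0, 0.001], "rot": [0, 0, 0], "gripper": 0.4}
    - {"offset": [0, 0, 0], "rot": [0, 0, 0], "gripper": 0.4}

```text
time: 24.22
position: [0.475, 0.03, 0.076]
tool_rot: [-2.309, -2.13, 0.0]
ft_force: [-2.3, 0.3, 4.1]
grip_width: 0.57
```

```bash
python3 - <<'E'
from h import *
b=rack(0,-.022)
go([b[0],b[1],.074],-4.6)
E
```

```text
t 24.23 pos [0.475 0.03  0.076] psi -4.6 tilt(zx,zy) [-0.  0.] F [-2.3  0.3  4.1] grip 0.570 q [-0.7   0.1   0.62  2.07 -0.07  1.   -0.14]
 rot(tool,deg) [-0. -0. -0.]  offset now-axes [-0.7  0.6  2. ]  after-rot axes [-0.7  0.6  2. ] mm
```

Touching bottom (4 N). Release and lift.

Call:
carry_out:
  rows:
    - {"offset": [0, 0, 0], "rot": [0, 0, 0], "gripper": 0.8}
    - {"offset": [0, 0, 0], "rot": [0, 0, 0], "gripper": 0.8}
    - {"offset": [0, 0, -0.005], "rot": [0, 0, 0], "gripper": 0.8}
    - {"offset": [0, 0, -0.025], "rot": [0, 0, 0], "gripper": 0.8}
    - {"offset": [0, 0, -0.04], "rot": [0, 0, 0], "gripper": 0.8}
    - {"offset": [0, 0, -0.04], "rot": [0, 0, 0], "gripper": 0.8}
    - {"offset": [0, 0, -0.02], "rot": [0, 0, 0], "gripper": 0.8}

```text
time: 25.1
position: [0.4762, 0.03, 0.2083]
tool_rot: [2.308, 2.129, 0.006]
ft_force: [0.5, 0.7, 0.5]
grip_width: 0.801
```

```bash
python3 - <<'E'
from h import *
V={n:cam(n)[0] for n in("scene","top")}
st()
crop(V["scene"],130,130,400,330,2.9,"s20.png");crop(V["top"],150,120,400,270,3.2,"t20.png")
E
```

```text
t 25.20 pos [0.4768 0.0302 0.2082] psi -4.6 tilt(zx,zy) [0.005 0.002] F [ 0.7 -0.3  0.1] grip 0.802 q [-0.74 -0.07  0.6   1.92  0.04  1.27 -0.23]
```

View pics/s20.png

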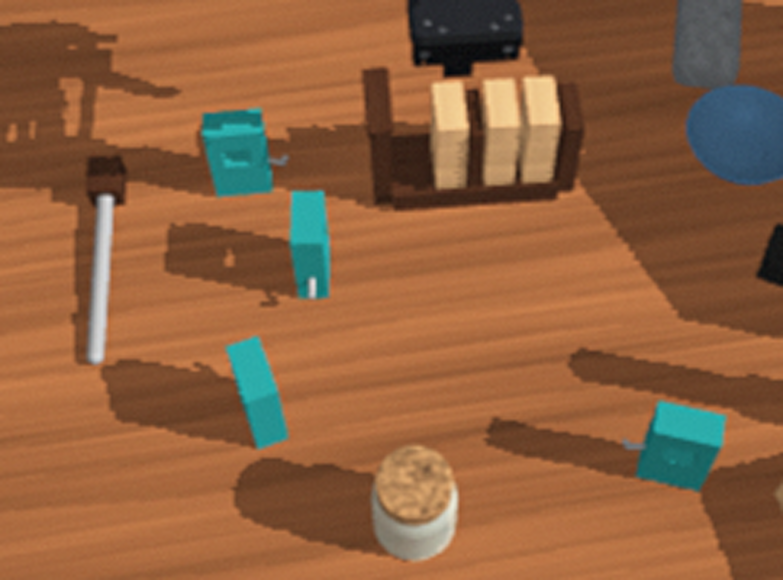

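View pics/t20.png

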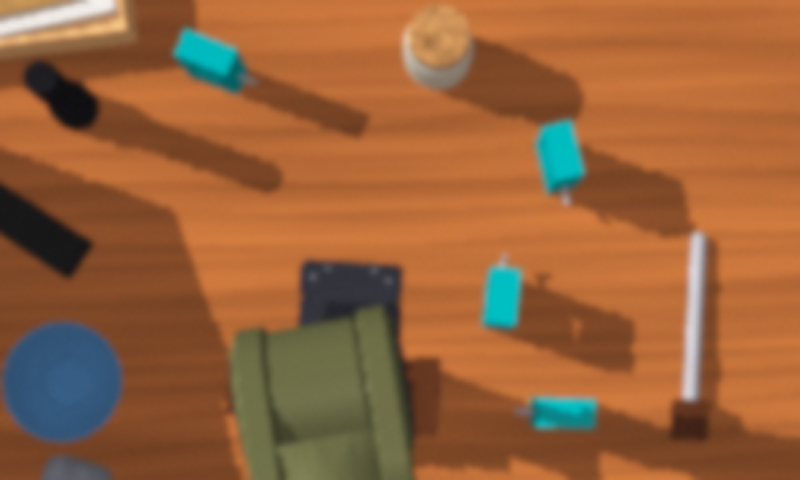

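```bash
python3 - <<'E'
from h import *
V={n:cam(n)[0] for n in("scene","top")}
crop(V["scene"],140,175,190,265,7,"s21.png");crop(V["top"],345,185,385,265,8,"t21.png")
E
```

```text
(no output)
```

View pics/s21.png

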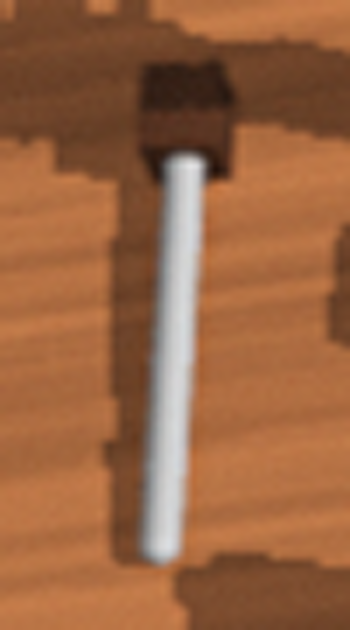

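View pics/t21.png

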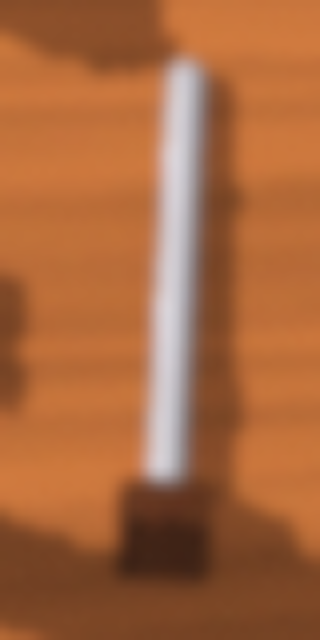

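```bash
cat > rodm.py <<'E'
from h import *
def ev(V,C,pts):
    for n in V:
        x0,y0,k=C[n]; g=lambda p:((p[0]+.5)/k-.5+x0,(p[1]+.5)/k-.5+y0)
        head=unproj(V[n],*g(pts[n][0]),.030); sh=unproj(V[n],*g(pts[n][1]),.0165); tip=unproj(V[n],*g(pts[n][2]),.009)
        a=np.degrees(np.arctan2(*(tip-sh)[1::-1])); print(n,"headtop",np.round(head,4),"sh",np.round(sh,4),"tip",np.round(tip,4),"len",np.linalg.norm(tip-sh),"yaw",a)
if __name__=="__main__":
    V={n:cam(n)[0] for n in("scene","top")}
    ev(V,{"scene":(140,175,7),"top":(345,185,8)},{"scene":[(186,105),(186,155),(161,562)],"top":[(165,532),(166,487),(187,56)]})
E
python3 rodm.py
```

```text
scene headtop [ 0.444  -0.2718  0.03  ] sh [ 0.4568 -0.275   0.0165] tip [ 0.6178 -0.2908  0.009 ] len 0.16202089013567594 yaw -5.581114741523911
top headtop [ 0.443  -0.2719  0.03  ] sh [ 0.4591 -0.2754  0.0165] tip [ 0.6195 -0.2914  0.009 ] len 0.1613009720522421 yaw -5.700597938704432
```

```bash
python3 - <<'E'
from h import *
def turq(d):
    h=cv2.cvtColor(d["img"],cv2.COLOR_RGB2HSV).astype(int); return ((h[...,0]>78)&(h[...,0]<100)&(h[...,1]>120)&(h[...,2]>60)).astype(float)
V={n:cam(n)[0] for n in("scene","top")}
for x,y in[(.46,-.15),(.56,-.10)]:
    r=fitblock(V,x,y,mask=turq); print(np.round(r.x,4),np.degrees(r.x[2])%180,r.fun)
    print(np.round(boxc(*r.x,.05,.026,0,0)[:4,:2],3).tolist())
go([.523,-.2805,.15],84.35)
E
```

```text
[ 0.4527 -0.1537  1.5672] 89.79465180316731 97.32549019607843
[[0.466, -0.179], [0.466, -0.129], [0.44, -0.129], [0.44, -0.179]]
[ 0.5565 -0.1021 -0.1093] 173.74038314142462 103.85882352941177
[[0.53, -0.112], [0.58, -0.118], [0.583, -0.092], [0.533, -0.086]]
t 25.50 pos [0.4743 0.0298 0.2044] psi -4.6 tilt(zx,zy) [-0.002 -0.001] F [ 0.6 -0.4  0.7] grip 0.797 q [-0.73 -0.06  0.6   1.92  0.04  1.27 -0.23]
 rot(tool,deg) [ -0.1  -0.  -89. ]  offset now-axes [-305.3   73.6   54.5]  after-rot axes [ -79.  -304.    54.4] mm
```

Call:
carry_out:
  rows:
    - {"offset": [-0.02, 0.005, 0], "rot": [0, 0, 0], "gripper": 0.8}
    - {"offset": [-0.04, 0.01, 0], "rot": [0, 0, 0], "gripper": 0.8}
    - {"offset": [-0.045, 0.011, 0], "rot": [0, 0, 0], "gripper": 0.8}
    - {"offset": [-0.045, 0.011, 0], "rot": [0, 0, 0], "gripper": 0.8}
    - {"offset": [-0.045, 0.011, 0], "rot": [0, 0, 0], "gripper": 0.8}
    - {"offset": [-0.045, 0.011, 0], "rot": [0, 0, 0], "gripper": 0.8}
    - {"offset": [-0.04, 0.01, 0], "rot": [0, 0, 0], "gripper": 0.8}
    - {"offset": [-0.025, 0.005, 0], "rot": [0, 0, -5], "gripper": 0.8}
    - {"offset": [0, 0, 0], "rot": [0, 0, -9], "gripper": 0.8}
    - {"offset": [0, 0, 0], "rot": [0, 0, -10], "gripper": 0.8}

```text
time: 26.75
position: [0.5237, -0.2805, 0.2043]
tool_rot: [-1.809, -2.566, 0.002]
ft_force: [0.5, 0.2, 0.0]
grip_width: 0.803
```

Call:
carry_out:
  rows:
    - {"offset": [0, 0, 0], "rot": [0, 0, -10], "gripper": 0.8}
    - {"offset": [0, 0, 0], "rot": [0, 0, -10], "gripper": 0.8}
    - {"offset": [0, 0, 0], "rot": [0, 0, -10], "gripper": 0.8}
    - {"offset": [0, 0, 0], "rot": [0, 0, -10], "gripper": 0.8}
    - {"offset": [0, 0, 0], "rot": [0, 0, -10], "gripper": 0.8}
    - {"offset": [0, 0, 0], "rot": [0, 0, -10], "gripper": 0.6}
    - {"offset": [0, 0, 0], "rot": [0, 0, -5], "gripper": 0.5}
    - {"offset": [0, 0, 0], "rot": [0, 0, 0], "gripper": 0.5}
    - {"offset": [0, 0, 0], "rot": [0, 0, 0], "gripper": 0.5}

```text
time: 27.88
position: [0.5241, -0.28, 0.205]
tool_rot: [-0.156, -3.137, -0.0]
ft_force: [0.6, 0.3, -0.1]
grip_width: 0.518
```

```bash
python3 - <<'E'
from h import *
go([.523,-.281,.011],84.35)
V={n:cam(n)[0] for n in("scene","top")}
crop(V["scene"],130,130,280,280,4,"s22.png");crop(V["top"],250,150,400,270,4.5,"t22.png")
E
```

```text
t 27.88 pos [ 0.5241 -0.28    0.205 ] psi 84.3 tilt(zx,zy) [-0.001  0.   ] F [ 0.6  0.3 -0.1] grip 0.518 q [-0.12  0.25  0.66  1.65 -0.16  1.3   2.05]
 rot(tool,deg) [ 0. -0. -0.]  offset now-axes [  0.8  -1.2 194. ]  after-rot axes [  1.   -1.1 194. ] mm
```

View pics/s22.png

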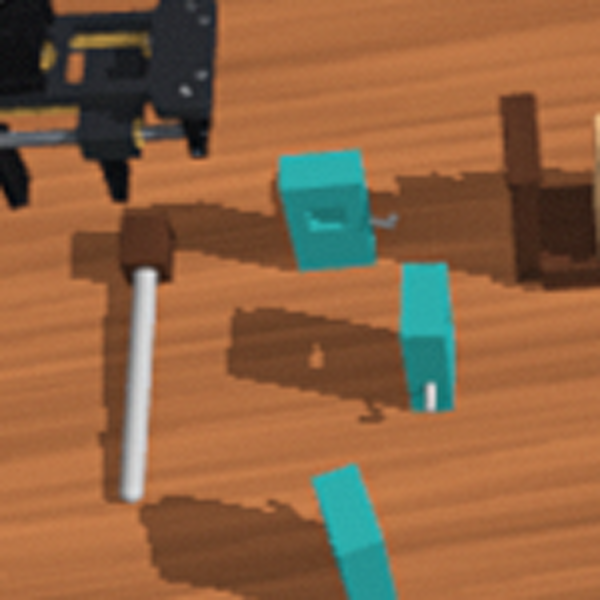

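View pics/t22.png

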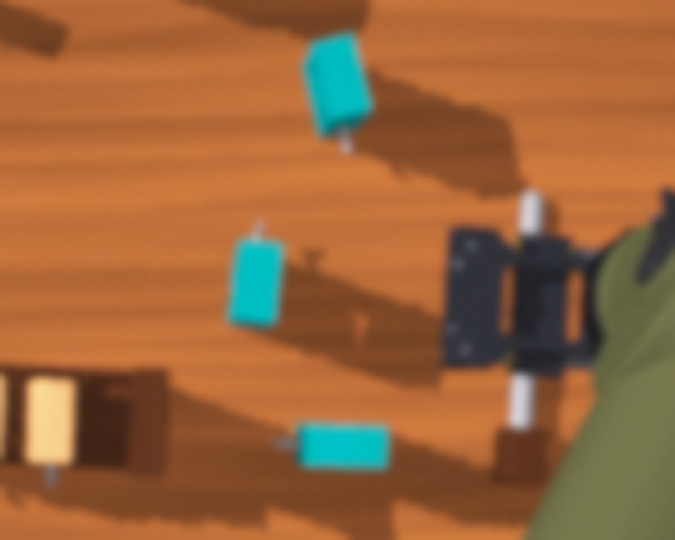

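Call:
carry_out:
  rows:
    - {"offset": [0.001, -0.001, 0.02], "rot": [0, 0, 0], "gripper": 0.5}
    - {"offset": [0, 0, 0.04], "rot": [0, 0, 0], "gripper": 0.5}
    - {"offset": [0, 0, 0.045], "rot": [0, 0, 0], "gripper": 0.5}
    - {"offset": [0, 0, 0.04], "rot": [0, 0, 0], "gripper": 0.5}
    - {"offset": [0, 0, 0.02], "rot": [0, 0, 0], "gripper": 0.5}
    - {"offset": [0, 0, 0.01], "rot": [0, 0, 0], "gripper": 0.5}
    - {"offset": [0, 0, 0], "rot": [0, 0, 0], "gripper": 0.5}
    - {"offset": [0, 0, 0], "rot": [0, 0, 0], "gripper": 0.5}

```text
time: 28.98
position: [0.5243, -0.2815, 0.032]
tool_rot: [0.154, 3.135, -0.001]
ft_force: [-0.4, -0.4, 0.4]
grip_width: 0.5
```

```bash
python3 - <<'E'
from h import *
go([.523,-.281,.011],84.35)
V={n:cam(n)[0] for n in("scene","top")}
crop(V["scene"],130,130,280,280,4,"s23.png")
E
```

```text
t 28.98 pos [ 0.5243 -0.2815  0.032 ] psi 84.4 tilt(zx,zy) [ 0.003 -0.001] F [-0.4 -0.4  0.4] grip 0.500 q [-0.05  0.43  0.61  1.82 -0.29  0.98  2.15]
 rot(tool,deg) [-0.   0.1  0. ]  offset now-axes [ 1.4  0.4 21. ]  after-rot axes [ 1.4  0.4 21. ] mm
```

View pics/s23.png

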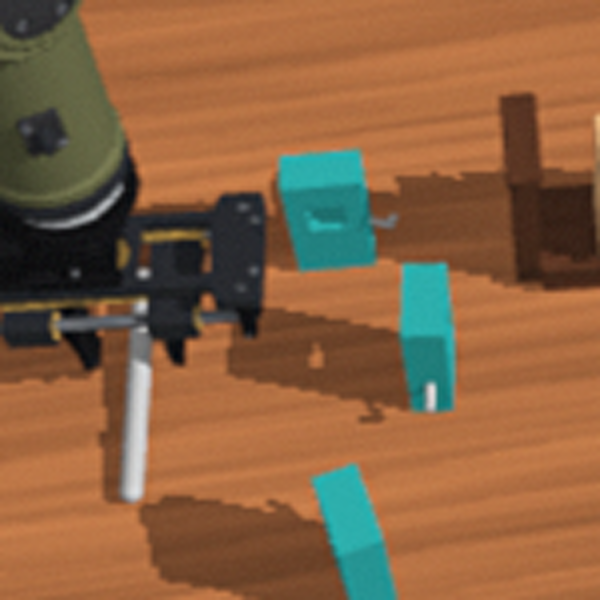

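Call:
carry_out:
  rows:
    - {"offset": [0, 0, 0.01], "rot": [0, 0, 0], "gripper": 0.5}
    - {"offset": [0, 0, 0.007], "rot": [0, 0, 0], "gripper": 0.5}
    - {"offset": [0, 0, 0.003], "rot": [0, 0, 0], "gripper": 0.5}
    - {"offset": [0, 0, 0], "rot": [0, 0, 0], "gripper": 0.5}
    - {"offset": [0, 0, 0], "rot": [0, 0, 0], "gripper": 0.5}

```text
time: 29.7
position: [0.5233, -0.281, 0.0107]
tool_rot: [0.154, 3.138, -0.0]
ft_force: [-0.6, -0.4, -0.2]
grip_width: 0.502
```

```bash
python3 - <<'E'
from h import *
go([.523,-.281,.011],84.35)
E
```

```text
t 29.70 pos [ 0.5233 -0.281   0.0107] psi 84.4 tilt(zx,zy) [ 0. -0.] F [-0.6 -0.4 -0.2] grip 0.502 q [-0.04  0.46  0.6   1.83 -0.31  0.95  2.16]
 rot(tool,deg) [-0.  0.  0.]  offset now-axes [ 0.3 -0.  -0.3]  after-rot axes [ 0.3 -0.  -0.3] mm
```

Call:
carry_out:
  rows:
    - {"offset": [0, 0, 0], "rot": [0, 0, 0], "gripper": 0.3}
    - {"offset": [0, 0, 0], "rot": [0, 0, 0], "gripper": 0.1}
    - {"offset": [0, 0, 0], "rot": [0, 0, 0], "gripper": 0.0}
    - {"offset": [0, 0, 0], "rot": [0, 0, 0], "gripper": 0.0}
    - {"offset": [0, 0, 0], "rot": [0, 0, 0], "gripper": 0.0}
    - {"offset": [0, 0, 0], "rot": [0, 0, 0], "gripper": 0.0}
  grip_force: 50

```text
time: 30.45
position: [0.5233, -0.281, 0.0107]
tool_rot: [0.154, 3.138, -0.0]
ft_force: [-0.1, -0.3, -0.5]
grip_width: 0.146
```

Call:
carry_out:
  rows:
    - {"offset": [0, 0, -0.005], "rot": [0, 0, 0], "gripper": 0.0}
    - {"offset": [0, 0, -0.02], "rot": [0, 0, 0], "gripper": 0.0}
    - {"offset": [0, 0, -0.035], "rot": [0, 0, 0], "gripper": 0.0}
    - {"offset": [0, 0, -0.04], "rot": [0, 0, 0], "gripper": 0.0}
    - {"offset": [0, 0, -0.03], "rot": [0, 0, 0], "gripper": 0.0}
    - {"offset": [0, 0, 0], "rot": [0, 0, 0], "gripper": 0.0}

```text
time: 31.2
position: [0.525, -0.2821, 0.1444]
tool_rot: [0.154, 3.131, -0.002]
ft_force: [-0.5, 0.5, -2.2]
grip_width: 0.147
```

```bash
python3 - <<'E'
from h import *
go([.50,-.33,.14],-4.6)
V={n:cam(n)[0] for n in("scene","top")}
crop(V["scene"],100,110,280,260,4,"s24.png");crop(V["top"],300,150,440,290,4,"t24.png")
E
```

```text
t 31.20 pos [ 0.525  -0.2821  0.1444] psi 84.4 tilt(zx,zy) [ 0.006 -0.002] F [-0.5  0.5 -2.2] grip 0.147 q [-0.1   0.3   0.66  1.73 -0.2   1.18  2.08]
 rot(tool,deg) [ 0.2  0.4 89. ]  offset now-axes [ 20.2 -50.1   4.3]  after-rot axes [-49.8 -21.1   4.4] mm
```

View pics/s24.png

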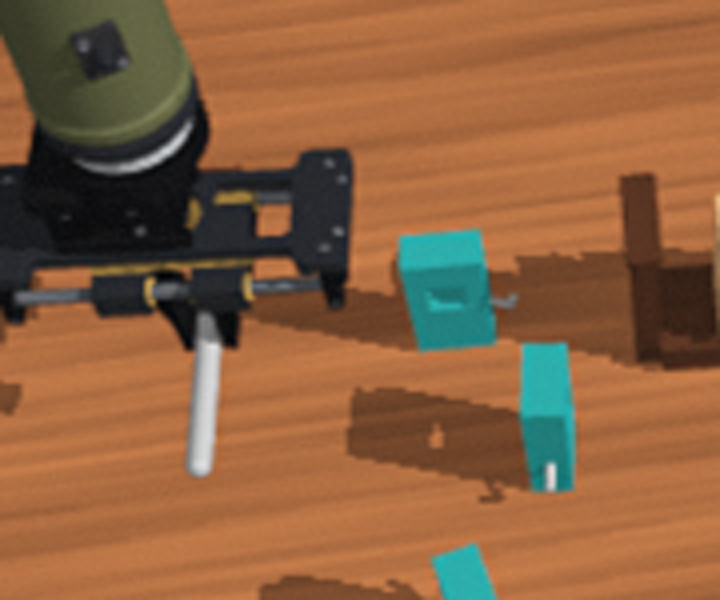

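View pics/t24.png

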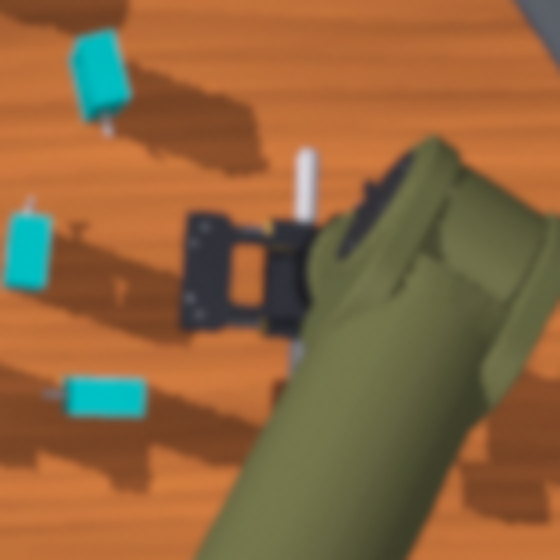

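Call:
carry_out:
  rows:
    - {"offset": [0.01, -0.025, 0], "rot": [0, 0, 0], "gripper": 0.0}
    - {"offset": [0.01, -0.025, 0], "rot": [0, 0, 4], "gripper": 0.0}
    - {"offset": [0, 0, 0], "rot": [0, 0, 8], "gripper": 0.0}
    - {"offset": [0, 0, 0], "rot": [0, 0, 10], "gripper": 0.0}
    - {"offset": [0, 0, 0], "rot": [0, 0, 10], "gripper": 0.0}
    - {"offset": [0, 0, 0], "rot": [0, 0, 10], "gripper": 0.0}
    - {"offset": [0, 0, 0], "rot": [0, 0, 10], "gripper": 0.0}
    - {"offset": [0, 0, 0], "rot": [0, 0, 10], "gripper": 0.0}
    - {"offset": [0, 0, 0], "rot": [0, 0, 10], "gripper": 0.0}
    - {"offset": [0, 0, 0], "rot": [0, 0, 10], "gripper": 0.0}

```text
time: 32.55
position: [0.4972, -0.3295, 0.1397]
tool_rot: [-2.185, -2.256, 0.001]
ft_force: [0.6, -0.6, -2.0]
grip_width: 0.147
```

Call:
carry_out:
  rows:
    - {"offset": [0, 0, 0], "rot": [0, 0, 7], "gripper": 0.0}
    - {"offset": [0, 0, 0], "rot": [0, 0, 0], "gripper": 0.0}
    - {"offset": [0, 0, 0], "rot": [0, 0, 0], "gripper": 0.0}

```text
time: 32.92
position: [0.4979, -0.329, 0.1401]
tool_rot: [-2.308, -2.13, 0.001]
ft_force: [0.1, 0.7, -0.9]
grip_width: 0.14
```

```bash
python3 - <<'E'
from h import *
go([.50,-.33,.0125],-4.6)
V={n:cam(n)[0] for n in("scene","top")}
crop(V["scene"],60,110,240,260,4,"s25.png");crop(V["top"],300,150,440,290,4,"t25.png")
E
```

```text
t 32.92 pos [ 0.4979 -0.329   0.1401] psi -4.6 tilt(zx,zy) [-0.001  0.   ] F [ 0.1  0.7 -0.9] grip 0.140 q [-0.24  0.39  0.96  1.73 -0.34  1.2   0.73]
 rot(tool,deg) [-0. -0.  0.]  offset now-axes [ -0.8   2.3 127.6]  after-rot axes [ -0.8   2.2 127.6] mm
```

View pics/s25.png

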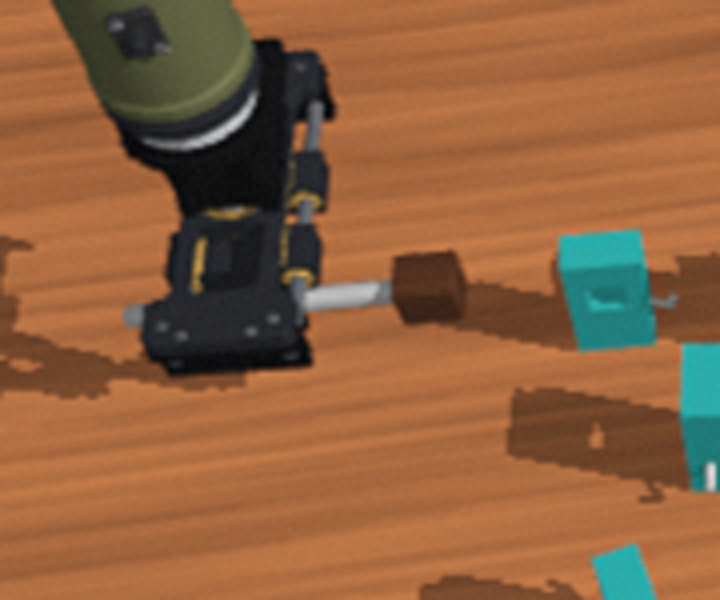

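View pics/t25.png

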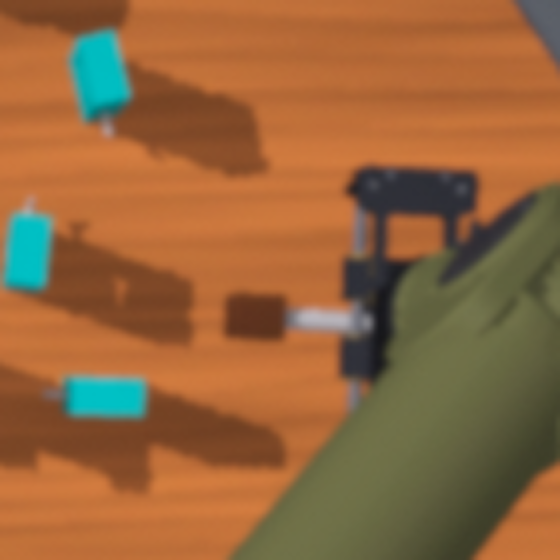

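Call:
carry_out:
  rows:
    - {"offset": [0, 0, 0.02], "rot": [0, 0, 0], "gripper": 0.0}
    - {"offset": [0, 0, 0.035], "rot": [0, 0, 0], "gripper": 0.0}
    - {"offset": [0, 0, 0.035], "rot": [0, 0, 0], "gripper": 0.0}
    - {"offset": [0, 0, 0.02], "rot": [0, 0, 0], "gripper": 0.0}
    - {"offset": [0, 0, 0.01], "rot": [0, 0, 0], "gripper": 0.0}
    - {"offset": [0, 0, 0.005], "rot": [0, 0, 0], "gripper": 0.0}
    - {"offset": [0, 0, 0.002], "rot": [0, 0, 0], "gripper": 0.0}
    - {"offset": [0, 0, 0], "rot": [0, 0, 0], "gripper": 0.0}

```text
time: 34.02
position: [0.499, -0.329, 0.0143]
tool_rot: [2.308, 2.13, 0.001]
ft_force: [0.3, 0.2, -1.0]
grip_width: 0.144
```

Call:
carry_out:
  rows:
    - {"offset": [0, 0, 0.002], "rot": [0, 0, 0], "gripper": 0.0}
    - {"offset": [0, 0, 0.001], "rot": [0, 0, 0], "gripper": 0.0}
    - {"offset": [0, 0, 0], "rot": [0, 0, 0], "gripper": 0.2}
    - {"offset": [0, 0, 0], "rot": [0, 0, 0], "gripper": 0.4}
    - {"offset": [0, 0, 0], "rot": [0, 0, 0], "gripper": 0.6}
    - {"offset": [0, 0, 0], "rot": [0, 0, 0], "gripper": 0.6}
    - {"offset": [0, 0, -0.03], "rot": [0, 0, 0], "gripper": 0.6}
    - {"offset": [0, 0, -0.05], "rot": [0, 0, 0], "gripper": 0.6}
    - {"offset": [0, 0, -0.05], "rot": [0, 0, 0], "gripper": 0.6}

```text
time: 35.15
position: [0.4981, -0.3286, 0.1418]
tool_rot: [-2.309, -2.13, 0.0]
ft_force: [1.2, 0.1, 0.9]
grip_width: 0.596
```

```bash
python3 - <<'E'
from h import *
go([.506,-.25,.02],-4.6)
V={n:cam(n)[0] for n in("scene","top")}
crop(V["scene"],90,170,190,230,7,"s26.png");crop(V["top"],330,200,430,260,7,"t26.png")
E
```

```text
t 35.15 pos [ 0.4981 -0.3286  0.1418] psi -4.6 tilt(zx,zy) [-0.001  0.   ] F [1.2 0.1 0.9] grip 0.596 q [-0.24  0.39  0.97  1.73 -0.34  1.21  0.73]
 rot(tool,deg) [-0. -0. -0.]  offset now-axes [ 79.    1.6 121.8]  after-rot axes [ 79.    1.6 121.8] mm
```

View pics/s26.png

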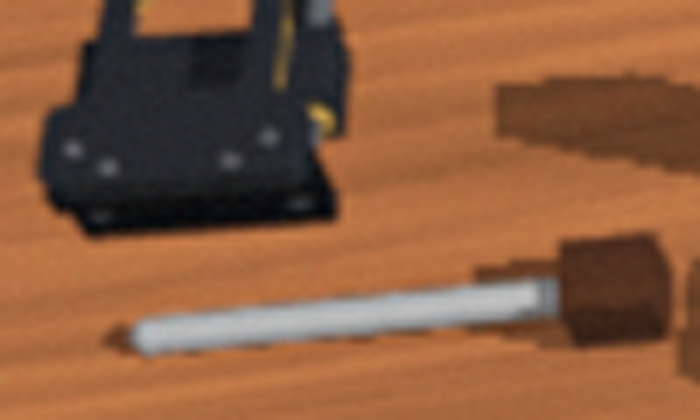

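View pics/t26.png

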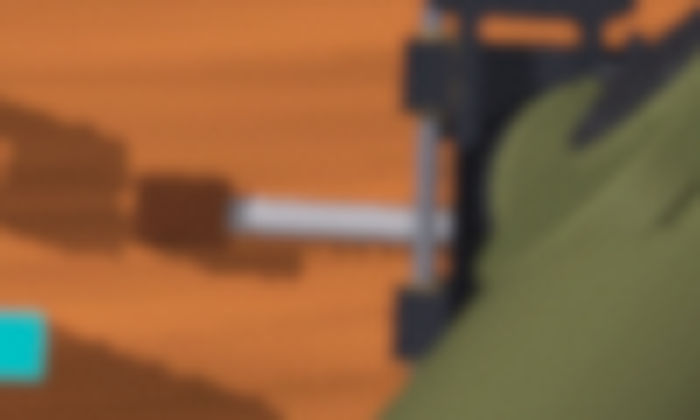

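```bash
python3 - <<'E'
from h import *
from rodm import ev
V={n:cam(n)[0] for n in("scene","top")}
ev({"scene":V["scene"]},{"scene":(90,170,7)},{"scene":[(612,280),(558,297),(130,338)]})
x0,y0,k=330,200,7
for p,z in(((232,215),.0165),((440,227),.013),((185,212),.030)):
    print(np.round(unproj(V["top"],(p[0]+.5)/k-.5+x0,(p[1]+.5)/k-.5+y0,z),4))
E
```

```text
scene headtop [ 0.5089 -0.2472  0.03  ] sh [ 0.5043 -0.2688  0.0165] tip [ 0.4922 -0.423   0.009 ] len 0.15485889935585176 yaw -94.5132139001666
[ 0.504  -0.2696  0.0165]
[ 0.4965 -0.3584  0.013 ]
[ 0.5055 -0.2475  0.03  ]
```

Call:
carry_out:
  rows:
    - {"offset": [0.015, 0, 0], "rot": [0, 0, 0], "gripper": 0.7}
    - {"offset": [0.035, 0.001, 0], "rot": [0, 0, 0], "gripper": 0.7}
    - {"offset": [0.02, 0, 0.01], "rot": [0, 0, 0], "gripper": 0.7}
    - {"offset": [0.009, 0, 0.025], "rot": [0, 0, 0], "gripper": 0.7}
    - {"offset": [0, 0, 0.03], "rot": [0, 0, 0], "gripper": 0.7}
    - {"offset": [0, 0, 0.02], "rot": [0, 0, 0], "gripper": 0.7}
    - {"offset": [0, 0, 0], "rot": [0, 0, 0], "gripper": 0.7}
    - {"offset": [0, 0, 0], "rot": [0, 0, 0], "gripper": 0.7}

```text
time: 36.35
position: [0.5061, -0.2504, 0.0561]
tool_rot: [2.309, 2.129, 0.0]
ft_force: [0.0, 0.2, 0.9]
grip_width: 0.702
```

```bash
python3 - <<'E'
from h import *
go([.5057,-.250,.012],-4.6)
V={n:cam(n)[0] for n in("scene","top")}
crop(V["scene"],90,150,210,240,6,"s27.png");crop(V["top"],310,180,430,270,6,"t27.png")
E
```

```text
t 36.35 pos [ 0.5061 -0.2504  0.0561] psi -4.6 tilt(zx,zy) [ 0.001 -0.   ] F [0.  0.2 0.9] grip 0.702 q [-0.35  0.41  0.91  1.88 -0.38  1.03  0.64]
 rot(tool,deg) [ 0.  0. -0.]  offset now-axes [ 0.4 -0.5 44.1]  after-rot axes [ 0.4 -0.4 44.1] mm
```

View pics/s27.png

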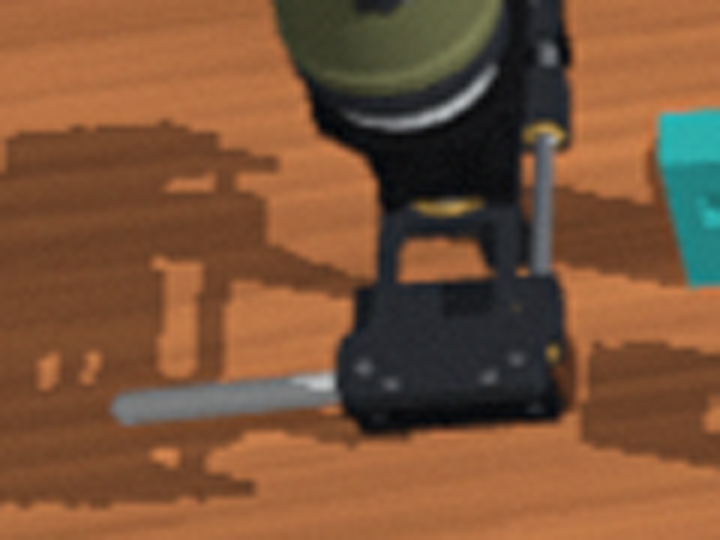

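View pics/t27.png

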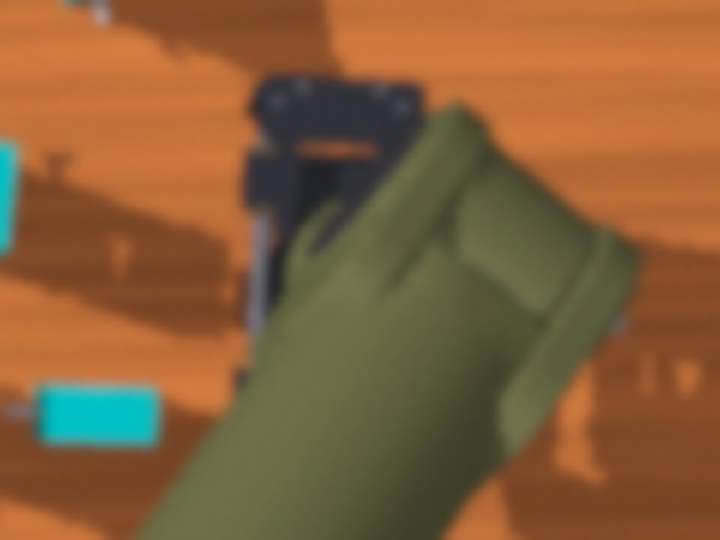

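Call:
carry_out:
  rows:
    - {"offset": [0, 0, 0.015], "rot": [0, 0, 0], "gripper": 0.7}
    - {"offset": [0, 0, 0.015], "rot": [0, 0, 0], "gripper": 0.7}
    - {"offset": [0, 0, 0.01], "rot": [0, 0, 0], "gripper": 0.7}
    - {"offset": [0, 0, 0.003], "rot": [0, 0, 0], "gripper": 0.7}
    - {"offset": [0, 0, 0], "rot": [0, 0, 0], "gripper": 0.5}
    - {"offset": [0, 0, 0], "rot": [0, 0, 0], "gripper": 0.2}
    - {"offset": [0, 0, 0], "rot": [0, 0, 0], "gripper": 0.2}
    - {"offset": [0, 0, 0], "rot": [0, 0, 0], "gripper": 0.2}
    - {"offset": [0, 0, 0], "rot": [0, 0, 0], "gripper": 0.2}
  grip_force: 60

```text
time: 37.58
position: [0.5059, -0.25, 0.0128]
tool_rot: [2.309, 2.13, 0.001]
ft_force: [-1.0, 0.8, 1.1]
grip_width: 0.339
```

```bash
python3 - <<'E'
from h import *
st()
E
```

```text
t 37.58 pos [ 0.5059 -0.25    0.0128] psi -4.6 tilt(zx,zy) [0. 0.] F [-1.   0.8  1.1] grip 0.339 q [-0.31  0.48  0.87  1.91 -0.44  0.96  0.69]
```

Call:
carry_out:
  rows:
    - {"offset": [0, 0, -0.005], "rot": [0, 0, 0], "gripper": 0.2}
    - {"offset": [0, 0, -0.015], "rot": [0, 0, 0], "gripper": 0.2}
    - {"offset": [0, 0, -0.03], "rot": [0, 0, 0], "gripper": 0.2}
    - {"offset": [0, 0, -0.04], "rot": [0, 0, 0], "gripper": 0.2}
    - {"offset": [0, 0, -0.04], "rot": [0, 0, 0], "gripper": 0.2}
    - {"offset": [0, 0, -0.04], "rot": [0, 0, 0], "gripper": 0.2}
    - {"offset": [0, 0, -0.04], "rot": [0, 0, 0], "gripper": 0.2}
    - {"offset": [0, 0, -0.02], "rot": [0, 0, 0], "gripper": 0.2}
    - {"offset": [0, 0, 0], "rot": [0, 0, 0], "gripper": 0.2}

```text
time: 38.7
position: [0.5063, -0.2504, 0.2436]
tool_rot: [2.308, 2.129, 0.003]
ft_force: [0.2, 0.6, -1.8]
grip_width: 0.346
```

```bash
python3 - <<'E'
from h import *
h=rack(0,.281);print(h)
go([h[0],h[1],.24],-4.6)
V={n:cam(n)[0] for n in("scene","top")}
crop(V["scene"],50,60,220,200,4.5,"s28.png");crop(V["top"],310,170,450,270,5,"t28.png")
E
```

```text
[0.49961598 0.33131247]
t 38.70 pos [ 0.5063 -0.2504  0.2436] psi -4.6 tilt(zx,zy) [ 0.003 -0.   ] F [ 0.2  0.6 -1.8] grip 0.346 q [-0.49  0.2   1.03  1.68 -0.17  1.36  0.49]
 rot(tool,deg) [ 0.1 -0.  -0. ]  offset now-axes [579.3 -53.4   3.6]  after-rot axes [579.3 -53.3   3.6] mm
```

View pics/s28.png

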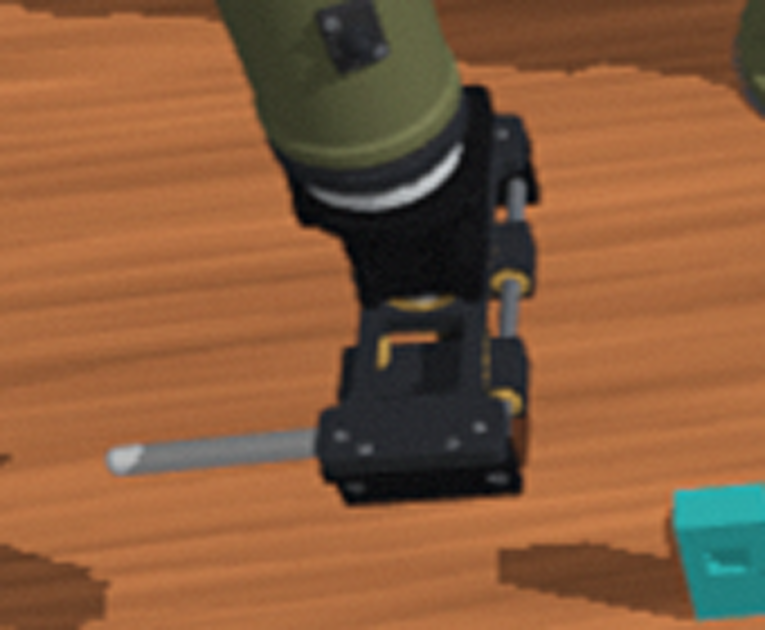

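View pics/t28.png

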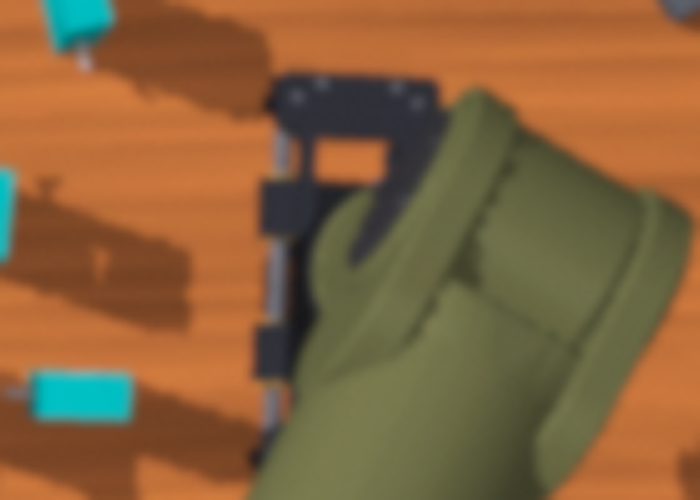

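```bash
cat >> h.py <<'E'
def rodpred(p,tilts,yaw=-94.6,dz=.0022,along=.0013,L=.176,n="scene",d=None):
    d=d or cam(n)[0]; a=np.radians(yaw); u=np.array([np.cos(a),np.sin(a),0])
    for t in tilts:
        T=np.radians(t); b=u*np.cos(T)-np.array([0,0,np.sin(T)]); h=p+np.array([0,0,dz])+u*along
        print(" tilt",t,"tip",np.round(proj(d,h+b*L)[0],1),"mid",np.round(proj(d,h+b*.1)[0],1),"shoulder",np.round(proj(d,h+b*.018)[0],1))
E
python3 - <<'E'
from h import *
s,R=st(); rodpred(s["position"],[-2,0,2,4,6,8])
rodpred(s["position"],[2.6],yaw=-93.6);rodpred(s["position"],[2.6],yaw=-95.6)
E
```

```text
t 38.80 pos [ 0.5051 -0.2495  0.2413] psi -4.6 tilt(zx,zy) [-0.002  0.001] F [-0.2 -0.1 -1.5] grip 0.336 q [-0.49  0.2   1.03  1.68 -0.17  1.36  0.49]
 tilt -2 tip [ 69.9 158.7] mid [107.5 157.1] shoulder [147.7 155.5]
 tilt 0 tip [ 71.  160.5] mid [108.  158.2] shoulder [147.7 155.7]
 tilt 2 tip [ 72.2 162.3] mid [108.6 159.2] shoulder [147.8 155.8]
 tilt 4 tip [ 73.5 164.1] mid [109.2 160.2] shoulder [147.9 156. ]
 tilt 6 tip [ 74.8 165.9] mid [109.9 161.2] shoulder [148.  156.2]
 tilt 8 tip [ 76.3 167.6] mid [110.6 162.2] shoulder [148.1 156.4]
 tilt 2.6 tip [ 72.3 164. ] mid [108.7 160.2] shoulder [147.8 156. ]
 tilt 2.6 tip [ 72.8 161.7] mid [108.9 158.8] shoulder [147.8 155.8]
```

Call:
carry_out:
  rows:
    - {"offset": [0.015, -0.001, 0], "rot": [0, 0, 0], "gripper": 0.2}
    - {"offset": [0.03, -0.003, 0], "rot": [0, 0, 0], "gripper": 0.2}
    - {"offset": [0.04, -0.004, 0], "rot": [0, 0, 0], "gripper": 0.2}
    - {"offset": [0.045, -0.004, 0], "rot": [0, 0, 0], "gripper": 0.2}
    - {"offset": [0.045, -0.004, 0], "rot": [0, 0, 0], "gripper": 0.2}
    - {"offset": [0.045, -0.004, 0], "rot": [0, 0, 0], "gripper": 0.2}
    - {"offset": [0.045, -0.004, 0], "rot": [0, 0, 0], "gripper": 0.2}
    - {"offset": [0.045, -0.004, 0], "rot": [0, 0, 0], "gripper": 0.2}
    - {"offset": [0.045, -0.004, 0], "rot": [0, 0, 0], "gripper": 0.2}
    - {"offset": [0.045, -0.004, 0], "rot": [0, 0, 0], "gripper": 0.2}

```text
time: 40.2
position: [0.5015, 0.1527, 0.2416]
tool_rot: [-2.309, -2.13, 0.002]
ft_force: [-0.0, 0.2, -1.8]
grip_width: 0.339
```

```bash
python3 - <<'E'
from h import *
h=rack(0,.285)
go([h[0],h[1],.24],-4.6)
E
```

```text
t 40.20 pos [0.5015 0.1527 0.2416] psi -4.6 tilt(zx,zy) [-0.001 -0.001] F [-0.   0.2 -1.8] grip 0.339 q [-1.01  0.04  0.68  1.77 -0.03  1.35 -0.4 ]
 rot(tool,deg) [-0.1  0.  -0. ]  offset now-axes [181.8 -16.3   1.4]  after-rot axes [181.8 -16.2   1.6] mm
```

Call:
carry_out:
  rows:
    - {"offset": [0.04, -0.004, 0], "rot": [0, 0, 0], "gripper": 0.2}
    - {"offset": [0.045, -0.004, 0], "rot": [0, 0, 0], "gripper": 0.2}
    - {"offset": [0.045, -0.004, 0], "rot": [0, 0, 0], "gripper": 0.2}
    - {"offset": [0.035, -0.003, 0], "rot": [0, 0, 0], "gripper": 0.2}
    - {"offset": [0.013, -0.001, 0], "rot": [0, -1, 0], "gripper": 0.2}
    - {"offset": [0, 0, 0], "rot": [0, -1.6, 0], "gripper": 0.2}
    - {"offset": [0, 0, 0], "rot": [0, 0, 0], "gripper": 0.2}
    - {"offset": [0, 0, 0], "rot": [0, 0, 0], "gripper": 0.2}

```text
time: 41.2
position: [0.501, 0.3286, 0.2428]
tool_rot: [2.288, 2.106, -0.052]
ft_force: [0.2, -1.0, -1.7]
grip_width: 0.339
```

```bash
python3 - <<'E'
from h import *
s,R=st(); print((R.inv()*Rdown(-4.6)).as_rotvec(degrees=True), "local",)
c,ss=np.cos(RK[2]),np.sin(RK[2]); d=s["position"][:2]-np.array(RK[:2]); print("rack local",c*d[0]+ss*d[1],-ss*d[0]+c*d[1])
V={n:cam(n)[0] for n in("scene","top")}
rodpred(s["position"],[-2,0,2,4],d=V["scene"]); rodpred(s["position"],[-2,0,2,4],d=V["top"])
crop(V["scene"],260,60,400,180,5.5,"s29.png");crop(V["top"],150,180,290,280,5.5,"t29.png")
E
```

```text
t 41.20 pos [0.501  0.3286 0.2428] psi -4.7 tilt(zx,zy) [-0.003 -0.045] F [ 0.2 -1.  -1.7] grip 0.339 q [-1.13  0.25  0.58  1.56 -0.1   1.4  -0.62]
[ 0.01385112  2.60891021 -0.14353677] local
rack local 0.0016096006508100197 0.27839206346726736
 tilt -2 tip [342.4 122.9] mid [376.6 121.6] shoulder [413.2 120.2]
 tilt 0 tip [342.  124.8] mid [376.3 122.7] shoulder [413.1 120.4]
 tilt 2 tip [341.6 126.7] mid [376.  123.7] shoulder [413.  120.6]
 tilt 4 tip [341.4 128.6] mid [375.8 124.8] shoulder [413.  120.8]
 tilt -2 tip [208.2 239.8] mid [177.3 238.2] shoulder [144.1 236.4]
 tilt 0 tip [208.6 239.8] mid [177.6 238.2] shoulder [144.2 236.5]
 tilt 2 tip [208.9 239.8] mid [177.9 238.2] shoulder [144.3 236.5]
 tilt 4 tip [209.1 239.8] mid [178.2 238.2] shoulder [144.4 236.5]
```

View pics/s29.png

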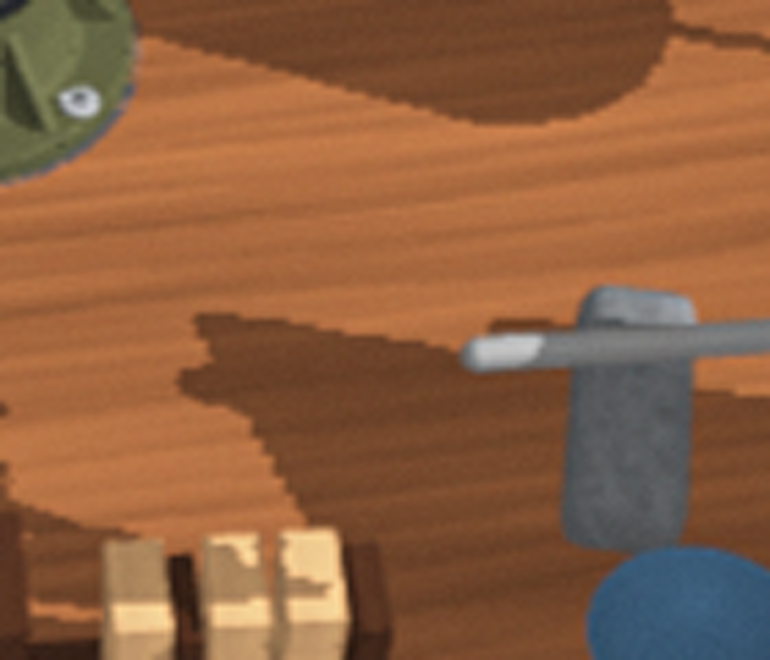

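View pics/t29.png

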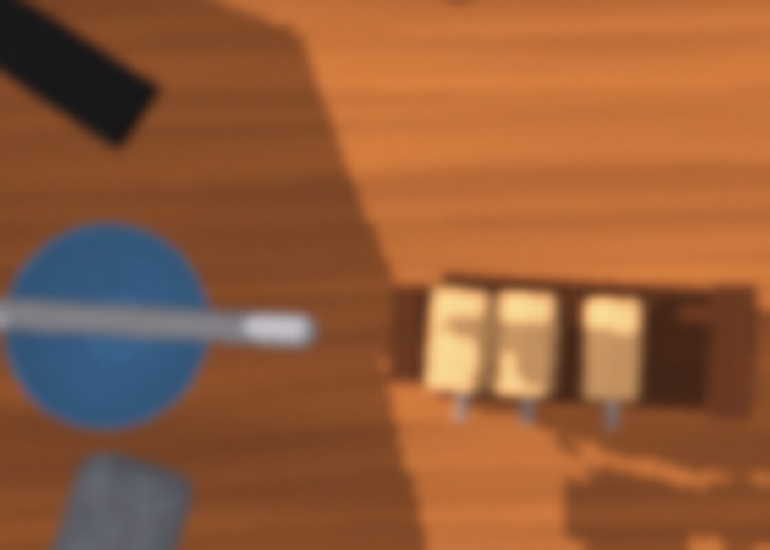

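```bash
python3 - <<'E'
from h import *
s,R=st()
d=cam("scene")[0]; crop(d,335,105,435,145,8,"s30.png")
im=d["img"].astype(float)
# steel: low saturation: R-B small
for u in range(344,412,4):
    col=im[112:136,u]; sat=col[:,0]-col[:,2]; print(u,np.round(sat).astype(int).tolist())
E
```

```text
t 41.30 pos [0.5009 0.329  0.2429] psi -4.7 tilt(zx,zy) [-0.003 -0.045] F [ 0.  -0.2 -0.6] grip 0.340 q [-1.13  0.25  0.58  1.56 -0.1   1.4  -0.62]
344 [114, 114, 115, 118, 119, 114, 113, 111, 110, 105, 71, 38, 7, 16, 33, 60, 68, 69, 69, 69, 68, 67, 67, 68]
348 [114, 112, 115, 121, 118, 116, 110, 97, 71, 14, -1, -1, -2, -2, 2, 25, 69, 70, 69, 67, 67, 70, 68, 72]
352 [116, 113, 119, 117, 116, 107, 75, 70, 34, -3, -1, -2, 0, -2, 3, 39, 72, 72, 71, 69, 67, 68, 69, 73]
356 [114, 115, 119, 115, 113, 107, 75, 65, 27, -2, -1, -1, -1, 0, 7, 57, 73, 73, 69, 68, 68, 71, 69, 73]
360 [115, 114, 117, 113, 112, 109, 89, 64, 23, -2, 1, -1, -1, -1, 10, 66, 73, 70, 70, 68, 69, 69, 73, 75]
364 [114, 120, 116, 102, 99, 82, 66, 26, 5, -1, -1, -1, 1, 1, 2, 6, 2, -7, -6, -5, -7, -5, -5, -8]
368 [31, -12, -11, -8, -5, -5, -5, -2, 2, 0, 0, 0, 1, -1, -2, -5, -4, -6, -5, -5, -3, -6, -6, -5]
372 [15, -11, -8, -7, -7, -7, -2, 0, 1, -1, 0, 1, 2, 1, -4, -6, -4, -4, -6, -4, -6, -5, -6, -7]
376 [61, -10, -8, -7, -7, -8, -6, -1, 0, 2, 1, 1, 2, -1, -5, -5, -6, -6, -5, -4, -5, -5, -5, -5]
380 [92, -1, -12, -6, -7, -7, -5, 0, -1, 0, 1, -1, 1, -2, -5, -5, -5, -5, -7, -5, -4, -4, -5, -5]
384 [115, 82, 6, -14, -12, -11, -9, 2, 1, 3, 1, 0, -2, -6, -8, -9, -9, -7, -8, -5, -6, -8, -7, -4]
388 [111, 113, 113, 112, 114, 110, 64, -2, -3, 1, 0, -4, 23, 101, 119, 114, 114, 111, 104, 74, 76, 75, 69, 71]
392 [109, 111, 112, 112, 112, 99, 41, -2, -1, -2, 0, -2, 36, 120, 117, 113, 113, 109, 103, 77, 74, 71, 70, 71]
396 [111, 112, 111, 110, 112, 91, 19, -5, -1, 0, -6, 5, 57, 120, 118, 115, 109, 110, 116, 112, 74, 68, 67, 70]
400 [112, 111, 111, 108, 110, 84, -3, -4, 0, 1, -1, 13, 76, 118, 114, 111, 109, 113, 117, 116, 88, 71, 69, 71]
404 [111, 109, 111, 110, 104, 62, -2, -3, -1, -2, -5, 22, 98, 117, 115, 111, 112, 116, 117, 115, 103, 72, 69, 73]
408 [111, 107, 110, 109, 94, 42, -2, -1, -1, -3, -5, 35, 120, 117, 115, 111, 112, 120, 116, 112, 112, 106, 71, 71]
```

View pics/s30.png

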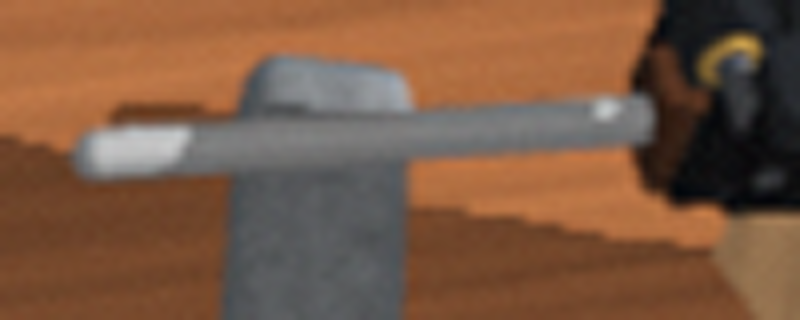

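```bash
python3 - <<'E'
from h import *
s=ctrl.get_state(); R=Ro.from_rotvec(s["tool_rot"])
h=rack(0,.283); go([h[0],h[1],.1000],0,R2=R); go([h[0],h[1],.0675],0,R2=R)
E
```

```text
t 41.35 pos [0.5007 0.3293 0.2429] psi -4.7 tilt(zx,zy) [-0.003 -0.045] F [-0.1 -0.5 -1.3] grip 0.335 q [-1.13  0.25  0.58  1.56 -0.1   1.4  -0.62]
 rot(tool,deg) [0. 0. 0.]  offset now-axes [ 10.4  -1.3 142.6]  after-rot axes [ 10.4  -1.3 142.6] mm
t 41.35 pos [0.5007 0.3293 0.2429] psi -4.7 tilt(zx,zy) [-0.003 -0.045] F [-0.1 -0.5 -1.3] grip 0.335 q [-1.13  0.25  0.58  1.56 -0.1   1.4  -0.62]
 rot(tool,deg) [0. 0. 0.]  offset now-axes [ 11.8  -1.3 175.1]  after-rot axes [ 11.8  -1.3 175.1] mm
```

Call:
carry_out:
  rows:
    - {"offset": [0.005, -0.001, 0.01], "rot": [0, 0, 0], "gripper": 0.2}
    - {"offset": [0.003, 0, 0.03], "rot": [0, 0, 0], "gripper": 0.2}
    - {"offset": [0.001, 0, 0.035], "rot": [0, 0, 0], "gripper": 0.2}
    - {"offset": [0.001, 0, 0.035], "rot": [0, 0, 0], "gripper": 0.2}
    - {"offset": [0.001, 0, 0.03], "rot": [0, 0, 0], "gripper": 0.2}
    - {"offset": [0.001, 0, 0.02], "rot": [0, 0, 0], "gripper": 0.2}
    - {"offset": [0, 0, 0.01], "rot": [0, 0, 0], "gripper": 0.2}
    - {"offset": [0, 0, 0.005], "rot": [0, 0, 0], "gripper": 0.2}
    - {"offset": [0, 0, 0], "rot": [0, 0, 0], "gripper": 0.2}
    - {"offset": [0, 0, 0], "rot": [0, 0, 0], "gripper": 0.2}

```text
time: 42.6
position: [0.5003, 0.3348, 0.0682]
tool_rot: [2.286, 2.109, -0.049]
ft_force: [0.0, -0.3, -1.5]
grip_width: 0.337
```

```bash
cat >> h.py <<'E'
def loc(p):
    c,ss=np.cos(RK[2]),np.sin(RK[2]); d=np.array(p[:2])-np.array(RK[:2]); return np.round([c*d[0]+ss*d[1],-ss*d[0]+c*d[1]],4)
E
python3 - <<'E'
from h import *
s,R=st(); print("local",loc(s["position"]),(R.inv()*Rdown(-4.6)).as_rotvec(degrees=True))
V={n:cam(n)[0] for n in("scene","top")}
print("hole out face centre scene",proj(V["scene"],[*rack(0,.09),.07]),"top",proj(V["top"],[*rack(0,.09),.07]))
rodpred(s["position"],[0,1],d=V["scene"]); rodpred(s["position"],[0],d=V["top"])
crop(V["scene"],295,130,395,200,8,"s31.png");crop(V["top"],150,210,270,270,6,"t31.png")
E
```

```text
t 42.60 pos [0.5003 0.3348 0.0682] psi -4.6 tilt(zx,zy) [-0.002 -0.044] F [ 0.  -0.3 -1.5] grip 0.337 q [-1.1   0.4   0.54  1.75 -0.19  1.08 -0.57]
local [0.0004 0.2845] [ 0.06910897  2.52191523 -0.014593  ]
hole out face centre scene [[328.48682351 172.00318194]] top [[221.70963682 240.81732863]]
 tilt 0 tip [335.3 171.6] mid [365.1 169.6] shoulder [397.1 167.5]
 tilt 1 tip [335.2 172.3] mid [365. 170.] shoulder [397.1 167.6]
 tilt 0 tip [215.6 240.4] mid [188.7 239. ] shoulder [159.7 237.5]
```

View pics/s31.png

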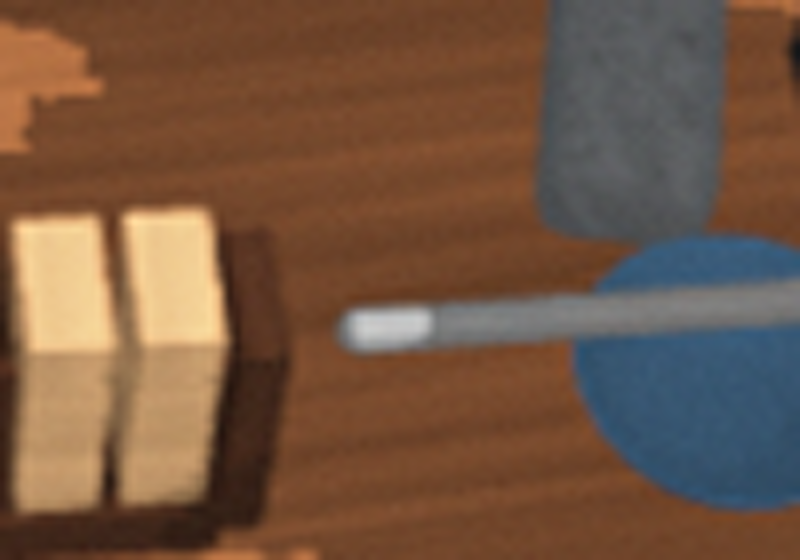

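View pics/t31.png

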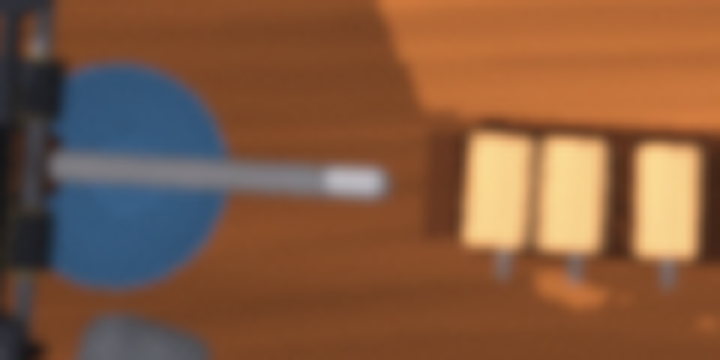

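```bash
cat >> h.py <<'E'
def cline(d,us,v0,v1,thr=None):
    out=[]
    im=d["img"].astype(float)
    for u in us:
        col=im[v0:v1,u]; g=(col[:,0]-col[:,2]); 
        bg=np.median(np.r_[g[:3],g[-3:]]); w=np.clip((bg-g)/max(bg,1),0,1); w[w<.25]=0
        out.append((u,round((w*np.arange(v0,v1)).sum()/w.sum(),2),round(w.sum(),1)))
    return out
E
python3 - <<'E'
from h import *
V={n:cam(n)[0] for n in("scene","top")}
a=cline(V["scene"],range(341,362,3),163,180); print(a); p=np.polyfit(*np.array(a)[:,:2].T,1); print("scene at 328.5",np.polyval(p,328.5),p)
b=cline(V["top"],range(190,211,3),230,249); print(b); q=np.polyfit(*np.array(b)[:,:2].T,1); print("top at 221.7",np.polyval(q,221.7),q)
E
```

```text
[(341, np.float64(170.62), np.float64(5.5)), (344, np.float64(170.39), np.float64(5.9)), (347, np.float64(170.23), np.float64(5.9)), (350, np.float64(170.06), np.float64(5.7)), (353, np.float64(169.91), np.float64(5.8)), (356, np.float64(169.65), np.float64(5.4)), (359, np.float64(169.58), np.float64(5.5))]
scene at 328.5 171.32214285714286 [-5.85714286e-02  1.90562857e+02]
[(190, np.float64(238.96), np.float64(5.4)), (193, np.float64(239.1), np.float64(5.4)), (196, np.float64(239.19), np.float64(5.5)), (199, np.float64(239.28), np.float64(5.4)), (202, np.float64(239.79), np.float64(5.3)), (205, np.float64(239.86), np.float64(5.5)), (208, np.float64(239.97), np.float64(5.5))]
top at 221.7 240.84172619047612 [6.13095238e-02 2.27249405e+02]
```

```bash
python3 - <<'E'
from h import *
s=ctrl.get_state(); R=Ro.from_rotvec(s["tool_rot"])
u=np.array([np.sin(RK[2]),-np.cos(RK[2]),0]); print("per 10mm insert, tool axes",np.round(R.inv().apply(u)*10,3),"2mm down",R.inv().apply([0,0,-2]))
E
```

```text
per 10mm insert, tool axes [-9.99   0.01   0.446] 2mm down [ 8.91017244e-02 -1.13834784e-03  1.99801391e+00]
```

Call:
carry_out:
  rows:
    - {"offset": [0, 0, 0.002], "rot": [0, 0, 0], "gripper": 0.2}
    - {"offset": [-0.008, 0, 0.0004], "rot": [0, 0, 0], "gripper": 0.2}
    - {"offset": [-0.008, 0, 0.0004], "rot": [0, 0, 0], "gripper": 0.2}
    - {"offset": [-0.008, 0, 0.0004], "rot": [0, 0, 0], "gripper": 0.2}
    - {"offset": [0, 0, 0], "rot": [0, 0, 0], "gripper": 0.2}
    - {"offset": [0, 0, 0], "rot": [0, 0, 0], "gripper": 0.2}

```text
time: 43.55
position: [0.4978, 0.3106, 0.0652]
tool_rot: [2.286, 2.109, -0.051]
ft_force: [0.3, 1.8, -1.9]
grip_width: 0.341
```

```bash
python3 - <<'E'
from h import *
s,R=st(); print("local",loc(s["position"]))
V={n:cam(n)[0] for n in("scene","top")}
a=cline(V["scene"],range(341,362,3),163,180); p=np.polyfit(*np.array(a)[:,:2].T,1); print("scene at 328.5",np.polyval(p,328.5),p)
crop(V["scene"],295,140,365,190,11,"s32.png");crop(V["top"],180,220,260,260,9,"t32.png")
E
```

```text
t 43.55 pos [0.4978 0.3106 0.0652] psi -4.6 tilt(zx,zy) [-0.003 -0.045] F [ 0.3  1.8 -1.9] grip 0.341 q [-1.08  0.38  0.55  1.79 -0.18  1.06 -0.55]
local [-1.000e-04  2.602e-01]
scene at 328.5 171.99613095238098 [-6.72619048e-02  1.94091667e+02]
```

View pics/s32.png

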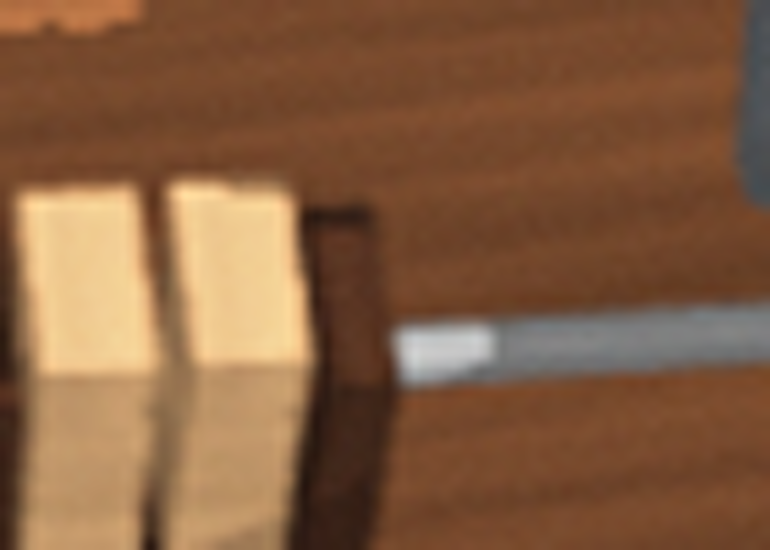

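View pics/t32.png

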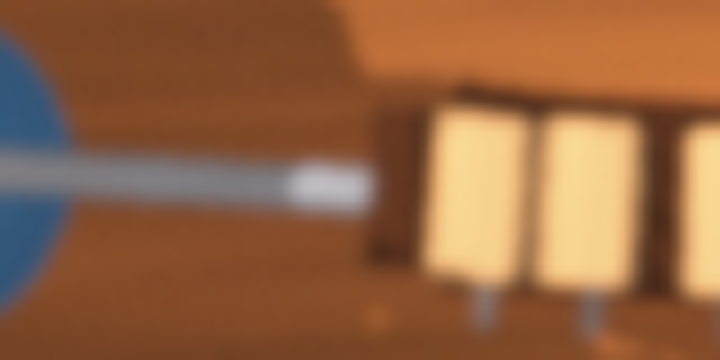

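Call:
carry_out:
  rows:
    - {"offset": [-0.008, 0, 0.0004], "rot": [0, 0, 0], "gripper": 0.2}
    - {"offset": [-0.01, 0, 0.0004], "rot": [0, 0, 0], "gripper": 0.2}
    - {"offset": [-0.01, 0, 0.0005], "rot": [0, 0, 0], "gripper": 0.2}
    - {"offset": [-0.01, 0, 0.0004], "rot": [0, 0, 0], "gripper": 0.2}
    - {"offset": [0, 0, 0], "rot": [0, 0, 0], "gripper": 0.2}
    - {"offset": [0, 0, 0], "rot": [0, 0, 0], "gripper": 0.2}

```text
time: 44.4
position: [0.4947, 0.2728, 0.0653]
tool_rot: [2.286, 2.11, -0.051]
ft_force: [-0.1, 0.1, -1.6]
grip_width: 0.342
```

```bash
python3 - <<'E'
from h import *
s,R=st(); print("local",loc(s["position"]),s["torque"])
V={n:cam(n)[0] for n in("scene","top")}
a=cline(V["scene"],range(335,362,3),160,180); print(a);p=np.polyfit(*np.array(a)[:,:2].T,1); print("scene at 328.5",np.polyval(p,328.5),p)
crop(V["scene"],255,110,395,200,5.5,"s33.png");
E
```

```text
t 44.40 pos [0.4947 0.2728 0.0653] psi -4.6 tilt(zx,zy) [-0.003 -0.045] F [-0.1  0.1 -1.6] grip 0.342 q [-1.06  0.33  0.57  1.85 -0.16  1.04 -0.51]
local [-2.000e-04  2.223e-01] [0.11257475 0.01295457 0.00635143]
[(335, np.float64(171.56), np.float64(5.5)), (338, np.float64(171.52), np.float64(5.5)), (341, np.float64(171.09), np.float64(5.8)), (344, np.float64(170.93), np.float64(5.7)), (347, np.float64(170.63), np.float64(5.4)), (350, np.float64(170.57), np.float64(5.5)), (353, np.float64(170.32), np.float64(5.7)), (356, np.float64(170.13), np.float64(5.8)), (359, np.float64(169.94), np.float64(5.7))]
scene at 328.5 172.0331944444445 [-6.97222222e-02  1.94936944e+02]
```

View pics/s33.png

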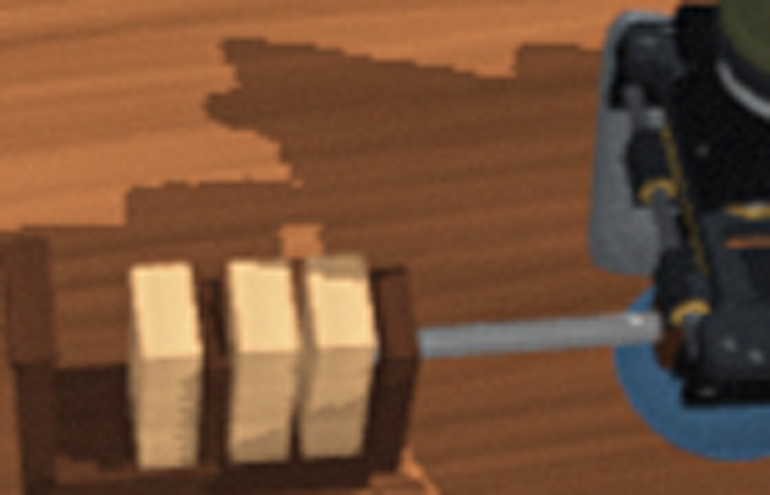

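Call:
carry_out:
  rows:
    - {"offset": [-0.008, 0, 0.0003], "rot": [0, 0, 0], "gripper": 0.2}
    - {"offset": [-0.01, 0, 0.0004], "rot": [0, 0, 0], "gripper": 0.2}
    - {"offset": [-0.01, 0, 0.0005], "rot": [0, 0, 0], "gripper": 0.2}
    - {"offset": [-0.01, 0, 0.0004], "rot": [0, 0, 0], "gripper": 0.2}
    - {"offset": [0, 0, 0], "rot": [0, 0, 0], "gripper": 0.2}
    - {"offset": [0, 0, 0], "rot": [0, 0, 0], "gripper": 0.2}

```text
time: 45.25
position: [0.4917, 0.2349, 0.0654]
tool_rot: [2.286, 2.11, -0.051]
ft_force: [0.2, 0.7, -2.7]
grip_width: 0.341
```

```bash
python3 - <<'E'
from h import *
s,R=st(); print("local",loc(s["position"]),s["torque"])
V={n:cam(n)[0] for n in("scene","top")}
crop(V["scene"],255,110,395,200,5.5,"s34.png");crop(V["top"],150,210,290,270,5.5,"t34.png")
E
```

```text
t 45.25 pos [0.4917 0.2349 0.0654] psi -4.6 tilt(zx,zy) [-0.003 -0.045] F [ 0.2  0.7 -2.7] grip 0.341 q [-1.04  0.29  0.59  1.9  -0.14  1.03 -0.47]
local [-0.0002  0.1843] [ 0.10871218  0.0399443  -0.00862017]
```

View pics/s34.png

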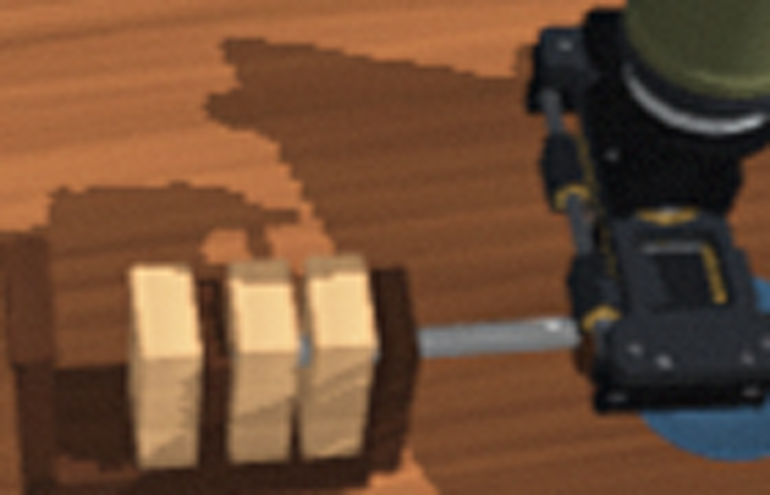

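Call:
carry_out:
  rows:
    - {"offset": [-0.008, 0, 0.0003], "rot": [0, 0, 0], "gripper": 0.2}
    - {"offset": [-0.01, 0, 0.0004], "rot": [0, 0, 0], "gripper": 0.2}
    - {"offset": [-0.01, 0, 0.0005], "rot": [0, 0, 0], "gripper": 0.2}
    - {"offset": [-0.01, 0, 0.0004], "rot": [0, 0, 0], "gripper": 0.2}
    - {"offset": [0, 0, 0], "rot": [0, 0, 0], "gripper": 0.2}
    - {"offset": [0, 0, 0], "rot": [0, 0, 0], "gripper": 0.2}

```text
time: 46.1
position: [0.4886, 0.1969, 0.0655]
tool_rot: [2.286, 2.11, -0.051]
ft_force: [-0.1, 0.5, -1.3]
grip_width: 0.339
```

```bash
python3 - <<'E'
from h import *
s,R=st(); print("local",loc(s["position"]),s["torque"])
V={n:cam(n)[0] for n in("scene","top")}
crop(V["scene"],255,110,395,200,5.5,"s35.png")
E
```

```text
t 46.10 pos [0.4886 0.1969 0.0655] psi -4.6 tilt(zx,zy) [-0.003 -0.045] F [-0.1  0.5 -1.3] grip 0.339 q [-1.01  0.25  0.62  1.94 -0.12  1.02 -0.42]
local [-0.0003  0.1462] [0.10005537 0.05302585 0.02262513]
```

View pics/s35.png

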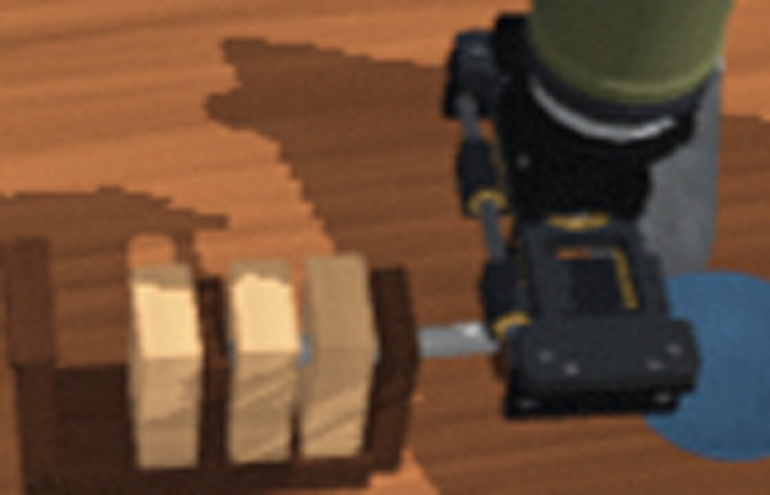

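Call:
carry_out:
  rows:
    - {"offset": [-0.008, 0, 0.0003], "rot": [0, 0, 0], "gripper": 0.2}
    - {"offset": [-0.01, 0, 0.0004], "rot": [0, 0, 0], "gripper": 0.2}
    - {"offset": [-0.008, 0, 0.0004], "rot": [0, 0, 0], "gripper": 0.2}
    - {"offset": [-0.004, 0, 0.0002], "rot": [0, 0, 0], "gripper": 0.2}
    - {"offset": [0, 0, 0], "rot": [0, 0, 0], "gripper": 0.2}
    - {"offset": [0, 0, 0], "rot": [0, 0, 0], "gripper": 0.2}

```text
time: 46.95
position: [0.4863, 0.167, 0.0655]
tool_rot: [2.286, 2.11, -0.051]
ft_force: [-0.1, 0.1, -1.7]
grip_width: 0.34
```

```bash
python3 - <<'E'
from h import *
s,R=st(); print("local",loc(s["position"]),s["torque"])
V={n:cam(n)[0] for n in("scene","top")}
crop(V["scene"],255,110,395,200,5.5,"s36.png")
E
```

```text
t 46.95 pos [0.4863 0.167  0.0655] psi -4.6 tilt(zx,zy) [-0.003 -0.045] F [-0.1  0.1 -1.7] grip 0.340 q [-0.98  0.22  0.63  1.98 -0.11  1.01 -0.38]
local [-0.0003  0.1162] [ 0.11235789  0.04493748 -0.01249122]
```

View pics/s36.png

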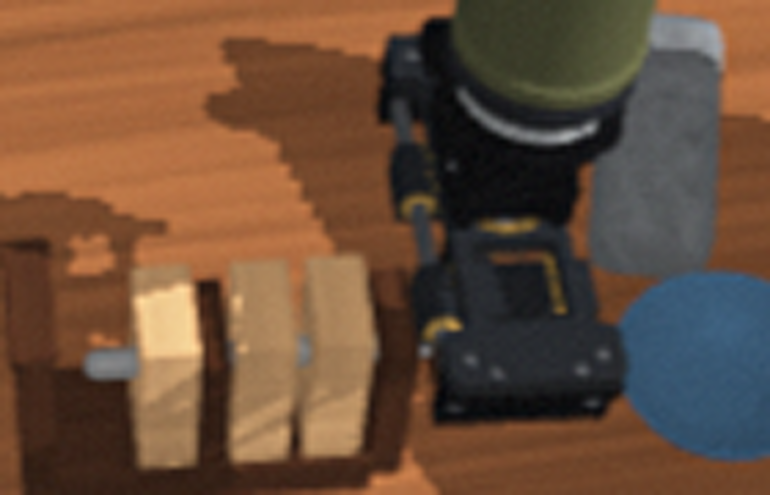

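The tip now shows past the third block at crop (90,365). About 7 mm remains, so I push slowly until contact.

Call:
carry_out:
  rows:
    - {"offset": [-0.003, 0, 0.0001], "rot": [0, 0, 0], "gripper": 0.2}
    - {"offset": [-0.002, 0, 0.0001], "rot": [0, 0, 0], "gripper": 0.2}
    - {"offset": [-0.001, 0, 0], "rot": [0, 0, 0], "gripper": 0.2}
    - {"offset": [0, 0, 0], "rot": [0, 0, 0], "gripper": 0.2}

```text
time: 47.55
position: [0.4857, 0.1606, 0.0655]
tool_rot: [2.286, 2.109, -0.052]
ft_force: [-0.3, -0.4, -1.6]
grip_width: 0.337
```

Call:
carry_out:
  rows:
    - {"offset": [-0.001, 0, 0], "rot": [0, 0, 0], "gripper": 0.2}
    - {"offset": [0, 0, 0], "rot": [0, 0, 0], "gripper": 0.2}

```text
time: 47.8
position: [0.4857, 0.1596, 0.0656]
tool_rot: [2.286, 2.109, -0.052]
ft_force: [-0.7, 0.3, -1.0]
grip_width: 0.343
```

Call:
carry_out:
  rows:
    - {"offset": [-0.001, 0, 0], "rot": [0, 0, 0], "gripper": 0.2}
    - {"offset": [0, 0, 0], "rot": [0, 0, 0], "gripper": 0.2}

```text
time: 48.05
position: [0.4856, 0.1586, 0.0656]
tool_rot: [2.286, 2.109, -0.052]
ft_force: [0.2, 0.5, -2.6]
grip_width: 0.337
```

Call:
carry_out:
  rows:
    - {"offset": [-0.001, 0, 0], "rot": [0, 0, 0], "gripper": 0.2}
    - {"offset": [0, 0, 0], "rot": [0, 0, 0], "gripper": 0.2}

```text
time: 48.3
position: [0.4855, 0.1576, 0.0657]
tool_rot: [2.286, 2.109, -0.052]
ft_force: [0.4, -0.5, -1.6]
grip_width: 0.335
```

Call:
carry_out:
  rows:
    - {"offset": [-0.001, 0, 0], "rot": [0, 0, 0], "gripper": 0.2}
    - {"offset": [0, 0, 0], "rot": [0, 0, 0], "gripper": 0.2}

```text
time: 48.55
position: [0.4854, 0.1571, 0.0657]
tool_rot: [2.286, 2.11, -0.051]
ft_force: [-0.1, 1.5, -3.0]
grip_width: 0.34
```

Call:
carry_out:
  rows:
    - {"offset": [-0.001, 0, 0], "rot": [0, 0, 0], "gripper": 0.2}
    - {"offset": [0, 0, 0], "rot": [0, 0, 0], "gripper": 0.2}

```text
time: 48.8
position: [0.4854, 0.1571, 0.0657]
tool_rot: [2.286, 2.111, -0.049]
ft_force: [1.5, 5.4, -4.6]
grip_width: 0.342
```

```bash
python3 - <<'E'
from h import *
s,R=st(); print("local",loc(s["position"]),s["torque"])
V={n:cam(n)[0] for n in("scene","top")}
print(proj(V["scene"],[*rack(0,-.068),.07]))
crop(V["scene"],255,140,345,200,8.5,"s37.png")
E
```

```text
t 48.80 pos [0.4854 0.1571 0.0657] psi -4.6 tilt(zx,zy) [-0.003 -0.043] F [ 1.5  5.4 -4.6] grip 0.342 q [-0.97  0.21  0.64  1.99 -0.1   1.   -0.37]
local [-0.0003  0.1062] [ 1.2729014  -0.1826112   0.07486868]
[[265.91286386 176.17722969]]
```

View pics/s37.png

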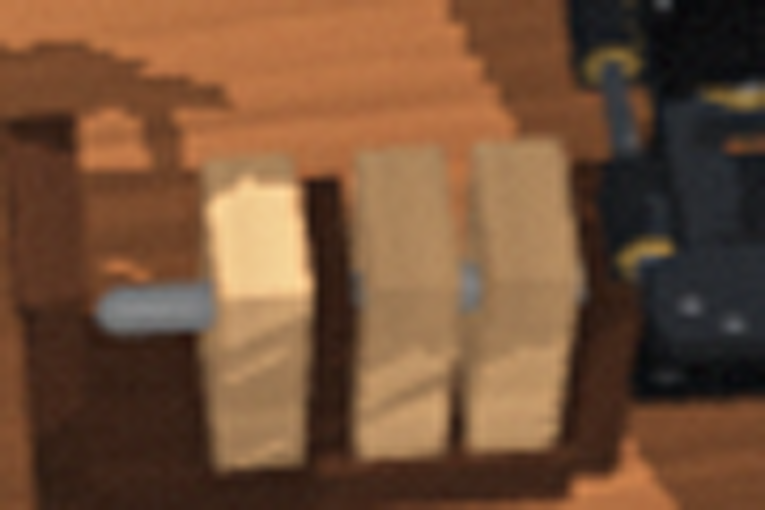

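Call:
carry_out:
  rows:
    - {"offset": [0, 0, 0.001], "rot": [0, 0, 0], "gripper": 0.2}
    - {"offset": [0, 0, 0.001], "rot": [0, 0, 0], "gripper": 0.2}
    - {"offset": [0, 0, 0], "rot": [0, 0, 0], "gripper": 0.2}

```text
time: 49.28
position: [0.486, 0.157, 0.0644]
tool_rot: [2.285, 2.11, -0.048]
ft_force: [-0.4, 4.8, -0.1]
grip_width: 0.336
```

Call:
carry_out:
  rows:
    - {"offset": [0, 0, 0.001], "rot": [0, 0, 0], "gripper": 0.2}
    - {"offset": [0, 0, 0], "rot": [0, 0, 0], "gripper": 0.2}

```text
time: 49.52
position: [0.4861, 0.157, 0.0636]
tool_rot: [2.285, 2.11, -0.048]
ft_force: [-1.0, 5.4, 1.7]
grip_width: 0.337
```

Call:
carry_out:
  rows:
    - {"offset": [0, 0, 0.001], "rot": [0, 0, 0], "gripper": 0.2}
    - {"offset": [0, 0, 0], "rot": [0, 0, 0], "gripper": 0.2}

```text
time: 49.78
position: [0.4862, 0.157, 0.063]
tool_rot: [2.285, 2.11, -0.048]
ft_force: [0.2, 5.9, 3.7]
grip_width: 0.34
```

Call:
carry_out:
  rows:
    - {"offset": [0, 0, 0], "rot": [0, 0, 0], "gripper": 0.36}
    - {"offset": [0, 0, 0], "rot": [0, 0, 0], "gripper": 0.4}
    - {"offset": [0, 0, 0], "rot": [0, 0, 0], "gripper": 0.45}
    - {"offset": [0, 0, 0], "rot": [0, 0, 0], "gripper": 0.5}
    - {"offset": [0, 0, 0], "rot": [0, 0, 0], "gripper": 0.5}
  grip_force: 20

```text
time: 50.4
position: [0.4853, 0.1554, 0.0617]
tool_rot: [2.286, 2.109, -0.052]
ft_force: [0.3, 0.2, -0.6]
grip_width: 0.491
```

```bash
python3 - <<'E'
from h import *
s,R=st(); print("local",loc(s["position"]),s["torque"])
V={n:cam(n)[0] for n in("scene","top")}
crop(V["scene"],255,140,345,200,8.5,"s38.png")
E
```

```text
t 50.40 pos [0.4853 0.1554 0.0617] psi -4.6 tilt(zx,zy) [-0.004 -0.045] F [ 0.3  0.2 -0.6] grip 0.491 q [-0.97  0.22  0.64  1.99 -0.11  1.   -0.36]
local [-0.0003  0.1045] [-0.00381674  0.02530548  0.00024094]
```

View pics/s38.png

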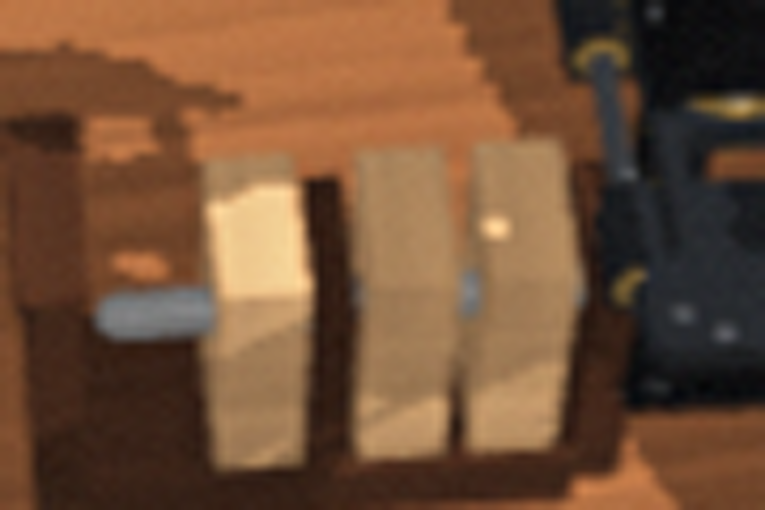

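Call:
carry_out:
  rows:
    - {"offset": [0, 0, -0.005], "rot": [0, 0, 0], "gripper": 0.6}
    - {"offset": [0, 0, -0.02], "rot": [0, 0, 0], "gripper": 0.6}
    - {"offset": [0, 0, -0.04], "rot": [0, 0, 0], "gripper": 0.6}
    - {"offset": [0.02, 0, -0.04], "rot": [0, 0, 0], "gripper": 0.6}
    - {"offset": [0.04, 0, -0.04], "rot": [0, 0, 0], "gripper": 0.6}
    - {"offset": [0.05, 0, -0.02], "rot": [0, 0, 0], "gripper": 0.6}
    - {"offset": [0.04, 0, 0], "rot": [0, 0, 0], "gripper": 0.6}
    - {"offset": [0.02, 0, 0], "rot": [0, 0, 0], "gripper": 0.6}

```text
time: 51.5
position: [0.4989, 0.3348, 0.2188]
tool_rot: [2.283, 2.113, -0.052]
ft_force: [-0.1, -1.0, -0.2]
grip_width: 0.598
```

```bash
python3 - <<'E'
from h import *
s,R=st(); print("local",loc(s["position"]))
V={n:cam(n)[0] for n in("scene","top")}
crop(V["scene"],255,140,365,210,7,"s39.png");crop(V["top"],190,210,300,270,7,"t39.png")
cv2.imwrite("pics/s40.png",V["scene"]["img"][:,:,::-1])
E
```

```text
t 51.50 pos [0.4989 0.3348 0.2188] psi -4.4 tilt(zx,zy) [-0.004 -0.045] F [-0.1 -1.  -0.2] grip 0.598 q [-1.12  0.27  0.56  1.59 -0.11  1.35 -0.63]
local [-0.001   0.2844]
```

View pics/s39.png

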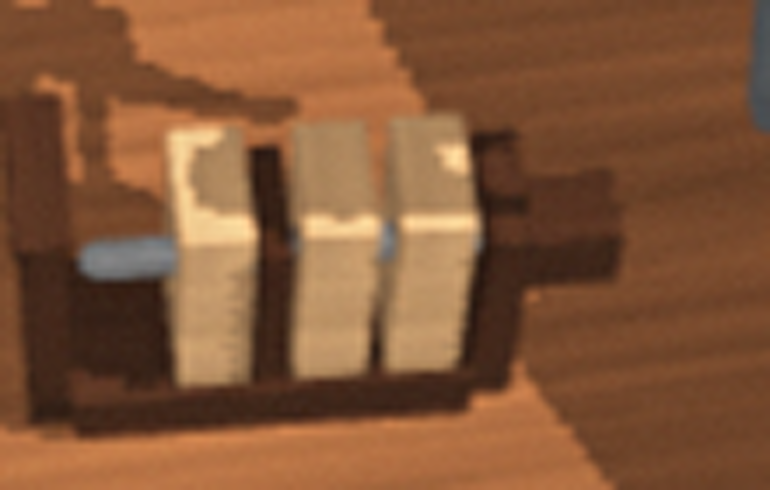

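View pics/t39.png

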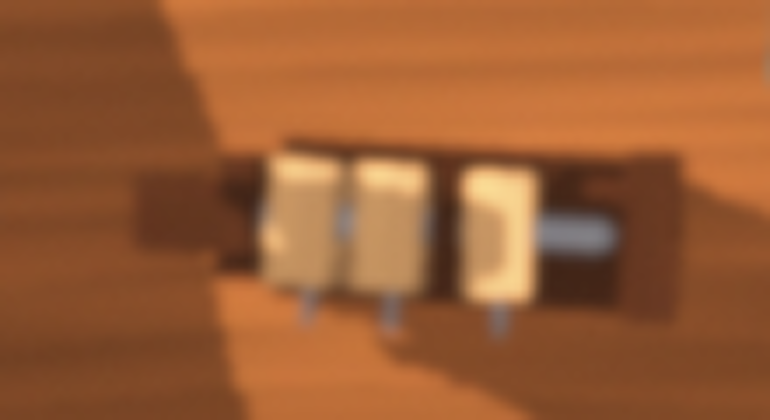

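View pics/s40.png

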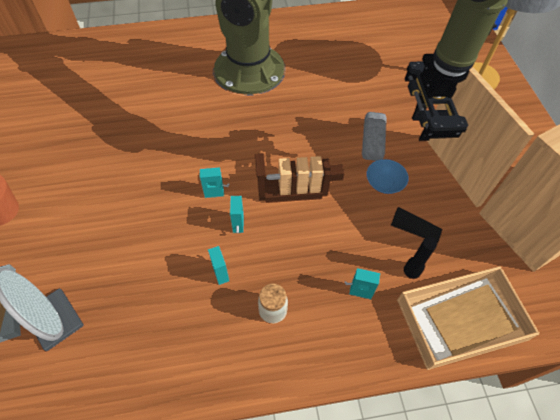

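```bash
python3 - <<'E'
from h import *
V={n:cam(n)[0] for n in("scene","top")}
for z in(.066,.068):
    H=np.array([[*rack(lx,ly),z+.015] for lx in(-.015,.015) for ly in(.090,.126)]); print("scene",np.round(proj(V["scene"],H),1).tolist(),"bottom far",np.round(proj(V["scene"],[[*rack(.015,.126),z-.015]]),1)); print("top",np.round(proj(V["top"],H),1).tolist())
    print("tip",proj(V["scene"],[*rack(0,-.068),z]),proj(V["top"],[*rack(0,-.068),z]))
def f(x,y,x0,y0,k): return round((x+.5)/k-.5+x0,1),round((y+.5)/k-.5+y0,1)
print("obs scene outer near top",f(610,172,255,140,7),"outer far",f(622,240,255,140,7),"tip",f(78,260,255,140,7)); print("obs top outer",f(135,178,190,210,7),f(135,245,190,210,7),"tip",f(617,237,190,210,7))
E
```

```text
scene [[328.1, 164.6], [342.2, 163.7], [329.8, 174.3], [344.2, 173.3]] bottom far [[342.6 180.3]]
top [[220.9, 246.2], [208.1, 245.5], [221.6, 235.5], [208.7, 234.8]]
tip [[265.93673376 177.10770383]] [[277.48853534 243.66742588]]
scene [[328.2, 164.1], [342.4, 163.2], [329.9, 173.8], [344.3, 172.8]] bottom far [[342.7 179.8]]
top [[220.8, 246.2], [208.0, 245.5], [221.5, 235.4], [208.6, 234.8]]
tip [[265.92481692 176.6431727 ]] [[277.48636042 243.66982564]]
obs scene outer near top (341.7, 164.1) outer far (343.4, 173.9) tip (265.7, 176.7)
obs top outer (208.9, 235.0) (208.9, 244.6) tip (277.7, 243.4)
```

Call:
carry_out:
  rows:
    - {"offset": [-0.02, 0, 0], "rot": [0, 1.3, 0], "gripper": 0.0}
    - {"offset": [-0.04, 0, 0], "rot": [0, 1.3, 0], "gripper": 0.0}
    - {"offset": [-0.04, 0, 0], "rot": [0, 0, 0], "gripper": 0.0}
    - {"offset": [-0.015, 0, 0.01], "rot": [0, 0, 0], "gripper": 0.0}
    - {"offset": [0, 0, 0.03], "rot": [0, 0, 0], "gripper": 0.0}
    - {"offset": [0, 0, 0.03], "rot": [0, 0, 0], "gripper": 0.0}
    - {"offset": [0, 0, 0.02], "rot": [0, 0, 0], "gripper": 0.0}
    - {"offset": [0, 0, 0], "rot": [0, 0, 0], "gripper": 0.0}
  grip_force: 20

```text
time: 52.7
position: [0.4888, 0.2165, 0.1288]
tool_rot: [-2.309, -2.129, 0.006]
ft_force: [-0.3, 0.1, 0.3]
grip_width: 0.008
```

```bash
python3 - <<'E'
from h import *
s,R=st(); print("local",loc(s["position"])); h=rack(0,.15); go([h[0],h[1],.072],-4.6)
E
```

```text
t 52.70 pos [0.4888 0.2165 0.1288] psi -4.7 tilt(zx,zy) [-0.003 -0.002] F [-0.3  0.1  0.3] grip 0.008 q [-1.03  0.17  0.62  1.88 -0.11  1.13 -0.45]
local [-0.0016  0.1657]
t 52.70 pos [0.4888 0.2165 0.1288] psi -4.7 tilt(zx,zy) [-0.003 -0.002] F [-0.3  0.1  0.3] grip 0.008 q [-1.03  0.17  0.62  1.88 -0.11  1.13 -0.45]
 rot(tool,deg) [-0.2  0.1 -0.1]  offset now-axes [-15.6   1.8  56.8]  after-rot axes [-15.7   1.6  56.8] mm
```

Call:
carry_out:
  rows:
    - {"offset": [0, 0.001, 0.02], "rot": [0, 0, 0], "gripper": 0.0}
    - {"offset": [0, 0, 0.025], "rot": [0, 0, 0], "gripper": 0.0}
    - {"offset": [0, 0, 0.012], "rot": [0, 0, 0], "gripper": 0.0}
    - {"offset": [-0.01, 0, 0], "rot": [0, 0, 0], "gripper": 0.0}
    - {"offset": [-0.008, 0, 0], "rot": [0, 0, 0], "gripper": 0.0}
    - {"offset": [0, 0, 0], "rot": [0, 0, 0], "gripper": 0.0}
    - {"offset": [0, 0, 0], "rot": [0, 0, 0], "gripper": 0.0}

```text
time: 53.58
position: [0.4902, 0.1999, 0.0743]
tool_rot: [-2.309, -2.13, -0.002]
ft_force: [0.8, -0.3, -0.8]
grip_width: 0.001
```

Call:
carry_out:
  rows:
    - {"offset": [-0.004, 0, 0], "rot": [0, 0, 0], "gripper": 0.0}
    - {"offset": [0, 0, 0], "rot": [0, 0, 0], "gripper": 0.0}

```text
time: 53.82
position: [0.4895, 0.1954, 0.0737]
tool_rot: [2.309, 2.13, 0.0]
ft_force: [0.3, 0.2, -0.1]
grip_width: 0.01
```

Call:
carry_out:
  rows:
    - {"offset": [-0.003, 0, 0], "rot": [0, 0, 0], "gripper": 0.0}
    - {"offset": [0, 0, 0], "rot": [0, 0, 0], "gripper": 0.0}

```text
time: 54.08
position: [0.4893, 0.1924, 0.0736]
tool_rot: [2.309, 2.13, -0.0]
ft_force: [1.0, 0.3, -0.9]
grip_width: 0.004
```

Call:
carry_out:
  rows:
    - {"offset": [-0.003, 0, 0], "rot": [0, 0, 0], "gripper": 0.0}
    - {"offset": [0, 0, 0], "rot": [0, 0, 0], "gripper": 0.0}

```text
time: 54.32
position: [0.4891, 0.1894, 0.0737]
tool_rot: [2.309, 2.13, -0.0]
ft_force: [-0.2, -0.3, -0.2]
grip_width: 0.005
```

Call:
carry_out:
  rows:
    - {"offset": [-0.0015, 0, 0], "rot": [0, 0, 0], "gripper": 0.0}
    - {"offset": [0, 0, 0], "rot": [0, 0, 0], "gripper": 0.0}

```text
time: 54.58
position: [0.4889, 0.1883, 0.0737]
tool_rot: [-2.309, -2.13, -0.0]
ft_force: [0.0, 0.3, -0.2]
grip_width: 0.005
```

Call:
carry_out:
  rows:
    - {"offset": [-0.0015, 0, 0], "rot": [0, 0, 0], "gripper": 0.0}
    - {"offset": [0, 0, 0], "rot": [0, 0, 0], "gripper": 0.0}

```text
time: 54.82
position: [0.4889, 0.1882, 0.0738]
tool_rot: [-2.307, -2.131, -0.003]
ft_force: [0.7, 3.5, -1.7]
grip_width: 0.006
```

Call:
carry_out:
  rows:
    - {"offset": [-0.0015, 0, 0], "rot": [0, 0, 0], "gripper": 0.0}
    - {"offset": [0, 0, 0], "rot": [0, 0, 0], "gripper": 0.0}

```text
time: 55.08
position: [0.4889, 0.1881, 0.0739]
tool_rot: [-2.306, -2.131, -0.006]
ft_force: [1.1, 7.4, -3.2]
grip_width: 0.004
```

Call:
carry_out:
  rows:
    - {"offset": [0.01, 0, 0], "rot": [0, 0, 0], "gripper": 0.0}
    - {"offset": [0.02, 0, -0.01], "rot": [0, 0, 0], "gripper": 0.0}
    - {"offset": [0.03, 0, -0.03], "rot": [0, 0, 0], "gripper": 0.0}
    - {"offset": [0.03, 0, -0.04], "rot": [0, 0, 0], "gripper": 0.0}
    - {"offset": [0.03, 0, -0.04], "rot": [0, 0, 0], "gripper": 0.0}
    - {"offset": [0.02, 0, -0.02], "rot": [0, 0, 0], "gripper": 0.0}
    - {"offset": [0, 0, 0], "rot": [0, 0, 0], "gripper": 0.0}
    - {"offset": [0, 0, 0], "rot": [0, 0, 0], "gripper": 0.0}

```text
time: 56.08
position: [0.4996, 0.3235, 0.2126]
tool_rot: [2.309, 2.129, -0.004]
ft_force: [0.5, 0.1, 0.3]
grip_width: 0.005
```

```bash
python3 - <<'E'
from h import *
st()
V={n:cam(n)[0] for n in("scene","top")}
crop(V["scene"],255,140,365,210,7,"s41.png");crop(V["top"],190,210,300,270,7,"t41.png")
for i,(ly,x) in enumerate([(.058,0),(.022,0),(-.022,0)]):
    p=rack(0,ly); r=fitblock(V,p[0],p[1],zb=.012); print(ly,loc(r.x[:2]),np.degrees(r.x[2])%180,r.fun)
E
```

```text
t 56.08 pos [0.4996 0.3235 0.2126] psi -4.7 tilt(zx,zy) [-0.001 -0.002] F [0.5 0.1 0.3] grip 0.005 q [-1.11  0.24  0.58  1.64 -0.13  1.31 -0.59]
0.058 [0.0013 0.0426] 104.35599420196552 583.878431372549
0.022 [0.0015 0.0428] 102.82151489155723 580.1921568627452
-0.022 [-0.0032 -0.0212] 176.4030620831527 81.27058823529411
```

View pics/s41.png

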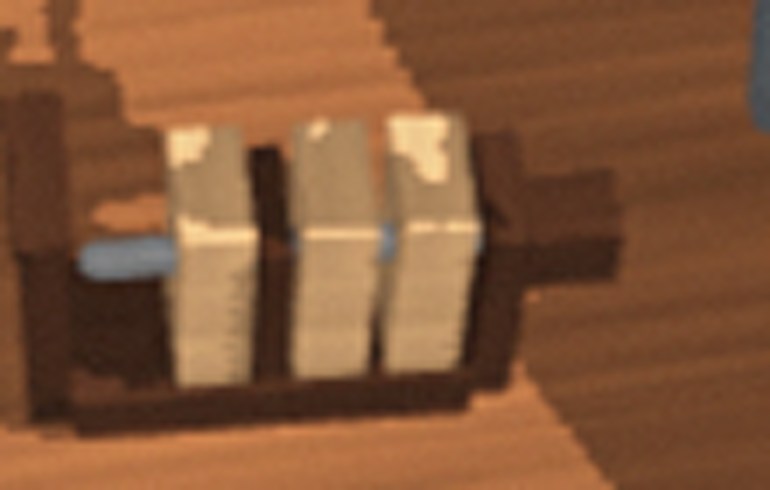

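View pics/t41.png

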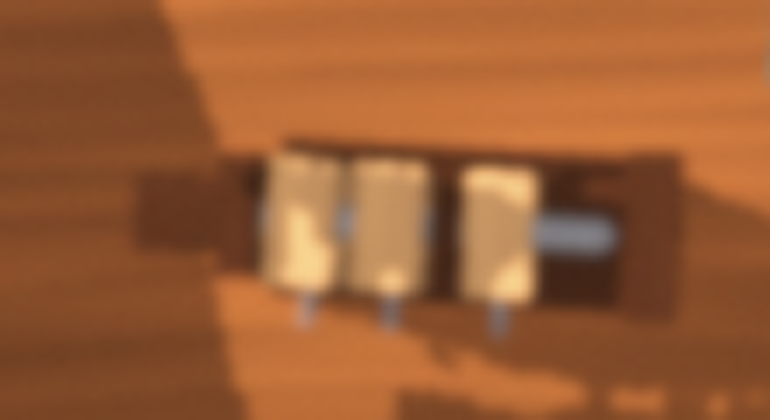

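```bash
python3 -c "
from bench import workorder
print(workorder.close_job())"
```

```text
the job is handed in; nothing more can be done
None
```

The job is handed in. All three birch blocks on the table (the fourth was absent) stand in the rack, in bays 4, 3 and 2. The bar is threaded from the open +y end through all three blocks and the bracket, and it is released.

**Getting there:** The bar had been knocked a few centimetres during the run, so I measured it again. I gripped it by the steel first, because gripping its head would have brought the gripper against a turquoise block. I then set it down, gripped it by the head and inserted it. Robot time was about 56 s of the 208 s allowed.

**Last checks:**
- **Bar fully home:** the shoulder stopped hard against the open cheek. After release, pushing on the head at about 7 N moved it no further. The tip and head in the images match the fully-home position to within about 1 mm.
- **Blocks seated:** each block was lowered to bay-floor height before release, and the pictures show all three upright in their own bays.
- **Rest of the scene:** the dish, doorstop, torch, case, jar and turquoise blocks look unmoved, judged by eye only. The gripper is clear of everything.

**Failed check:** the final image fit worked only for the bay 2 block. The blocks in bays 3 and 4 merged into one blob in the mask, so I judged those two by eye.

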